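# Load the A-frame welding nest and lock the keeper

## Robot

A 6-joint arm with a two-finger parallel gripper is mounted at the origin on the work surface. World frame = base frame: x ahead of the robot, y to its left, z up, the work surface at z = 0. Lengths are in mm, angles in rad, forces in N, time in s.
With the tool pointing down it reaches from about 225 to 725 mm from the base axis. Payload 3.1 kg.
Tool frame: the origin (TCP) lies midway between the tips of the shut fingers; the grasp point (between the pads) lies 19 mm behind it; x points along the fingers, y is the direction in which the jaws open and shut, and the axes are right-handed (so a half turn about x gives the same grasp; the last joint's range is limited). The gripper opens to 85 mm and grips with 20 to 120 N. Pads are 22 mm wide; open, the fingers measure 114 mm over their backs; the gripper's body (76 mm by 85 mm) begins 54 mm behind the grasp point. The pads swing forward as they close: fully open they stand 13 mm farther back than shut.
Start: joints at [-1.235, 0.048, 0.099, 1.622, 0, 1.443], TCP at [234.843, -469.538, 231.312] pointing down, gripper open.
Joint ranges: [-2.91, 2.91], [-0.99, 1.94], [-1.21, 1.42], [-2.12, 2.29], [-1.49, 1.47], [-3.14, 3.14]. Speed limits (rad/s): [2.79, 2.79, 3.14, 3.14, 3.14, 3.14].

## Interface

Orientations are given as a unit quaternion [x, y, z, w].
In Python, from plant import sensors, cams, ticket gives the robot as it stands.
- The arm moves only by the shell command python3 -m pendant 'ROWS' [FORCE]. ROWS is JSON, a list of rows, each an object of numbers: "dx", "dy", "dz": the shift along the tool's x, y, z in cm; "ax", "ay", "az": the turn, a rotation vector about the tool's x, y, z in degrees; "fingers": the closure, from -1 (fully open) to 1 (shut). A call has 1 to 20 rows; each row is the pose to reach, as a shift and turn from the pose measured when the call began, along the tool's axes at that moment; what a row does not reach only later rows make up. A row lasts 1/10 s, in which the tool goes at most 50 mm and 8.59 degrees, less where a joint would pass 70% of its speed; a pose out of reach is approached as far as the arm can. A call with a gripper value outside its range is refused whole. The fingers move at their own pace and stop on an object; FORCE is the grip in N (left out, the last holds). Time passes only in rows, so rows that repeat a pose let the fingers close. It gives the time, the measured TCP pose, the force and the opening at its end, in the units of the state.
- sensors.get_state(): the state, without advancing time (a new reading comes with each control period).
- cams.snapshot(name): name is "scene" or "top"; returns a dict with "frame" (384x512x3 uint8, red, green, blue), "z_map" (384x512 float32, mm along the optical axis (not along the pixel's ray), 0 where there is no reading), "fx", "fy", "cx", "cy" (pixels), "extrinsics" (4x4, takes a point from camera to world coordinates). Camera axes: x right, y up, looking along -z (the intrinsics and any distortion apply to the point x, -y, -z); pixel columns grow to the right and rows downward; lengths in mm; the calibration is good to about 2 mm. A picture is of the moment at which its call begins.
- ticket.finish_job(): hands the job in, once; it reports no verdict.
The state is a dict: "clock": time; "joint_pos": joint angles; "joint_velocities": joint speeds; "joint_torque": joint torques, N m; "tool_pos": TCP position; "ee_rot": TCP orientation; "ft_force": force on the tool from outside, world axes, zero at the start; "ft_torque": the same for the moment, N m; "gripper_width": opening from 0.0 (shut) to 1.0 (fully open).
Only numpy, scipy, OpenCV 4.12 (cv2) and the standard library are available. Lean on these libraries where they do the work, as an engineer would, in place of code of your own. Each camera call takes 0.05 s, during which the arm holds its last target.

## Task

Load the welding nest with the A-frame's parts: swing the keeper bar clear, lay each leg in its own pocket, and lay every cross-bar that is on the table across the legs at the one step where it fits flush. Then swing the keeper fully home against its stop over the frame and push the locking pin all the way down through the keeper's eye into the nest. Leave the tools and other things on the table where they are.

Things in the scene. Friction and masses are not known exactly. Their poses are not given: they have to be found in the camera images.
- nest: Dark steel welding nest, fixed: plate 244 (x) by 352 (y) by 8 mm. Steel blocks (tops 22 mm above table) form a pocket per leg, 1.5 mm clear all round; the pockets splay apart towards +y, the wide end. The far pocket ends in a 16 mm fork at +y, the near one in a plain block. Origin: underside, midway between pockets; x to the far pocket, z up. Loaded frame is flush at 32 mm above table.
- keeper (a joint): Angle of the keeper, a flat steel bar 28 mm wide, 16 thick (35 to 51 mm above table), turning level on a pivot pin (pivot), free end 320 mm off. 0 = home against its stop, over the cross-bars' middles; up to 1.65 towards nest +x. At q it points along nest (sin q, cos q). Friction 0.25 N m: stays where left. Starts at 0.1 to 0.6, across the nest; pockets are clear from 1.2 on.
- pivot (a point): Axis of the keeper's pivot pin at the keeper's underside: nest x 0, y -155, z 35 mm. The pin's head stands to 59 mm above the table.
- keeper_eye (a point): Centre of the 18 mm eye through the keeper's 40 mm square free end, at its top face, 300 mm from the pivot. With the keeper home it lies over the 16 mm hole of a bush block fixed on the nest (40 mm square, top 34 mm above the table, hole down to 8 mm).
- pin: Locking pin, upright, 78 mm long: steel shank 12 mm thick, 38 long, tapered tip; collar 26 wide, 6 thick; above it a round black grip 24 mm thick, 34 high (44 to 78 mm above the origin). Mass 0.12 kg. Origin: the tip (lower end), z up. It starts in the rack, collar on the rack's top.
- pin_home (a point): Where the pin's tip lies with the pin fully home: on the bush hole's axis (nest x 0, y 145 mm), 13 mm above the table; the collar then rests on the keeper.
- rack: Blue bolt rack fixed on the table, 50 (x) by 110 (y) mm, 50 high, with the pin in its 16 mm hole (rack y +25 mm) and two short bolts, 15 mm high, fixed beside it. Origin: centre of its underside.
- leg_near: Near leg: aluminium bar 206 x 26 mm, 24 high, 0.3 kg. 3 open-top notches, 36 long, 12 deep, centred 80 mm before, 13 and 80 mm past mid-length; full height from 62 to 5 mm before it (grip there). Origin: mid-length underside; y to its wide end, z up. Belongs at nest x -73.2, y 0, z 8 mm, turned +0.159 rad about nest z.
- leg_far: Far leg: aluminium bar 206 x 26 mm, 24 high, 0.3 kg, plus a tongue 12 wide, 12 high, 18 long at its wide end for the fork. 3 open-top notches, 36 long, 12 deep, centred 80 mm before, 13 and 80 mm past mid-length; full height from 62 to 5 mm before it (grip there). Origin: mid-length underside; y to its wide end, z up. Belongs at nest x 73.2, y 0, z 8 mm, turned -0.159 rad about nest z.
- bar_short: Aluminium cross-bar, the shortest, 136 mm over all: body 86 mm long, 26 wide, 22 high, with a tongue 25 long, 26 wide, 12 high at each end, level with its top (tongue undersides 10 mm up). Origin: centre of body's underside; x along it, z up. Ends alike. Belongs across the legs at step_short, tongues in the legs' narrow-end notches. May be absent.
- bar_middle: Aluminium cross-bar, the middle one, 165 mm over all: body 115 mm long, 26 wide, 22 high, with a tongue 25 long, 26 wide, 12 high at each end, level with its top (tongue undersides 10 mm up). Origin: centre of body's underside; x along it, z up. Ends alike. Belongs across the legs at step_middle, tongues in the legs' middle notches. May be absent.
- bar_long: Aluminium cross-bar, the longest, 186 mm over all: body 136 mm long, 26 wide, 22 high, with a tongue 25 long, 26 wide, 12 high at each end, level with its top (tongue undersides 10 mm up). Origin: centre of body's underside; x along it, z up. Ends alike. Belongs across the legs at step_long, tongues in the legs' wide-end notches. May be absent.
- leg_near_wide (a point): Wide end of leg_near's 206 mm bar, mid-width, on the underside (+103 mm along the leg's y). In its pocket it lies at x = -89.4 mm, y = 101.7 mm, z = 8 mm in the nest's frame.
- leg_far_wide (a point): Wide end of leg_far's 206 mm bar, mid-width, on the underside (+103 mm along the leg's y). In its pocket it lies at x = +89.4 mm, y = 101.7 mm, z = 8 mm in the nest's frame.
- step_short (a point): Where the origin of bar_short belongs, the bar lying along the nest's x: nest x 0, y -79 mm, z 10 mm (the bar hangs by its tongues from the notch floors, 20 mm above the table).
- step_middle (a point): Where the origin of bar_middle belongs, the bar lying along the nest's x: nest x 0, y 12.8 mm, z 10 mm (the bar hangs by its tongues from the notch floors, 20 mm above the table).
- step_long (a point): Where the origin of bar_long belongs, the bar lying along the nest's x: nest x 0, y 79 mm, z 10 mm (the bar hangs by its tongues from the notch floors, 20 mm above the table).
- wire_brush: Wire brush lying on the table; not part of the job, leave it where it is. Origin: on its underside.
- chipping_hammer: Hammer with a wooden handle, lying on the table; not part of the job, leave it where it is. Origin: on its underside.
- spanner: Spanner lying on the table; not part of the job, leave it where it is. Origin: on its underside.
- stop_angle: Small dark steel stop angle, 60 mm high, standing on the table; not part of the job, leave it where it is. Origin: on its underside.
- spray_can: Plain aluminium can, 64 mm wide, 190 mm high, standing on the table; not part of the job, leave it where it is. Origin: on its underside.
- square: Dark steel square, 20 mm thick, lying on the table; not part of the job, leave it where it is. Origin: on its underside.
There are look-alikes about, which are no part of the job. What is shaped like the bar_short but black is not meant. What is shaped like the leg_near but purple is not meant.

How it is judged (in metres and radians):
On the way, in this order (a step that is already met when the one before it is completed fails the run):
1. the keeper is swung clear of the nest (value of joint keeper above 1 rad), for 0.2 s.
2. both legs lie flat in their own pockets (x of leg_near in the frame of nest between -0.0782 and -0.0682 m and y of leg_near in the frame of nest between -0.005 and 0.005 m and z of leg_near in the frame of nest between 0.003 and 0.013 m and x of leg_near_wide in the frame of nest between -0.0944 and -0.0844 m and y of leg_near_wide in the frame of nest between 0.0967 and 0.1067 m and z of leg_near_wide in the frame of nest between 0.003 and 0.013 m and x of leg_far in the frame of nest between 0.0682 and 0.0782 m and y of leg_far in the frame of nest between -0.005 and 0.005 m and z of leg_far in the frame of nest between 0.003 and 0.013 m and x of leg_far_wide in the frame of nest between 0.0844 and 0.0944 m and y of leg_far_wide in the frame of nest between 0.0967 and 0.1067 m and z of leg_far_wide in the frame of nest between 0.003 and 0.013 m), for 0.2 s.
3. every cross-bar present lies flush in its own step across the legs (distance between bar_short and step_short below 0.007 m and angle between the x axis of each of bar_short, bar_middle, bar_long and the x axis of nest, either way round below 0.08 rad and angle between each of bar_short, bar_middle, bar_long's own z axis and vertical below 0.06 rad and distance between bar_middle and step_middle below 0.007 m and distance between bar_long and step_long below 0.007 m), for 0.2 s.
4. the keeper is fully home over the frame (value of joint keeper below 0.03 rad), for 0.2 s.
At the end, for the whole second after the job is handed in: Both legs in their pockets (middle and wide end within 5 mm per nest axis), every bar present within 7 mm of its step, level within 0.06 rad, square within 0.08, keeper within 0.03 rad of home, pin tip within 6 mm of pin_home and upright within 0.12 rad, all at rest (all of step 2 and all of step 3 and value of joint keeper below 0.03 rad and distance between pin and pin_home below 0.006 m and angle between pin's own z axis and vertical below 0.12 rad and linear speed of each of leg_near, leg_far, bar_short, bar_middle, bar_long, pin below 0.02 m/s); the robot touches nothing.
It fails at once if a tool or other bystander is moved more than 5 cm (distance of any of wire_brush, chipping_hammer, spanner, stop_angle, spray_can, square from where it was at the start of the episode above 0.05 m).
Of bar_short, bar_middle, bar_long only 2 to 3 are there at a start; the rules pass over those that are not, and their reading is None.
At some moment in a run one of leg_near, leg_far, bar_short, bar_middle, bar_long may be knocked a few centimetres aside while the robot is not near it.
It also fails if it takes over 192 s, if anything falls off the work surface, if the arm or the gripper's body presses on something with over 40 N, if the wrist force passes 120 N, or if a joint passes its speed limit or range.

## Working session

There is one attempt and no reset: what is moved stays moved. The work goes in short steps, Python scripts to look and compute and a shell command to move; the robot and the scene stay as the last step left them, time stands still between calls to the robot, and variables do not carry over. Pictures are saved under pics/ and viewed, and the job is handed in when it is done.

```bash
ls; mkdir -p pics; python3 - <<'E'
from plant import sensors, cams, ticket
import cv2, numpy as np
print(sensors.get_state())
for n in ["scene","top"]:
    s=cams.snapshot(n)
    cv2.imwrite(f"pics/{n}0.png",cv2.resize(s["frame"][:,:,::-1],(800,600),interpolation=cv2.INTER_CUBIC))
    np.savez(f"{n}0.npz",**s)
    print(n,s["fx"],s["fy"],s["cx"],s["cy"],s["extrinsics"],s.keys())
E
```

```text
pics
{'clock': 0.0, 'joint_pos': array([-1.23478884e+00,  4.87420732e-02,  9.75694319e-02,  1.62201502e+00,
       -1.28085392e-05,  1.44297037e+00]), 'joint_velocities': array([ 0.00023155, -0.0006585 ,  0.00138357,  0.00160875, -0.00090406,
       -0.00041036]), 'joint_torque': array([ 4.95481595e-05, -3.38786244e+01,  3.20013320e+01,  2.04132852e-02,
       -2.08911720e-04,  1.13996339e-05]), 'tool_pos': array([ 234.63875325, -468.94709545,  230.10745571]), 'ee_rot': array([-0.68808302, -0.1633641 ,  0.68826772, -0.16168326]), 'ft_force': array([-0.11463217, -0.01015146, -0.4443    ]), 'ft_torque': array([-0.04983904,  0.00406912,  0.06084787]), 'gripper_width': 1.0014952205144219}
scene 424.01836748433055 424.01836748433055 254.71419988108272 189.37348149292006 [[ 6.09220596e-01 -5.15718994e-01  6.02398693e-01  1.41008967e+03]
 [ 7.92813291e-01  3.79587405e-01 -4.76823330e-01 -6.79826709e+02]
 [ 1.72438918e-02  7.68080283e-01  6.40121337e-01  9.97297165e+02]
 [ 0.00000000e+00  0.00000000e+00  0.00000000e+00  1.00000000e+00]] dict_keys(['frame', 'z_map', 'fx', 'fy', 'cx', 'cy', 'extrinsics'])
top 394.7974424763289 394.7974424763289 247.45540355677926 193.3075987535994 [[-1.56652468e-02  9.90283744e-01 -1.38176356e-01  3.31764171e+02]
 [-9.99865872e-01 -1.48542843e-02  6.89835375e-03  1.93267831e+01]
 [ 4.77881669e-03  1.38265887e-01  9.90383616e-01  1.58951694e+03]
 [ 0.00000000e+00  0.00000000e+00  0.00000000e+00  1.00000000e+00]] dict_keys(['frame', 'z_map', 'fx', 'fy', 'cx', 'cy', 'extrinsics'])
```

View pics/top0.png

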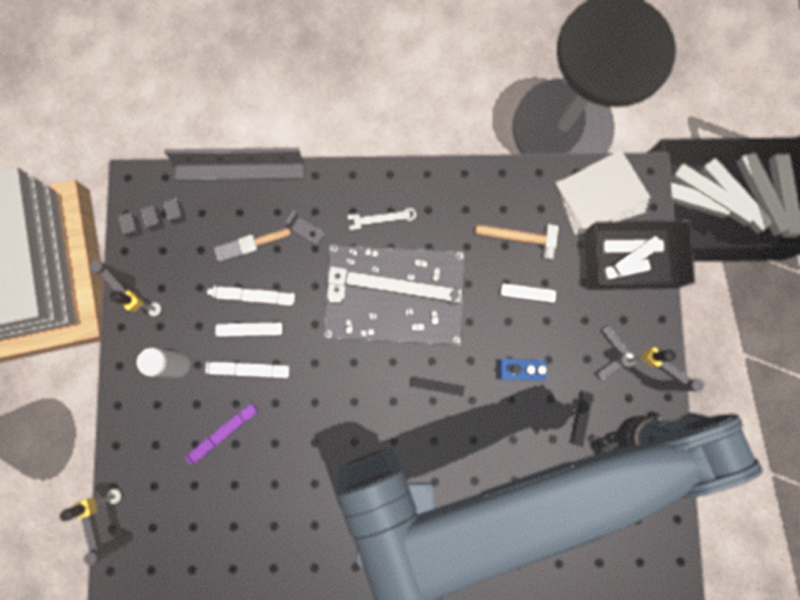

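View pics/scene0.png

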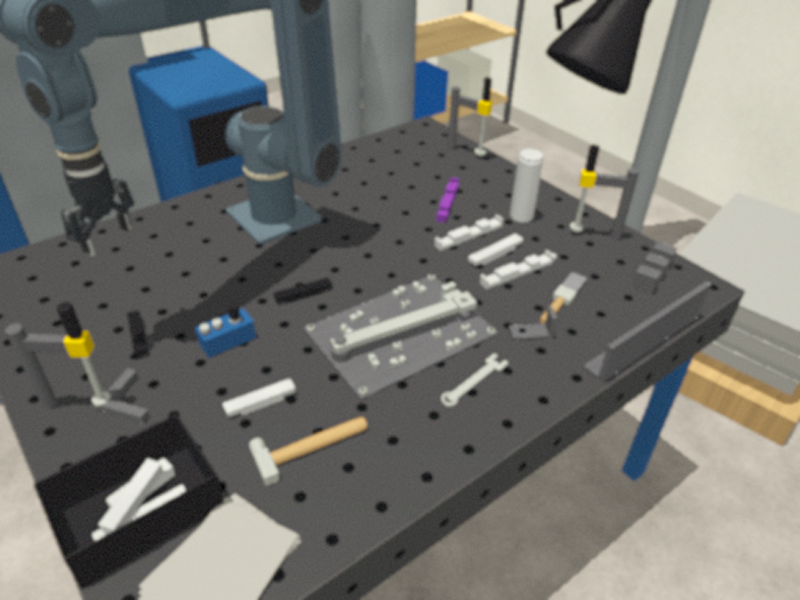

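```bash
python3 - <<'E'
import cv2, numpy as np
s=np.load("top0.npz");f=s["frame"][:,:,::-1]
a=cv2.resize(f[150:260,120:260],(800,628),interpolation=cv2.INTER_CUBIC)[:600];cv2.imwrite("pics/c1.png",a)
b=cv2.resize(f[145:255,200:365],(800,533),interpolation=cv2.INTER_CUBIC);cv2.imwrite("pics/c2.png",b)
K=s
z=s["z_map"];h,w=z.shape
u,v=np.meshgrid(np.arange(w),np.arange(h))
P=np.stack([(u-s["cx"])/s["fx"]*z,-(v-s["cy"])/s["fy"]*z,-z,np.ones_like(z)],-1)@s["extrinsics"].T
Z=P[...,2]
print(np.round(Z[200:205,130:190:3]))
print((z==0).mean(), np.round(Z[185:195,130:190:4]))
E
```

```text
[[-1.  1.  9.  5.  1.  0. 10. -5. -3.  6. -6.  2.  7. -0.  3.  4.  1.  2.
   5.  3.]
 [-3.  2.  2. -0.  4.  6. -2.  1.  1.  3.  5.  2.  0.  4.  1.  3.  7.  4.
   1.  3.]
 [-3. -1. -1. -3. -2. -2.  1.  0.  1. -1.  4. -1. -1.  1. -3.  2. -1. -1.
  -0.  5.]
 [ 5. -3. -6. -2. -2. -3. -2.  1. -8.  3. -3.  5.  6. -1. -1.  3. -2.  2.
   6. -1.]
 [-1.  2.  5. -1.  1.  0.  1. -5. -2.  3. -2. -4.  2. -6.  4. -2.  3.  2.
  -2. -7.]]
0.0040740966796875 [[-2.00e+00  1.40e+01  1.70e+01  1.30e+01  1.30e+01  2.90e+01  2.40e+01
   2.00e+00 -2.00e+00  4.00e+00  6.00e+00 -5.00e+00 -6.00e+00 -1.00e+00
   3.00e+00]
 [-2.00e+00  7.00e+00  1.40e+01  1.20e+01  5.00e+00  2.40e+01  2.30e+01
   1.10e+01  1.00e+01  2.30e+01  1.00e+00 -2.00e+00 -5.00e+00  1.00e+00
  -3.00e+00]
 [ 2.00e+00  1.00e+01  1.20e+01  1.00e+01  1.70e+01  1.80e+01  2.40e+01
   1.20e+01  1.50e+01  1.80e+01  2.50e+01  2.40e+01 -1.00e+00 -6.00e+00
   2.00e+00]
 [ 5.00e+00  1.10e+01  2.00e+01  1.30e+01  1.20e+01  2.60e+01  2.30e+01
   1.10e+01  1.30e+01  1.59e+03  2.10e+01  2.40e+01  1.20e+01  1.20e+01
   2.00e+00]
 [-5.00e+00 -2.00e+00  1.40
[... 215 characters left out ...]
1.20e+01  2.20e+01  2.30e+01  2.80e+01  7.00e+00  1.70e+01
   1.20e+01]
 [ 8.00e+00 -0.00e+00 -4.00e+00 -0.00e+00  6.00e+00  1.50e+01  1.60e+01
   5.00e+00  1.10e+01  2.80e+01  3.00e+01  2.50e+01  1.60e+01  1.40e+01
   1.20e+01]
 [ 3.00e+00  4.00e+00 -1.00e+00 -2.00e+00  4.00e+00  3.00e+00 -5.00e+00
   7.00e+00  5.00e+00  2.40e+01  2.10e+01  1.80e+01  1.20e+01  1.40e+01
   2.50e+01]
 [ 1.00e+00  1.00e+00 -4.00e+00  3.00e+00  2.00e+00  0.00e+00  4.00e+00
   2.00e+00  1.00e+00  1.59e+03  8.00e+00  2.30e+01  1.60e+01  7.00e+00
   2.50e+01]
 [-1.00e+00  2.00e+00  1.00e+00  2.00e+00 -2.00e+00 -0.00e+00  1.10e+01
   1.00e+00  2.00e+00  1.00e+00  6.00e+00 -3.00e+00  5.00e+00  1.30e+01
   2.70e+01]]
```

View pics/c1.png

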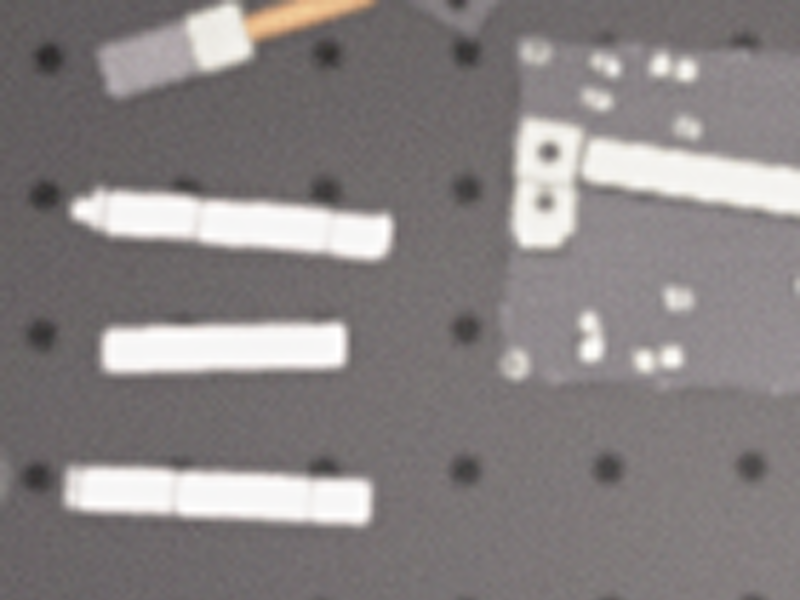

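View pics/c2.png

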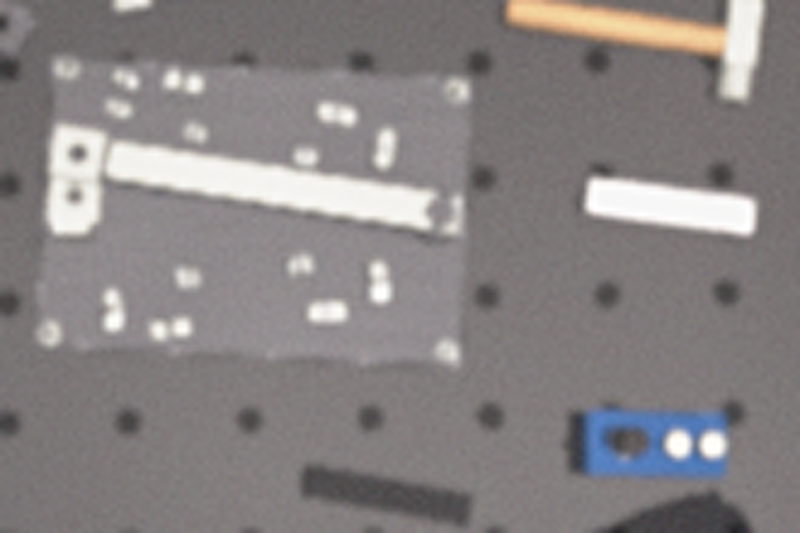

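```bash
cat > h.py <<'E'
import cv2, numpy as np
def ray(s,uv,z):
    uv=np.atleast_2d(np.asarray(uv,float));E=s["extrinsics"]
    d=np.stack([(uv[:,0]-s["cx"])/s["fx"],-(uv[:,1]-s["cy"])/s["fy"],-np.ones(len(uv))],1)@E[:3,:3].T
    c=E[:3,3];t=(z-c[2])/d[:,2];return (c+d*t[:,None])[:,:2]
def proj(s,p):
    E=s["extrinsics"];q=(np.atleast_2d(p)-E[:3,3])@E[:3,:3]
    return np.stack([s["cx"]+s["fx"]*q[:,0]/-q[:,2],s["cy"]-s["fy"]*q[:,1]/-q[:,2]],1)
def comps(s,mask,up=4,mn=100):
    """mask float image in [0,1]; threshold .5 at upsampled res; return list of contours in raw pixel coords"""
    m=cv2.resize(mask.astype(np.float32),None,fx=up,fy=up,interpolation=cv2.INTER_CUBIC)
    c,_=cv2.findContours((m>0.5).astype(np.uint8),cv2.RETR_EXTERNAL,cv2.CHAIN_APPROX_NONE)
    return [(k[:,0,:]+.5)/up-.5 for k in c if cv2.contourArea(k)>mn*up*up]
def white(s,t=190,w=60):
    g=s["frame"].astype(np.float32).min(2);return np.clip((g-(t-w))/(2*w),0,1)
def box(s,cnt,h0,h1):
    """oriented box: axis from contour, ends at proper planes"""
    P1=ray(s,cnt,h1);P0=ray(s,cnt,h0);c=s["extrinsics"][:2,3]
    (cx,cy),(w,h),a=cv2.minAreaRect(P1.astype(np.float32))
    a=np.radians(a)
    if h>w: a+=np.pi/2
    # refine axis with long-side fit
    ctr=np.array([cx,cy])
    for _ in range(3):
        ax=np.array([np.cos(a),np.sin(a)]);n=np.array([-ax[1],ax[0]])
        l=(P1-ctr)@ax;q=(P1-ctr)@n;L=max(w,h);sl=[]
        for sg in(1,-1):
            k=(np.abs(l)<L*.42)&(sg*q>0);sl.append(np.polyfit(l[k],q[k],1)[0])
        a+=np.arctan(np.mean(sl))
    ax=np.array([np.cos(a),np.sin(a)]);n=np.array([-ax[1],ax[0]])
    out=[];mid=np.zeros(2)
    for d,e,band in((ax,n,8),(n,ax,L*.3)):
        ends=[]
        for sg in(1,-1):
            t1=sg*((P1-ctr)@d);side=np.abs((P1-ctr)@e)<band
            e1=np.median(np.sort(t1[side&(t1>0)])[-max(3,int(.5*0+ (6 if band==8 else (side&(t1>0)).sum()))):])
            t0=sg*((P0-ctr)@d);e0=np.median(np.sort(t0[side&(t0>0)])[-max(3,(6 if band==8 else (side&(t0>0)).sum())):])
            # camera side?
            edge=ctr+sg*d*e1
            toward=(c-edge)@(sg*d)>0
            ends.append(sg*(e0 if toward else e1))
        out.append(ends[0]-ends[1]);mid+=d*(ends[0]+ends[1])/2
    return ctr+mid,out,a
E
python3 - <<'E'
from h import *
for n in ["top","scene"]:
    s=np.load(n+"0.npz")
    for c in comps(s,white(s),mn=60):
        ctr,dim,a=box(s,c,0,24)
        if abs(ctr[1])<600 and ctr[0]<900: print(n,c.mean(0).round(1),ctr.round(1),np.round(dim,1),round(np.degrees(a),2))
E
```

```text
top [158.  236.2] [385.2 365.9] [204.6  28.3] 86.16
top [158.9 210.4] [488.1 364.1] [163.8  26.4] 90.22
top [161.  188.6] [576.4 359.7] [218.8  25.5] 83.75
top [337.9 187.1] [ 572.  -357.8] [135.3  25.9] 81.62
top [255.5 182.7] [595.4 -21.5] [269.4  26. ] 79.86
top [215.  181.5] [600.6 138.5] [85.3 38.3] 174.98
top [157.8 156. ] [710.8 372.2] [32.  34.8] 19.55
top [352.4 153.6] [ 707.6 -424. ] [79.6 18.5] 169.88
scene [140.5 356.3] [ 830.9 -557.6] [178.3 121.5] 97.6
scene [167.9 292.9] [ 695.1 -416. ] [66.3 16.7] 172.52
scene [262.5 202.5] [558.6  30.9] [298.5   6.2] 83.11
scene [158.5  30.3] [-1254.6   527.5] [598.2 135.7] 161.71
  return _methods._mean(a, axis=axis, dtype=dtype,
  ret = ret.dtype.type(ret / rcount)
```

```bash
python3 - <<'E'
from h import *
s=np.load("top0.npz")
g=cv2.GaussianBlur(s["frame"].astype(np.float32).mean(2),(0,0),1.0)
print(g[190,195:215].round(),g[205,200:220].round(), g[150:165,250].round())
m=np.clip((g-88)/30+.0,0,1)
cs=comps(s,(g>0)*np.clip((g-60)/60,0,1),mn=500)
for c in cs: print(c.min(0),c.max(0))
E
```

```text
[113. 113. 114. 113. 113. 113. 113. 114. 114. 114. 114. 114. 119. 135.
 165. 202. 229. 240. 241. 241.] [ 96.  93.  94. 101. 109. 116. 122. 131. 139. 141. 139. 138. 139. 139.
 139. 139. 139. 140. 140. 142.] [110. 111. 111. 110. 107.  99.  91.  93. 110. 129. 139. 140. 139. 138.
 138.]
[384.125 149.375] [425.875 179.875]
[-0.375 -0.375] [511.375 383.375]
```

```bash
cat > nest.py <<'E'
from h import *
def side(g,pts,dirn):
    """walk from inside outward, first crossing below 126"""
    out=[]
    for p in pts:
        t=np.arange(0,14,.1);q=np.array(p)+t[:,None]*dirn
        v=cv2.remap(g,q[:,0:1].astype(np.float32),q[:,1:2].astype(np.float32),cv2.INTER_LINEAR)[:,0]
        # last crossing where outside is table-ish
        k=np.where((v[:-1]>=126)&(v[1:]<126))[0]
        if len(k): out.append(q[k[-1]])
    return np.array(out)
def fit(P):
    l=cv2.fitLine(P.astype(np.float32),cv2.DIST_HUBER,0,.3,.01)[:,0] ;return l
def nest(s):
    g=cv2.GaussianBlur(s["frame"].astype(np.float32).mean(2),(0,0),.8)
    # corners raw px: TL(213,158) TR(296,162) BL(208,214) BR(294,220)
    TL,TR,BL,BR=map(np.array,[(212.,158.),(296.,161.),(209.,215.),(294.,219.)])
    cam=s["extrinsics"][:2,3]
    L={}
    for nm,A,B,d,z in(("top",TL,TR,(0,-1.),8),("bot",BL,BR,(0,1.),8),("left",TL,BL,(-1.,0),8),("right",TR,BR,(1.,0),8)):
        d=np.array(d);P=[A+(B-A)*f-d*5 for f in np.linspace(.1,.9,60)]
        e=side(g,P,d)
        zz=z
        W=ray(s,e,zz);W0=ray(s,e,0)
        l=fit(W);r=np.abs((W-l[2:])@np.array([-l[1],l[0]]));l=fit(W[r<2.5])
        L[nm]=(l,np.median(r),len(e),(W-W0).mean(0));
    return L
E
python3 - <<'E'
from nest import *
s=np.load("top0.npz")
L=nest(s)
for k,(l,r,n,d) in L.items(): print(k,"ang",round(np.degrees(np.arctan2(l[1],l[0])),2),"pt",l[2:].round(1),round(float(r),2),n,d.round(2))
# corner screws / small white blocks
for c in comps(s,white(s,165,30),mn=2,up=8):
    p=c.mean(0)
    if 205<p[0]<300 and 155<p[1]<222:
        M=cv2.moments((c*16).astype(np.float32)); q=np.array([M['m10'],M['m01']])/M['m00']/16
        print(q.round(2),ray(s,q,22)[0].round(1),round(M['m00']/256,1))
E
```

```text
top ang 85.8 pt [693.2 -26.4] 1.02 60 [-1.83  0.2 ]
bot ang 82.32 pt [454.   59.3] 3.94 59 [-0.57  0.12]
left ang -2.85 pt [569.  167.8] 1.88 60 [-1.27 -0.74]
right ang -3.32 pt [ 561.  -188.2] 1.48 60 [-1.17  1.05]
[291.88 217.04] [ 452.5 -166.8] 19.8
[210.04 213.27] [472.5 158.5] 17.3
[234.8  212.42] [474.4  60. ] 34.1
[267.19 208.91] [486.5 -69.3] 38.3
[223.01 208.75] [489.8 106.8] 34.5
[238.19 201.86] [516.5  46. ] 19.0
[277.94 203.07] [ 509.2 -112.8] 36.4
[261.62 199.11] [526.2 -47.9] 18.6
[293.41 189.26] [ 564.1 -176.4] 21.1
[279.04 175.1 ] [ 622.7 -120.2] 30.8
[243.5  182.08] [596.3  23.6] 822.7
[239.89 171.89] [638.2  37.6] 13.9
[269.11 168.03] [652.4 -80.8] 32.3
[224.07 166.95] [659.5 101.3] 15.3
[294.24 163.09] [ 671.3 -183.2] 14.1
[225.78 160.86] [684.6  94.2] 15.1
[237.41 161.36] [681.8  47.1] 29.8
[213.15 159.01] [693.  145.4] 11.3
```

```bash
python3 - <<'E'
from h import *
s=np.load("top0.npz")
f=s["frame"]
for nm,(x0,x1,y0,y1) in dict(lefthead=(205,226,168,200),piv=(282,300,176,200)).items():
    c=cv2.resize(f[y0:y1,x0:x1],None,fx=20,fy=20,interpolation=cv2.INTER_CUBIC)[...,::-1]
    cv2.imwrite(f"pics/z_{nm}.png",c)
a=cv2.imread("pics/z_lefthead.png");b=cv2.imread("pics/z_piv.png")
H=max(a.shape[0],b.shape[0]);o=np.zeros((H,a.shape[1]+b.shape[1],3),np.uint8);o[:a.shape[0],:a.shape[1]]=a;o[:b.shape[0],a.shape[1]:]=b;o=o[:600]
cv2.imwrite("pics/z.png",o);print(o.shape)
g=f.astype(np.float32).mean(2)
for nm,u,v,z in(("eye?",215.5,176.5,51),("bush",215.2,185.5,34)):
    u0,v0=int(u),int(v);w=g[v0-2:v0+4,u0-2:u0+4];w=np.clip(225-w,0,None);vv,uu=np.mgrid[v0-2:v0+4,u0-2:u0+4]
    p=((w*uu).sum()/w.sum(),(w*vv).sum()/w.sum());print(nm,np.round(p,2),ray(s,p,z)[0].round(1),w.round())
E
```

```text
(600, 780, 3)
eye? [215.61 176.18] [616.7 133.6] [[  0.   0.  10.  16.   0.   0.]
 [  0.  28.  72.  79.  40.   0.]
 [  0.  60. 100. 115.  73.   6.]
 [  0.  42.  82.  91.  55.   4.]
 [  0.   7.  34.  34.   9.   0.]
 [  0.   0.   0.   0.   0.   0.]]
bush [214.91 184.79] [585.  137.7] [[  0.  21.  39.  22.   0.   0.]
 [  7.  52.  71.  49.   1.   0.]
 [ 21.  73. 100.  67.  10.   0.]
 [  7.  49.  65.  43.   0.   0.]
 [  0.   1.  12.   1.   0.   0.]
 [  0.   0.   0.   0.   0.   0.]]
```

View pics/z.png

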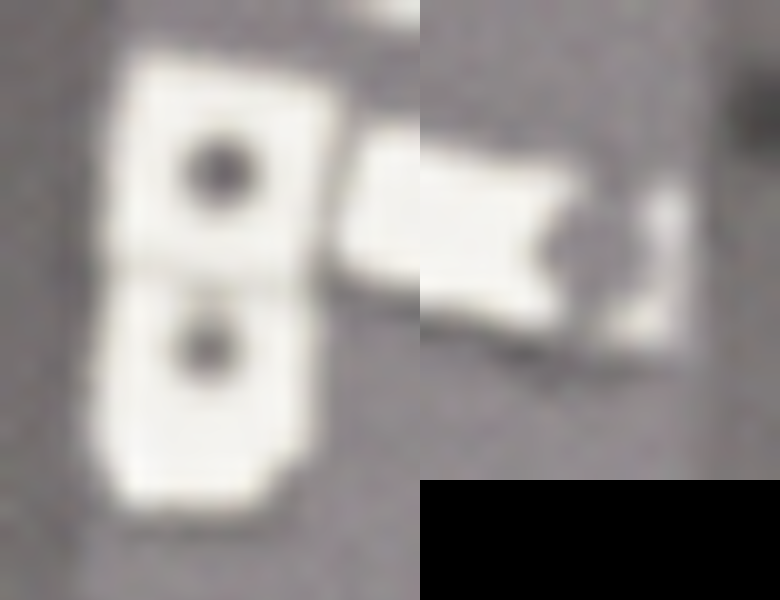

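```bash
python3 - <<'E'
from h import *
s=np.load("top0.npz")
g=s["frame"].astype(np.float32).mean(2)
p=ray(s,(290.6,187.8),59)[0];print("piv",p)
b=np.array([585,137.7]);e=np.array([616.7,133.6])
print(np.hypot(*(b-p)),np.hypot(*(e-p)), np.degrees(np.arctan2(b[0]-p[0],b[1]-p[1])),np.degrees(np.arctan2(e[0]-p[0],e[1]-p[1])))
for q in [(291.88,217.04),(210.04,213.27),(294.24,163.09),(213.15,159.01)]: print(ray(s,q,8)[0].round(1))
# scene cam
s=np.load("scene0.npz");f=s["frame"]
c=cv2.resize(f[165:260,190:325],(800,563),interpolation=cv2.INTER_CUBIC)[...,::-1];cv2.imwrite("pics/sc1.png",c)
E
```

```text
piv [ 564.57868759 -160.9608899 ]
299.3582421708902 299.1366728855521 3.9115823104331584 10.034382987636326
[ 453.6 -168.5]
[473.8 159.8]
[ 674.3 -185. ]
[696.2 146.5]
```

View pics/sc1.png

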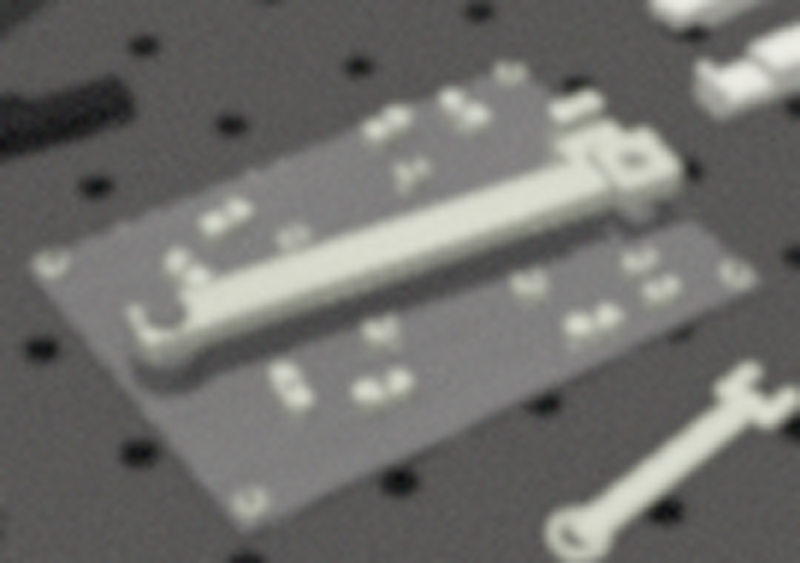

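```bash
cat > plan.py <<'E'
import numpy as np,sys
from scipy.spatial.transform import Rotation as R
from plant import sensors
def down(yaw):  # yaw (rad): world direction angle of tool y (jaw); tool x down
    x=np.array([0,0,-1.]);y=np.array([np.cos(yaw),np.sin(yaw),0]);return R.from_matrix(np.stack([x,y,np.cross(x,y)],1))
def plan(*T):
    """T: (x,y,z,yawdeg or None)"""
    st=sensors.get_state();p=st["tool_pos"];r=R.from_quat(st["ee_rot"])
    cy=np.degrees(np.arctan2(*r.as_matrix()[:2,1][::-1]))
    print("t %.1f tcp %s jawyaw %.1f w %.3f F %s j6 %.2f"%(st["clock"],p.round(1),cy,st["gripper_width"],st["ft_force"].round(1),st["joint_pos"][5]), "tilt",r.as_matrix()[2,0].round(4))
    for x,y,z,w in T:
        w=cy if w is None else w
        # nearest of w, w+180
        while w-cy>90.01: w-=180
        while w-cy<-90.01: w+=180
        d=r.inv().apply(np.array([x,y,z])-p)/10;a=(r.inv()*down(np.radians(w))).as_rotvec(degrees=True)
        print((x,y,z,round(w,1)),'{"dx":%.2f,"dy":%.2f,"dz":%.2f,"ax":%.1f,"ay":%.1f,"az":%.1f}'%(*d,*a),"dist %.0f ang %.0f"%(np.linalg.norm(d)*10,np.linalg.norm(a)))
E
python3 - <<'E'
from plan import *
plan((540,-4,120,-4),(540,-4,42,-4))
P=np.array([564.6,-161])
for q in (.1,.4,.7,1.0,1.2,1.42):
    f=q+.068;n=np.array([np.cos(f),-np.sin(f)]);u=np.array([np.sin(f),np.cos(f)])
    print(q,(P+u*115-n*(14+14)).round(0))
E
```

```text
t 0.1 tcp [ 234.6 -469.   230.2] jawyaw -63.4 w 1.005 F [ 0.5 -0.4 -0. ] j6 1.44 tilt -1.0
(540, -4, 120, -4) {"dx":11.09,"dy":-27.90,"dz":-48.11,"ax":-59.4,"ay":-0.1,"az":0.1} dist 567 ang 59
(540, -4, 42, -4) {"dx":18.89,"dy":-27.88,"dz":-48.11,"ax":-59.4,"ay":-0.1,"az":0.1} dist 587 ang 59
0.1 [556. -43.]
0.4 [591. -46.]
0.7 [624. -59.]
1.0 [652. -81.]
1.2 [ 666. -100.]
1.42 [ 677. -124.]
```

```bash
python3 - <<'E'
from plan import *
plan((530,-40,130,-4),(530,-40,42,-4))
E
python3 -m pendant '[{"dx":2,"dy":-25,"dz":-44,"ax":-59.4,"fingers":1},{"dx":2,"dy":-25,"dz":-44,"ax":-59.4,"fingers":1},{"dx":4,"dy":-25,"dz":-44,"ax":-59.4,"fingers":1},{"dx":6,"dy":-25,"dz":-44,"ax":-59.4,"fingers":1},{"dx":10,"dy":-25,"dz":-44,"ax":-59.4,"fingers":1},{"dx":10,"dy":-25,"dz":-44,"ax":-59.4,"fingers":1},{"dx":10,"dy":-25,"dz":-44,"ax":-59.4,"fingers":1},{"dx":10,"dy":-25,"dz":-44,"ax":-59.4,"fingers":1},{"dx":10,"dy":-25,"dz":-44,"ax":-59.4,"fingers":1},{"dx":10,"dy":-25,"dz":-44,"ax":-59.4,"fingers":1},{"dx":10,"dy":-25,"dz":-44,"ax":-59.4,"fingers":1},{"dx":10,"dy":-25,"dz":-44,"ax":-59.4,"fingers":1},{"dx":10,"dy":-25,"dz":-44,"ax":-59.4,"fingers":1},{"dx":10,"dy":-25,"dz":-44,"ax":-59.4,"fingers":1}]'
python3 - <<'E'
from plan import *
plan((530,-40,42,-4),(556,-43,42,-4),(591,-46,42,-4),(624,-59,42,-4),(652,-81,42,-4),(666,-100,42,-4),(677,-124,42,-4))
E
```

```text
t 0.1 tcp [ 234.6 -469.   230.2] jawyaw -63.4 w 1.005 F [ 0.5 -0.4 -0. ] j6 1.44 tilt -1.0
(530, -40, 130, -4) {"dx":10.09,"dy":-25.13,"dz":-45.61,"ax":-59.4,"ay":-0.1,"az":0.1} dist 530 ang 59
(530, -40, 42, -4) {"dx":18.89,"dy":-25.11,"dz":-45.60,"ax":-59.4,"ay":-0.1,"az":0.1} dist 554 ang 59
t 0.1 tcp [ 234.6 -469.   230.2] jawyaw -63.4 w 1.005 F [ 0.5 -0.4 -0. ] j6 1.44 tilt -1.0
(530, -40, 42, -4) {"dx":18.89,"dy":-25.11,"dz":-45.60,"ax":-59.4,"ay":-0.1,"az":0.1} dist 554 ang 59
(556, -43, 42, -4) {"dx":18.89,"dy":-23.68,"dz":-47.79,"ax":-59.4,"ay":-0.1,"az":0.1} dist 566 ang 59
(591, -46, 42, -4) {"dx":18.88,"dy":-21.85,"dz":-50.79,"ax":-59.4,"ay":-0.1,"az":0.1} dist 584 ang 59
(624, -59, 42, -4) {"dx":18.88,"dy":-19.21,"dz":-53.16,"ax":-59.4,"ay":-0.1,"az":0.1} dist 596 ang 59
(652, -81, 42, -4) {"dx":18.87,"dy":-15.99,"dz":-54.68,"ax":-59.4,"ay":-0.1,"az":0.1} dist 600 ang 59
(666, -100, 42, -4) {"dx":18.87,"dy":-13.66,"dz":-55.08,"ax":-59.4,"ay":-0.1,"az":0.1} dist 598 ang 59
(677, -124, 42, -4) {"dx":18.86,"dy":-11.02,"dz":-54.99,"ax":-59.4,"ay":-0.1,"az":0.1} dist 592 ang 59invalid input at $[0]: expected keys dx, dy, dz, ax, ay, az, fingers
```

```bash

python3 -m pendant '[{"dx":2,"dy":-25,"dz":-44,"ax":-59,"ay":0,"az":0,"fingers":1},{"dx":2,"dy":-25,"dz":-44,"ax":-59,"ay":0,"az":0,"fingers":1},{"dx":2,"dy":-25,"dz":-44,"ax":-59,"ay":0,"az":0,"fingers":1},{"dx":6,"dy":-25,"dz":-44,"ax":-59,"ay":0,"az":0,"fingers":1},{"dx":8,"dy":-25,"dz":-44,"ax":-59,"ay":0,"az":0,"fingers":1},{"dx":10,"dy":-25,"dz":-44,"ax":-59,"ay":0,"az":0,"fingers":1},{"dx":10,"dy":-25,"dz":-44,"ax":-59,"ay":0,"az":0,"fingers":1},{"dx":10,"dy":-25,"dz":-45,"ax":-59,"ay":0,"az":0,"fingers":1},{"dx":10,"dy":-25,"dz":-45,"ax":-59,"ay":0,"az":0,"fingers":1},{"dx":10,"dy":-25,"dz":-45,"ax":-59,"ay":0,"az":0,"fingers":1},{"dx":10,"dy":-25,"dz":-45,"ax":-59,"ay":0,"az":0,"fingers":1},{"dx":10,"dy":-25,"dz":-45,"ax":-59,"ay":0,"az":0,"fingers":1},{"dx":10,"dy":-25,"dz":-45,"ax":-59,"ay":0,"az":0,"fingers":1},{"dx":10,"dy":-25,"dz":-45,"ax":-59,"ay":0,"az":0,"fingers":1}]'
python3 - <<'E'
from plan import *
plan((530,-40,42,-4),(556,-43,42,-4),(591,-46,42,-4),(624,-59,42,-4),(652,-81,42,-4),(666,-100,42,-4),(677,-124,42,-4))
E
```

```text
clock: 1.5
tool_pos: [524.8, -44.7, 131.0]
ee_rot: [0.519, 0.481, -0.519, 0.479]
ft_force: [0.6, 0.5, 0.4]
gripper_width: 0.0
t 1.5 tcp [524.8 -44.7 131. ] jawyaw -4.5 w 0.000 F [0.6 0.5 0.4] j6 1.44 tilt -1.0
(530, -40, 42, -4) {"dx":8.90,"dy":0.49,"dz":-0.49,"ax":-0.5,"ay":-0.1,"az":0.1} dist 89 ang 0
(556, -43, 42, -4) {"dx":8.90,"dy":3.11,"dz":-0.40,"ax":-0.5,"ay":-0.1,"az":0.1} dist 94 ang 0
(591, -46, 42, -4) {"dx":8.89,"dy":6.62,"dz":-0.37,"ax":-0.5,"ay":-0.1,"az":0.1} dist 111 ang 0
(624, -59, 42, -4) {"dx":8.89,"dy":10.01,"dz":0.67,"ax":-0.5,"ay":-0.1,"az":0.1} dist 134 ang 0
(652, -81, 42, -4) {"dx":8.88,"dy":12.97,"dz":2.64,"ax":-0.5,"ay":-0.1,"az":0.1} dist 159 ang 0
(666, -100, 42, -4) {"dx":8.88,"dy":14.52,"dz":4.43,"ax":-0.5,"ay":-0.1,"az":0.1} dist 176 ang 0
(677, -124, 42, -4) {"dx":8.87,"dy":15.80,"dz":6.73,"ax":-0.5,"ay":-0.1,"az":0.1} dist 193 ang 0
```

```bash

python3 -m pendant '[{"dx":4.5,"dy":0,"dz":0,"ax":0,"ay":0,"az":0,"fingers":1},{"dx":8.9,"dy":0,"dz":0,"ax":0,"ay":0,"az":0,"fingers":1},{"dx":8.9,"dy":0,"dz":0,"ax":0,"ay":0,"az":0,"fingers":1},{"dx":8.9,"dy":0,"dz":0,"ax":0,"ay":0,"az":0,"fingers":1},{"dx":8.9,"dy":1,"dz":-0.4,"ax":0,"ay":0,"az":0,"fingers":1},{"dx":8.9,"dy":2,"dz":-0.4,"ax":0,"ay":0,"az":0,"fingers":1},{"dx":8.9,"dy":3.1,"dz":-0.4,"ax":0,"ay":0,"az":0,"fingers":1},{"dx":8.9,"dy":4.2,"dz":-0.4,"ax":0,"ay":0,"az":0,"fingers":1},{"dx":8.9,"dy":5.4,"dz":-0.4,"ax":0,"ay":0,"az":0,"fingers":1},{"dx":8.9,"dy":6.6,"dz":-0.4,"ax":0,"ay":0,"az":0,"fingers":1},{"dx":8.9,"dy":7.8,"dz":-0.1,"ax":0,"ay":0,"az":0,"fingers":1},{"dx":8.9,"dy":9,"dz":0.3,"ax":0,"ay":0,"az":0,"fingers":1},{"dx":8.9,"dy":10,"dz":0.7,"ax":0,"ay":0,"az":0,"fingers":1},{"dx":8.9,"dy":11,"dz":1.3,"ax":0,"ay":0,"az":0,"fingers":1},{"dx":8.9,"dy":12,"dz":1.9,"ax":0,"ay":0,"az":0,"fingers":1},{"dx":8.9,"dy":13,"dz":2.6,"ax":0,"ay":0,"az":0,"fingers":1},{"dx":8.9,"dy":13.8,"dz":3.5,"ax":0,"ay":0,"az":0,"fingers":1},{"dx":8.9,"dy":14.5,"dz":4.4,"ax":0,"ay":0,"az":0,"fingers":1},{"dx":8.9,"dy":15.1,"dz":5.4,"ax":0,"ay":0,"az":0,"fingers":1},{"dx":8.9,"dy":15.6,"dz":6.4,"ax":0,"ay":0,"az":0,"fingers":1}]'
python3 - <<'E'
from plan import *
from plant import cams
import cv2
plan((670,-115,42,-4))
s=cams.snapshot("top");np.savez("top1.npz",**s)
cv2.imwrite("pics/top1.png",cv2.resize(s["frame"][:,:,::-1],(800,600),interpolation=cv2.INTER_CUBIC))
E
```

```text
clock: 3.5
tool_pos: [676.1, -121.1, 42.1]
ee_rot: [0.52, 0.481, -0.519, 0.48]
ft_force: [-2.6, 2.6, -0.2]
gripper_width: 0.004
t 3.5 tcp [ 676.1 -121.1   42.1] jawyaw -4.5 w 0.004 F [-2.6  2.6 -0.2] j6 1.37 tilt -1.0
(670, -115, 42, -4) {"dx":0.02,"dy":-0.66,"dz":-0.56,"ax":-0.5,"ay":-0.1,"az":0.0} dist 9 ang 0
```

View pics/top1.png

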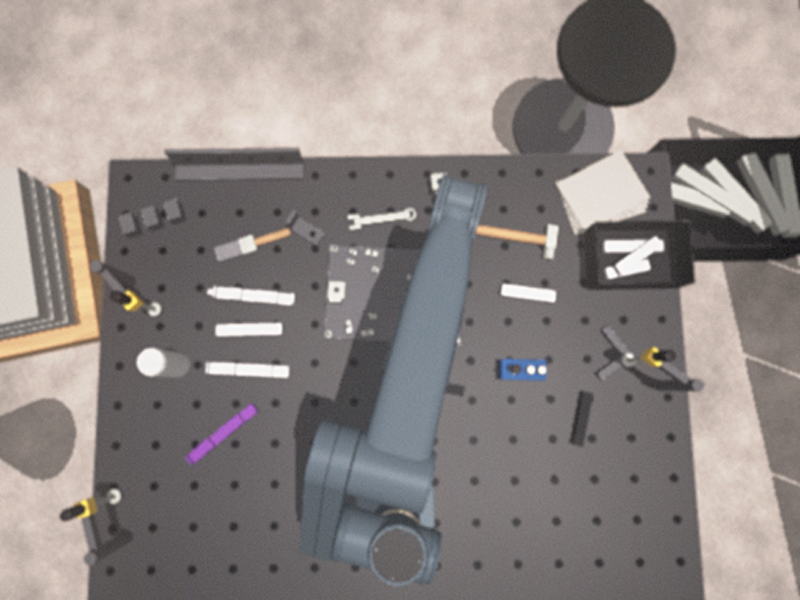

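```bash

python3 - <<'E'
from plan import *
plan((383,333,130,-3.8))
E
python3 -m pendant '[{"dx":0,"dy":-0.7,"dz":-0.7,"ax":0,"ay":0,"az":0,"fingers":1},{"dx":-5,"dy":-1,"dz":-1,"ax":0,"ay":0,"az":0,"fingers":1},{"dx":-10,"dy":-1,"dz":-1,"ax":0,"ay":0,"az":0,"fingers":1},{"dx":-10,"dy":-1,"dz":-1,"ax":0,"ay":0,"az":0,"fingers":1}]'
python3 - <<'E'
from plan import *
plan((383,333,130,-3.8))
E
```

```text
t 3.5 tcp [ 676.9 -123.6   42.1] jawyaw -4.6 w -0.005 F [ 0.8 -2.8  0.2] j6 1.37 tilt -1.0
(383, 333, 130, -3.8) {"dx":-8.87,"dy":-32.93,"dz":-43.17,"ax":-0.8,"ay":0.0,"az":-0.1} dist 550 ang 1
clock: 3.95
tool_pos: [672.5, -113.9, 153.0]
ee_rot: [0.523, 0.473, -0.516, 0.486]
ft_force: [0.7, -0.3, 1.7]
gripper_width: 0.002
t 4.0 tcp [ 672.5 -113.9  153. ] jawyaw -4.6 w 0.002 F [ 0.7 -0.3  1.7] j6 1.38 tilt -0.9998
(383, 333, 130, -3.8) {"dx":1.47,"dy":-32.45,"dz":-42.26,"ax":-0.8,"ay":0.3,"az":-1.1} dist 533 ang 1
```

```bash

python3 -m pendant '[{"dx":1,"dy":-32.4,"dz":-42.3,"ax":-0.8,"ay":0,"az":-1,"fingers":-1},{"dx":1,"dy":-32.4,"dz":-42.3,"ax":-0.8,"ay":0,"az":-1,"fingers":-1},{"dx":1,"dy":-32.4,"dz":-42.3,"ax":-0.8,"ay":0,"az":-1,"fingers":-1},{"dx":1,"dy":-32.4,"dz":-42.3,"ax":-0.8,"ay":0,"az":-1,"fingers":-1},{"dx":1,"dy":-32.4,"dz":-42.3,"ax":-0.8,"ay":0,"az":-1,"fingers":-1},{"dx":1,"dy":-32.4,"dz":-42.3,"ax":-0.8,"ay":0,"az":-1,"fingers":-1},{"dx":1,"dy":-32.4,"dz":-42.3,"ax":-0.8,"ay":0,"az":-1,"fingers":-1},{"dx":1,"dy":-32.4,"dz":-42.3,"ax":-0.8,"ay":0,"az":-1,"fingers":-1},{"dx":1,"dy":-32.4,"dz":-42.3,"ax":-0.8,"ay":0,"az":-1,"fingers":-1},{"dx":1,"dy":-32.4,"dz":-42.3,"ax":-0.8,"ay":0,"az":-1,"fingers":-1},{"dx":1,"dy":-32.4,"dz":-42.3,"ax":-0.8,"ay":0,"az":-1,"fingers":-1},{"dx":1,"dy":-32.4,"dz":-42.3,"ax":-0.8,"ay":0,"az":-1,"fingers":-1},{"dx":1,"dy":-32.4,"dz":-42.3,"ax":-0.8,"ay":0,"az":-1,"fingers":-1},{"dx":1,"dy":-32.4,"dz":-42.3,"ax":-0.8,"ay":0,"az":-1,"fingers":-1}]'
python3 - <<'E'
from plan import *
from plant import cams
import cv2
plan((383,333,4,-3.8))
for n in("top","scene"):
    s=cams.snapshot(n);np.savez(n+"2.npz",**s)
    cv2.imwrite("pics/%s2.png"%n,cv2.resize(s["frame"][:,:,::-1],(800,600),interpolation=cv2.INTER_CUBIC))
E
```

```text
clock: 5.35
tool_pos: [384.1, 332.8, 135.0]
ee_rot: [-0.516, -0.481, 0.517, -0.485]
ft_force: [-0.6, -0.5, -0.2]
gripper_width: 1.001
t 5.3 tcp [384.1 332.8 135. ] jawyaw -3.8 w 1.001 F [-0.6 -0.5 -0.2] j6 2.22 tilt -1.0
(383, 333, 4, -3.8) {"dx":13.10,"dy":-0.16,"dz":-0.07,"ax":-0.0,"ay":0.3,"az":-0.2} dist 131 ang 0
```

View pics/top2.png

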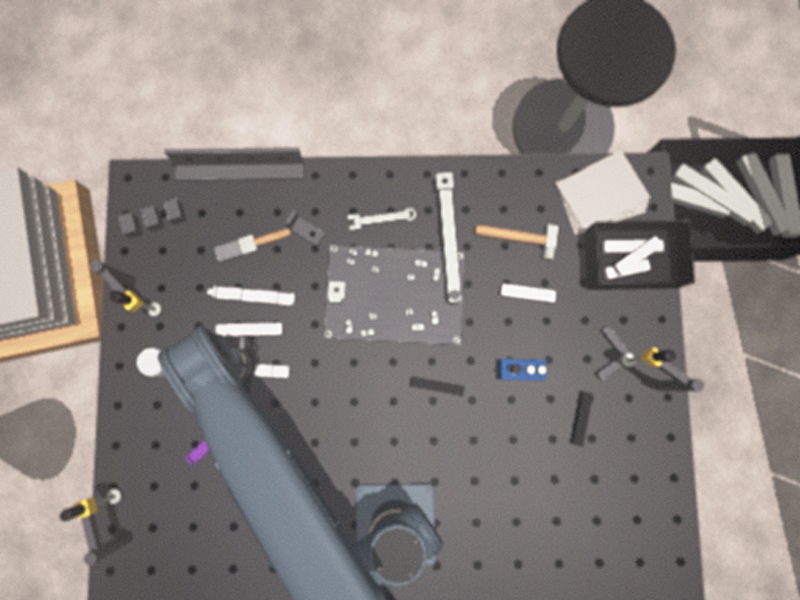

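View pics/scene2.png

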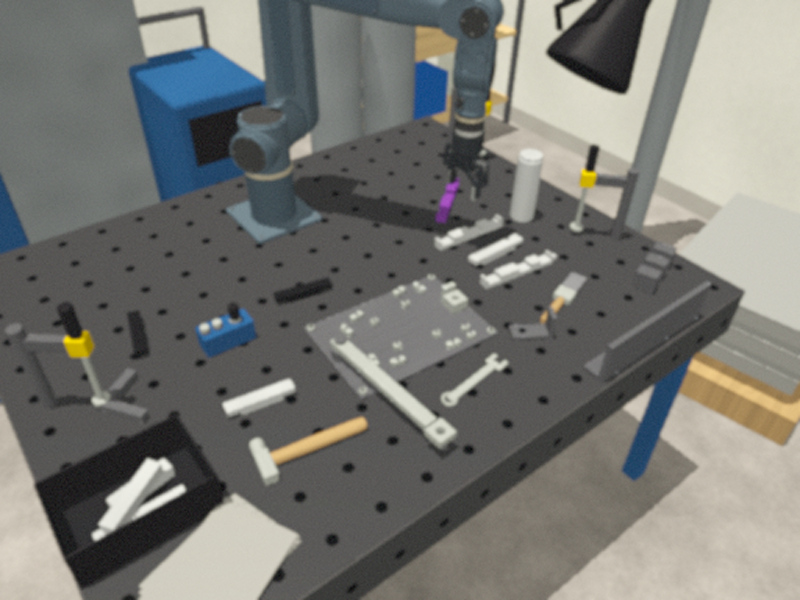

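```bash
python3 - <<'E'
from h import *
s=np.load("top2.npz");g=s["frame"].astype(np.float32).mean(2)
for c in comps(s,white(s,190,50),mn=50): 
    q=c.mean(0)
    if 205<q[0]<300 and 105<q[1]<222:
        for hs in((8,34),(35,51)): print(q.round(1),hs,*[np.round(v,1) for v in box(s,c,*hs)])
for nm,u,v,z in(("bush",215,186,34),("eye",284.5,116,51)):
    u0,v0=int(u),int(v);w=g[v0-3:v0+4,u0-3:u0+4];k=np.clip(225-w,0,None);vv,uu=np.mgrid[v0-3:v0+4,u0-3:u0+4]
    print(w.round())
    p=((k*uu).sum()/k.sum(),(k*vv).sum()/k.sum());print(nm,np.round(p,2),ray(s,p,z)[0].round(1))
def ctr(p):return 
L=[]
for c in comps(s,white(s,165,30),mn=2,up=8):
    p=c.mean(0)
    if 205<p[0]<300 and 155<p[1]<222:
        M=cv2.moments((c*16).astype(np.float32)); q=np.array([M['m10'],M['m01']])/M['m00']/16
        print(q.round(2),ray(s,q,22)[0].round(1),round(M['m00']/256,1))
c=cv2.resize(s["frame"][152:225,203:300],(800,600),interpolation=cv2.INTER_CUBIC)[...,::-1];cv2.imwrite("pics/n2.png",c)
E
```

```text
[214.8 185.8] (8, 34) [581.1 139. ] [47.7 36.6] 3.0
[214.8 185.8] (35, 51) [577.7 137.4] [48.4 37. ] 3.0
[241.5 139.5] (8, 34) [nan nan] [146.5   nan] 1.7
[241.5 139.5] (35, 51) [767.4  22.5] [145.9  10.1] 1.7
[287.6 153.6] (8, 34) [ 712.6 -157.4] [262.3  24.7] 0.1
[287.6 153.6] (35, 51) [ 707.7 -155. ] [260.9  25.5] 0.1
[284.3 115.2] (8, 34) [ 873.9 -148.5] [30.6 35.2] 0.1
[284.3 115.2] (35, 51) [ 866.4 -146.2] [33.4 36. ] 0.1
[[238. 230. 216. 206. 216. 231. 237.]
 [234. 212. 165. 148. 172. 215. 236.]
 [231. 194. 144. 124. 151. 207. 233.]
 [233. 211. 168. 148. 172. 220. 236.]
 [237. 229. 213. 206. 216. 234. 238.]
 [239. 236. 235. 232. 236. 238. 239.]
 [239. 237. 237. 237. 238. 238. 237.]]
bush [214.91 185.  ] [584.2 137.8]
[[234. 229. 212. 198. 209. 222. 232.]
 [230. 216. 170. 137. 149. 188. 225.]
 [227. 193. 136.  88. 101. 161. 218.]
 [229. 197. 141. 103. 117. 169. 223.]
 [234. 224. 190. 167. 175. 207. 228.]
 [235. 231. 225. 219. 222. 226. 233.]
 [227. 229. 226. 218. 222. 220. 219.]]
eye [284.27 115.33] [ 862.9 -145.4]
[291.89 217.07] [ 452.4 -166.8] 17.0
[210.17 213.34] [472.2 158. ] 13.3
[234.8  212.41] [474.4  60. ] 29.8
[267.18 208.89] [486.6 -69.3] 34.6
[223.03 208.77] [489.7 106.7] 31.4
[238.17 201.91] [516.3  46.1] 16.3
[277.95 203.1 ] [ 509.1 -112.8] 33.4
[261.6 199.1] [526.2 -47.8] 15.7
[291.19 191.21] [ 556.3 -167.3] 18.6
[214.84 185.92] [582.4 139. ] 136.8
[262.63 176.97] [616.1 -53.8] 15.1
[279.05 175.1 ] [ 622.7 -120.3] 27.3
[239.88 171.86] [638.4  37.7] 11.4
[269.08 168.04] [652.4 -80.7] 29.1
[224.08 167.  ] [659.3 101.3] 12.7
[225.8  160.84] [684.7  94.1] 12.9
[237.39 161.38] [681.8  47.2] 26.2
[213.16 159.01] [693.  145.3] 8.5
  return _methods._mean(a, axis=axis, dtype=dtype,
  ret = ret.dtype.type(ret / rcount)
```

View pics/n2.png

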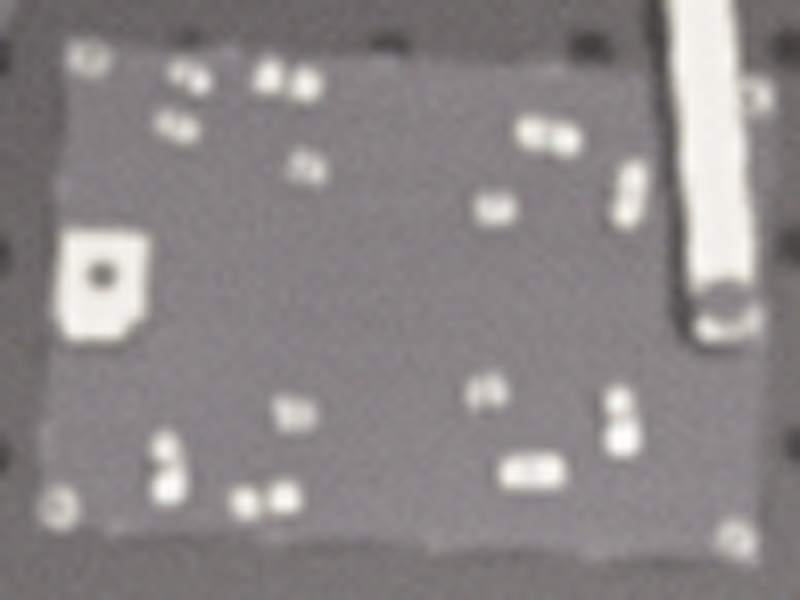

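```bash

python3 -m pendant '[{"dx":5,"dy":-0.1,"dz":0,"ax":0,"ay":0,"az":0,"fingers":-1},{"dx":9.5,"dy":-0.1,"dz":0,"ax":0,"ay":0,"az":0,"fingers":-1},{"dx":12,"dy":-0.1,"dz":0,"ax":0,"ay":0,"az":0,"fingers":-1},{"dx":13.1,"dy":-0.1,"dz":0,"ax":0,"ay":0,"az":0,"fingers":-1},{"dx":13.1,"dy":-0.1,"dz":0,"ax":0,"ay":0,"az":0,"fingers":-1},{"dx":13.1,"dy":-0.1,"dz":0,"ax":0,"ay":0,"az":0,"fingers":1},{"dx":13.1,"dy":-0.1,"dz":0,"ax":0,"ay":0,"az":0,"fingers":1},{"dx":13.1,"dy":-0.1,"dz":0,"ax":0,"ay":0,"az":0,"fingers":1},{"dx":13.1,"dy":-0.1,"dz":0,"ax":0,"ay":0,"az":0,"fingers":1},{"dx":13.1,"dy":-0.1,"dz":0,"ax":0,"ay":0,"az":0,"fingers":1},{"dx":13.1,"dy":-0.1,"dz":0,"ax":0,"ay":0,"az":0,"fingers":1},{"dx":13.1,"dy":-0.1,"dz":0,"ax":0,"ay":0,"az":0,"fingers":1}]' 60
python3 - <<'E'
from plan import *
plan((504.5,-34.9,130,5.2))
E
```

```text
clock: 6.65
tool_pos: [384.6, 332.7, 5.4]
ee_rot: [0.517, 0.481, -0.516, 0.485]
ft_force: [-0.0, 0.4, 6.6]
gripper_width: 0.293
t 6.7 tcp [384.6 332.7   5.4] jawyaw -3.9 w 0.293 F [-0.   0.4  6.6] j6 2.22 tilt -1.0
(504.5, -34.9, 130, 5.2) {"dx":-12.28,"dy":14.50,"dz":35.91,"ax":-9.1,"ay":0.2,"az":-0.3} dist 406 ang 9
```

```bash

python3 -m pendant '[{"dx":-4,"dy":0,"dz":0,"ax":0,"ay":0,"az":0,"fingers":1},{"dx":-8,"dy":0,"dz":0,"ax":0,"ay":0,"az":0,"fingers":1},{"dx":-8,"dy":2,"dz":5,"ax":-1,"ay":0,"az":0,"fingers":1},{"dx":-8,"dy":4,"dz":9.9,"ax":-3,"ay":0,"az":0,"fingers":1},{"dx":-8,"dy":6,"dz":14.9,"ax":-5,"ay":0,"az":0,"fingers":1},{"dx":-8,"dy":8,"dz":19.8,"ax":-7,"ay":0,"az":0,"fingers":1},{"dx":-8,"dy":10,"dz":24.8,"ax":-9,"ay":0,"az":0,"fingers":1},{"dx":-8,"dy":12,"dz":29.7,"ax":-9,"ay":0,"az":0,"fingers":1},{"dx":-8,"dy":14,"dz":34,"ax":-9,"ay":0,"az":0,"fingers":1},{"dx":-7,"dy":14.5,"dz":35.9,"ax":-9,"ay":0,"az":0,"fingers":1},{"dx":-7,"dy":14.5,"dz":35.9,"ax":-9,"ay":0,"az":0,"fingers":1},{"dx":-7,"dy":14.5,"dz":35.9,"ax":-9,"ay":0,"az":0,"fingers":1},{"dx":-7,"dy":14.5,"dz":35.9,"ax":-9,"ay":0,"az":0,"fingers":1},{"dx":-7,"dy":14.5,"dz":35.9,"ax":-9,"ay":0,"az":0,"fingers":1}]'
python3 - <<'E'
from plan import *
from plant import cams
import cv2
plan((504.5,-34.9,13.4,5.2))
for n in("top","scene"):
    s=cams.snapshot(n);np.savez(n+"3.npz",**s)
    f=s["frame"][130:260,180:330] if n=="top" else s["frame"][140:260,180:340]
    cv2.imwrite("pics/%s3.png"%n,cv2.resize(f[:,:,::-1],None,fx=4.6,fy=4.6,interpolation=cv2.INTER_CUBIC))
E
```

```text
clock: 8.05
tool_pos: [504.3, -33.7, 77.0]
ee_rot: [0.477, 0.521, -0.476, 0.524]
ft_force: [0.5, -0.2, -2.7]
gripper_width: 0.288
t 8.1 tcp [504.3 -33.7  77. ] jawyaw 5.3 w 0.288 F [ 0.5 -0.2 -2.7] j6 1.28 tilt -1.0
(504.5, -34.9, 13.4, 5.2) {"dx":6.36,"dy":-0.01,"dz":0.10,"ax":0.1,"ay":0.2,"az":-0.2} dist 64 ang 0
```

View pics/top3.png

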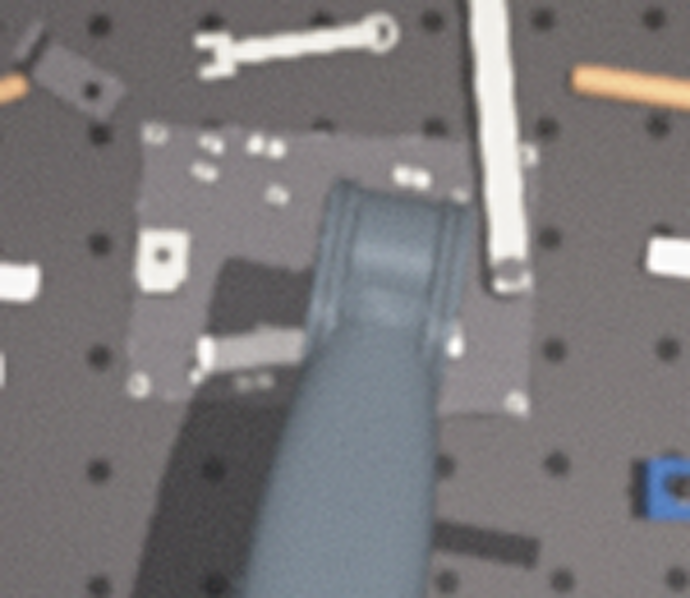

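View pics/scene3.png

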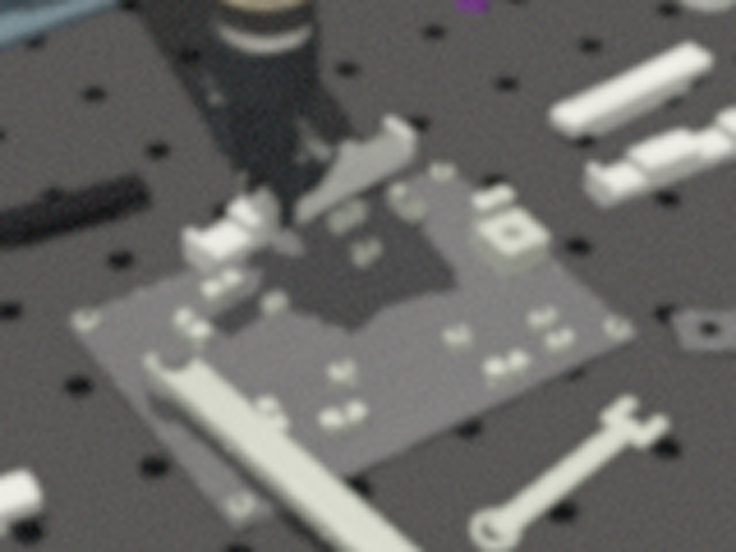

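```bash

python3 -m pendant '[{"dx":3,"dy":0,"dz":0.1,"ax":0,"ay":0,"az":0,"fingers":1},{"dx":4.8,"dy":0,"dz":0.1,"ax":0,"ay":0,"az":0,"fingers":1},{"dx":4.8,"dy":0,"dz":0.1,"ax":0,"ay":0,"az":0,"fingers":1},{"dx":4.8,"dy":0,"dz":0.1,"ax":0,"ay":0,"az":0,"fingers":1},{"dx":4.8,"dy":0,"dz":0.1,"ax":0,"ay":0,"az":0,"fingers":1}]'
python3 - <<'E'
from plan import *
from plant import cams
import cv2
plan((504.5,-34.9,13.4,5.2))
for n in("top","scene"):
    s=cams.snapshot(n);np.savez(n+"4.npz",**s)
    f=s["frame"][180:230,200:300] if n=="top" else s["frame"][160:225,210:280]
    cv2.imwrite("pics/%s4.png"%n,cv2.resize(f[:,:,::-1],None,fx=8,fy=8,interpolation=cv2.INTER_CUBIC))
E
```

```text
clock: 8.65
tool_pos: [505.5, -34.8, 30.6]
ee_rot: [0.477, 0.52, -0.476, 0.525]
ft_force: [0.3, -0.1, -3.0]
gripper_width: 0.288
t 8.7 tcp [505.5 -34.8  30.6] jawyaw 5.3 w 0.288 F [ 0.3 -0.1 -3. ] j6 1.28 tilt -1.0
(504.5, -34.9, 13.4, 5.2) {"dx":1.72,"dy":-0.11,"dz":-0.00,"ax":0.1,"ay":0.2,"az":-0.3} dist 17 ang 0
```

View pics/top4.png

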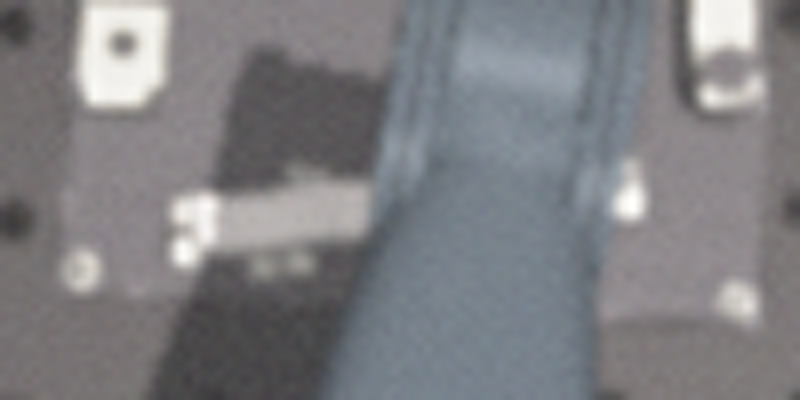

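View pics/scene4.png

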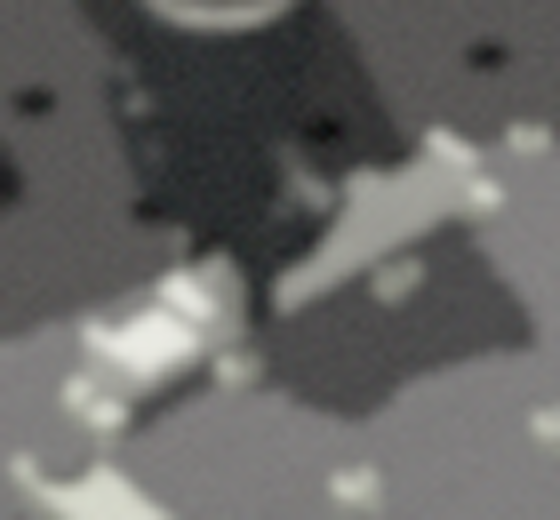

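```bash

python3 -m pendant '[{"dx":0.3,"dy":-0.1,"dz":0,"ax":0,"ay":0,"az":0,"fingers":1},{"dx":0.5,"dy":-0.1,"dz":0,"ax":0,"ay":0,"az":0,"fingers":1},{"dx":0.7,"dy":-0.1,"dz":0,"ax":0,"ay":0,"az":0,"fingers":1},{"dx":0.9,"dy":-0.1,"dz":0,"ax":0,"ay":0,"az":0,"fingers":1},{"dx":1.0,"dy":-0.1,"dz":0,"ax":0,"ay":0,"az":0,"fingers":1},{"dx":1.0,"dy":-0.1,"dz":0,"ax":0,"ay":0,"az":0,"fingers":1}]'
python3 - <<'E'
from plan import *
plan((504.5,-34.9,13.4,5.2))
print(sensors.get_state()["ft_torque"])
E
```

```text
clock: 9.35
tool_pos: [504.8, -35.2, 21.8]
ee_rot: [0.477, 0.52, -0.476, 0.525]
ft_force: [-2.9, 0.5, 3.4]
gripper_width: 0.289
t 9.3 tcp [504.8 -35.2  21.8] jawyaw 5.3 w 0.289 F [-2.9  0.5  3.4] j6 1.28 tilt -1.0
(504.5, -34.9, 13.4, 5.2) {"dx":0.84,"dy":-0.03,"dz":-0.03,"ax":0.1,"ay":0.3,"az":-0.4} dist 8 ang 0
[ 0.05130799  0.54215051 -0.05536375]
```

```bash

python3 -m pendant '[{"dx":0.1,"dy":-0.06,"dz":0,"ax":0,"ay":0,"az":0,"fingers":1},{"dx":0.3,"dy":-0.06,"dz":0,"ax":0,"ay":0,"az":0,"fingers":1},{"dx":0.5,"dy":-0.06,"dz":0,"ax":0,"ay":0,"az":0,"fingers":1},{"dx":0.6,"dy":-0.06,"dz":0,"ax":0,"ay":0,"az":0,"fingers":1},{"dx":0.7,"dy":-0.06,"dz":0,"ax":0,"ay":0,"az":0,"fingers":1},{"dx":0.8,"dy":-0.06,"dz":0,"ax":0,"ay":0,"az":0,"fingers":1},{"dx":0.8,"dy":-0.06,"dz":0,"ax":0,"ay":0,"az":0,"fingers":1}]'
python3 - <<'E'
from plan import *
plan((504.5,-34.9,13.4,5.2))
print(sensors.get_state()["ft_torque"])
E
```

```text
clock: 10.05
tool_pos: [505.3, -35.3, 21.0]
ee_rot: [0.477, 0.519, -0.475, 0.526]
ft_force: [-16.7, 3.2, 33.5]
gripper_width: 0.289
t 10.1 tcp [505.3 -35.3  21. ] jawyaw 5.3 w 0.289 F [-16.7   3.2  33.5] j6 1.28 tilt -0.9999
(504.5, -34.9, 13.4, 5.2) {"dx":0.75,"dy":-0.09,"dz":-0.05,"ax":0.1,"ay":0.3,"az":-0.5} dist 8 ang 1
[ 0.48628032  2.86974418 -0.02843431]
```

```bash

python3 -m pendant '[{"dx":-0.1,"dy":-0.06,"dz":0,"ax":0,"ay":0,"az":0,"fingers":1},{"dx":-0.15,"dy":-0.06,"dz":0,"ax":0,"ay":0,"az":0,"fingers":1},{"dx":-0.15,"dy":-0.06,"dz":0,"ax":0,"ay":0,"az":0,"fingers":1},{"dx":-0.15,"dy":-0.06,"dz":0,"ax":0,"ay":0,"az":0,"fingers":1}]'
python3 - <<'E'
from plan import *
plan((504.5,-34.9,13.4,5.2))
print(sensors.get_state()["ft_torque"])
E
```

```text
clock: 10.45
tool_pos: [505.0, -35.3, 21.9]
ee_rot: [0.478, 0.519, -0.475, 0.526]
ft_force: [0.5, -0.4, 0.8]
gripper_width: 0.289
t 10.4 tcp [505.  -35.3  21.9] jawyaw 5.3 w 0.289 F [ 0.5 -0.4  0.8] j6 1.28 tilt -0.9999
(504.5, -34.9, 13.4, 5.2) {"dx":0.85,"dy":-0.05,"dz":-0.05,"ax":0.1,"ay":0.3,"az":-0.6} dist 8 ang 1
[ 0.02812717 -0.14178585 -0.01814087]
```

```bash

python3 -m pendant '[{"dx":-0.1,"dy":0,"dz":0,"ax":0,"ay":0,"az":0,"fingers":0.1},{"dx":-0.1,"dy":0,"dz":0,"ax":0,"ay":0,"az":0,"fingers":0},{"dx":-0.1,"dy":0,"dz":0,"ax":0,"ay":0,"az":0,"fingers":0},{"dx":-0.1,"dy":0,"dz":0,"ax":0,"ay":0,"az":0,"fingers":0},{"dx":-4,"dy":0,"dz":0,"ax":0,"ay":0,"az":0,"fingers":0},{"dx":-8,"dy":0,"dz":0,"ax":0,"ay":0,"az":0,"fingers":0},{"dx":-10,"dy":0,"dz":5,"ax":0,"ay":0,"az":0,"fingers":-1},{"dx":-10,"dy":0,"dz":-8,"ax":0,"ay":0,"az":0,"fingers":-1},{"dx":-10,"dy":0,"dz":-18,"ax":0,"ay":0,"az":0,"fingers":-1},{"dx":-10,"dy":0,"dz":-18,"ax":0,"ay":0,"az":0,"fingers":-1},{"dx":-10,"dy":0,"dz":-18,"ax":0,"ay":0,"az":0,"fingers":-1},{"dx":-10,"dy":0,"dz":-18,"ax":0,"ay":0,"az":0,"fingers":-1}]'
cat > snap.py <<'E'
from plant import cams
import cv2,sys,numpy as np
i=sys.argv[1]
for n in("top","scene"):
    s=cams.snapshot(n);np.savez(n+i+".npz",**s)
    f=s["frame"][140:230,120:300] if n=="top" else s["frame"][130:260,190:370]
    cv2.imwrite("pics/%s%s.png"%(n,i),cv2.resize(f[:,:,::-1],None,fx=4.4,fy=4.4,interpolation=cv2.INTER_CUBIC))
E
python3 snap.py 5
```

```text
clock: 11.65
tool_pos: [486.6, 147.3, 121.0]
ee_rot: [0.477, 0.52, -0.474, 0.527]
ft_force: [-0.8, -0.7, 0.0]
gripper_width: 1.004
```

View pics/top5.png

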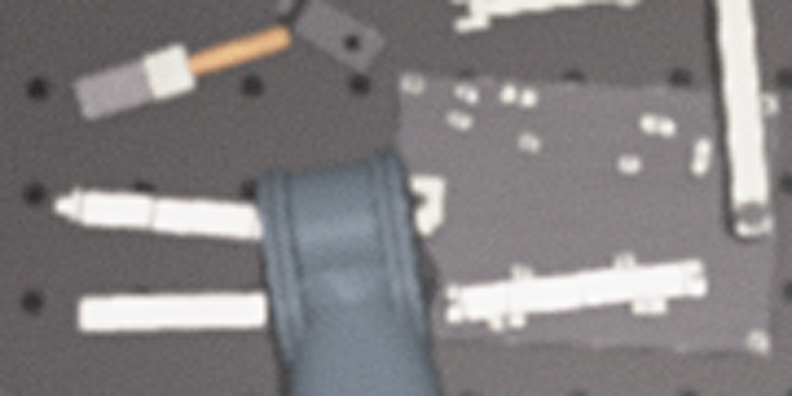

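View pics/scene5.png

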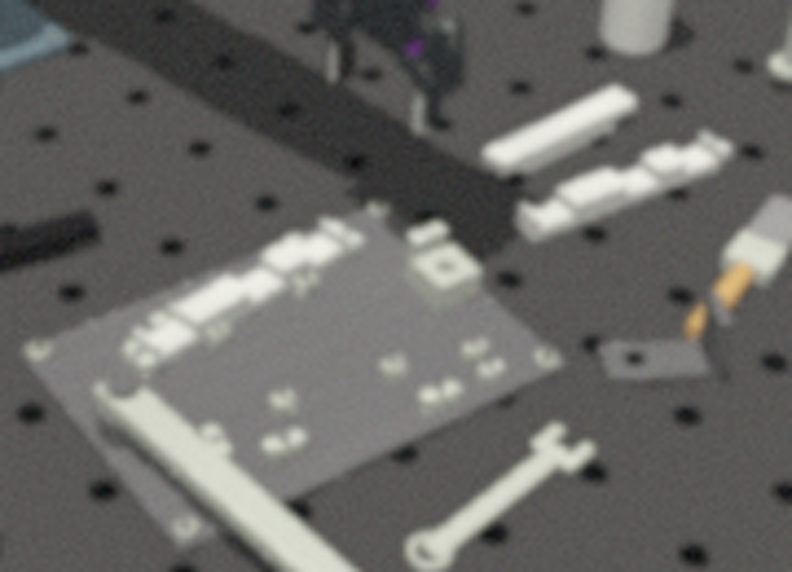

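```bash

python3 - <<'E'
from plan import *
plan((573.4,332.7,120,-6.2))
E
```

```text
t 11.8 tcp [486.6 147.5 120.9] jawyaw 5.6 w 0.997 F [ 0.1 -0.5 -0. ] j6 1.64 tilt -0.9999
(573.4, 332.7, 120, -6.2) {"dx":0.12,"dy":10.44,"dz":-17.59,"ax":11.8,"ay":0.2,"az":-0.6} dist 205 ang 12
```

```bash

python3 -m pendant '[{"dx":0,"dy":10.4,"dz":-17.6,"ax":11.8,"ay":0,"az":-0.6,"fingers":-1},{"dx":0,"dy":10.4,"dz":-17.6,"ax":11.8,"ay":0,"az":-0.6,"fingers":-1},{"dx":0,"dy":10.4,"dz":-17.6,"ax":11.8,"ay":0,"az":-0.6,"fingers":-1},{"dx":0,"dy":10.4,"dz":-17.6,"ax":11.8,"ay":0,"az":-0.6,"fingers":-1},{"dx":0,"dy":10.4,"dz":-17.6,"ax":11.8,"ay":0,"az":-0.6,"fingers":-1},{"dx":0,"dy":10.4,"dz":-17.6,"ax":11.8,"ay":0,"az":-0.6,"fingers":-1},{"dx":0,"dy":10.4,"dz":-17.6,"ax":11.8,"ay":0,"az":-0.6,"fingers":-1},{"dx":0,"dy":10.4,"dz":-17.6,"ax":11.8,"ay":0,"az":-0.6,"fingers":-1}]'
python3 - <<'E'
from plan import *
plan((573.4,332.7,120,-6.2),(573.4,332.7,5,-6.2))
E
python3 snap.py 6
```

```text
clock: 12.55
tool_pos: [572.9, 331.1, 121.9]
ee_rot: [-0.526, -0.471, 0.528, -0.473]
ft_force: [0.1, 0.0, 0.5]
gripper_width: 1.001
t 12.6 tcp [572.9 331.1 121.9] jawyaw -6.3 w 1.001 F [0.1 0.  0.5] j6 2.10 tilt -1.0
(573.4, 332.7, 120, -6.2) {"dx":0.19,"dy":0.03,"dz":-0.17,"ax":-0.1,"ay":0.2,"az":-0.0} dist 3 ang 0
(573.4, 332.7, 5, -6.2) {"dx":11.69,"dy":0.03,"dz":-0.21,"ax":-0.1,"ay":0.2,"az":-0.0} dist 117 ang 0
```

View pics/top6.png

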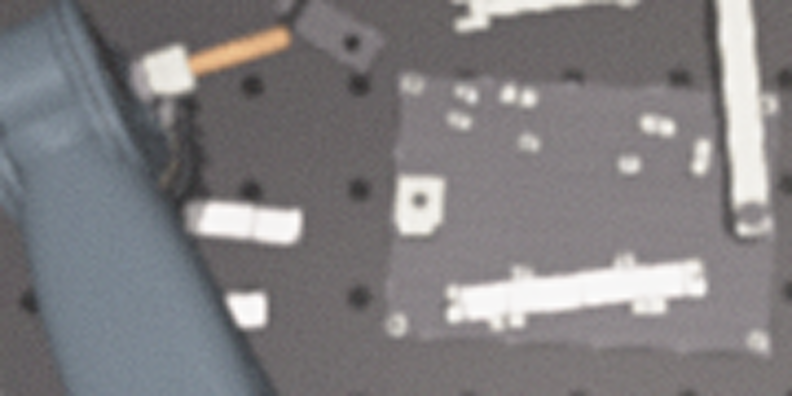

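View pics/scene6.png

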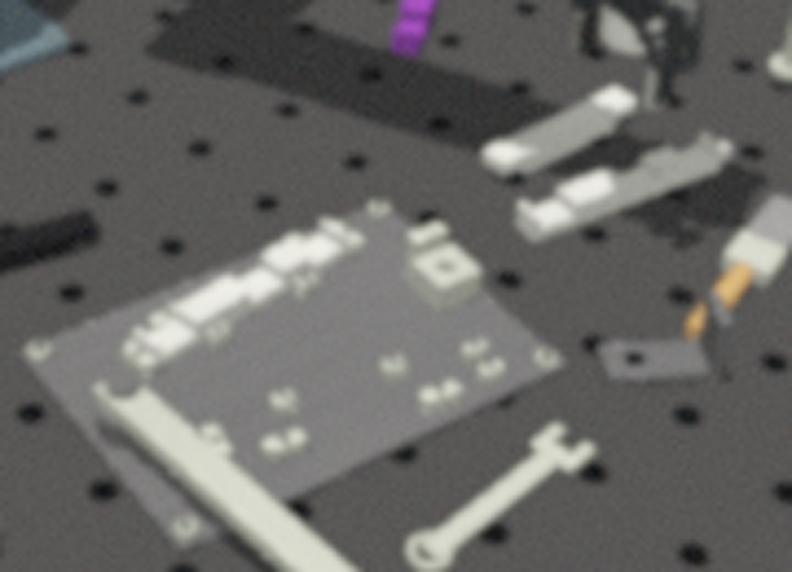

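```bash

python3 -m pendant '[{"dx":4.5,"dy":0,"dz":-0.2,"ax":0,"ay":0,"az":0,"fingers":-1},{"dx":8.5,"dy":0,"dz":-0.2,"ax":0,"ay":0,"az":0,"fingers":-1},{"dx":11,"dy":0,"dz":-0.2,"ax":0,"ay":0,"az":0,"fingers":-1},{"dx":11.7,"dy":0,"dz":-0.2,"ax":0,"ay":0,"az":0,"fingers":-1},{"dx":11.7,"dy":0,"dz":-0.2,"ax":0,"ay":0,"az":0,"fingers":-1},{"dx":11.7,"dy":0,"dz":-0.2,"ax":0,"ay":0,"az":0,"fingers":1},{"dx":11.7,"dy":0,"dz":-0.2,"ax":0,"ay":0,"az":0,"fingers":1},{"dx":11.7,"dy":0,"dz":-0.2,"ax":0,"ay":0,"az":0,"fingers":1},{"dx":11.7,"dy":0,"dz":-0.2,"ax":0,"ay":0,"az":0,"fingers":1},{"dx":11.7,"dy":0,"dz":-0.2,"ax":0,"ay":0,"az":0,"fingers":1},{"dx":11.7,"dy":0,"dz":-0.2,"ax":0,"ay":0,"az":0,"fingers":1},{"dx":11.7,"dy":0,"dz":-0.2,"ax":0,"ay":0,"az":0,"fingers":1}]' 60
python3 - <<'E'
from plan import *
plan((643,-31.6,80,-13.1))
E
```

```text
clock: 13.85
tool_pos: [574.3, 333.5, 6.8]
ee_rot: [0.527, 0.471, -0.526, 0.473]
ft_force: [-0.5, -0.6, 6.4]
gripper_width: 0.289
t 13.8 tcp [574.3 333.5   6.8] jawyaw -6.3 w 0.289 F [-0.5 -0.6  6.4] j6 2.11 tilt -1.0
(643, -31.6, 80, -13.1) {"dx":-7.24,"dy":10.86,"dz":35.55,"ax":6.8,"ay":0.1,"az":-0.2} dist 379 ang 7
```

```bash

python3 -m pendant '[{"dx":-4,"dy":0,"dz":0,"ax":0,"ay":0,"az":0,"fingers":1},{"dx":-8,"dy":0,"dz":0,"ax":0,"ay":0,"az":0,"fingers":1},{"dx":-8,"dy":1.5,"dz":5,"ax":0,"ay":0,"az":0,"fingers":1},{"dx":-8,"dy":3,"dz":10,"ax":2,"ay":0,"az":0,"fingers":1},{"dx":-8,"dy":4.5,"dz":15,"ax":3,"ay":0,"az":0,"fingers":1},{"dx":-8,"dy":6,"dz":20,"ax":4,"ay":0,"az":0,"fingers":1},{"dx":-8,"dy":7.5,"dz":25,"ax":5,"ay":0,"az":0,"fingers":1},{"dx":-8,"dy":9,"dz":30,"ax":6.8,"ay":0,"az":0,"fingers":1},{"dx":-7.5,"dy":10.5,"dz":34,"ax":6.8,"ay":0,"az":0,"fingers":1},{"dx":-7.2,"dy":10.9,"dz":35.5,"ax":6.8,"ay":0,"az":-0.2,"fingers":1},{"dx":-7.2,"dy":10.9,"dz":35.5,"ax":6.8,"ay":0,"az":-0.2,"fingers":1},{"dx":-7.2,"dy":10.9,"dz":35.5,"ax":6.8,"ay":0,"az":-0.2,"fingers":1},{"dx":-7.2,"dy":10.9,"dz":35.5,"ax":6.8,"ay":0,"az":-0.2,"fingers":1}]'
python3 - <<'E'
from plan import *
plan((643.4,-30.9,32,-13.1))
E
```

```text
clock: 15.15
tool_pos: [642.7, -30.0, 78.8]
ee_rot: [-0.553, -0.44, 0.554, -0.44]
ft_force: [1.0, 0.1, -3.0]
gripper_width: 0.291
t 15.2 tcp [642.7 -30.   78.8] jawyaw -13.0 w 0.291 F [ 1.   0.1 -3. ] j6 1.65 tilt -1.0
(643.4, -30.9, 32, -13.1) {"dx":4.68,"dy":0.10,"dz":0.07,"ax":0.1,"ay":0.1,"az":0.1} dist 47 ang 0
```

```bash

python3 -m pendant '[{"dx":3,"dy":0.1,"dz":0.1,"ax":0,"ay":0,"az":0,"fingers":1},{"dx":4.7,"dy":0.1,"dz":0.1,"ax":0,"ay":0,"az":0,"fingers":1},{"dx":4.7,"dy":0.1,"dz":0.1,"ax":0,"ay":0,"az":0,"fingers":1},{"dx":4.7,"dy":0.1,"dz":0.1,"ax":0,"ay":0,"az":0,"fingers":1},{"dx":4.7,"dy":0.1,"dz":0.1,"ax":0,"ay":0,"az":0,"fingers":1}]'
python3 - <<'E'
from plan import *
plan((643.4,-30.9,23,-13.1))
E
python3 snap.py 7
```

```text
clock: 15.65
tool_pos: [644.0, -30.4, 33.3]
ee_rot: [-0.553, -0.44, 0.554, -0.44]
ft_force: [0.4, 0.4, -2.1]
gripper_width: 0.283
t 15.7 tcp [644.  -30.4  33.3] jawyaw -12.9 w 0.283 F [ 0.4  0.4 -2.1] j6 1.65 tilt -1.0
(643.4, -30.9, 23, -13.1) {"dx":1.03,"dy":-0.05,"dz":0.06,"ax":0.2,"ay":0.0,"az":0.0} dist 10 ang 0
```

View pics/top7.png

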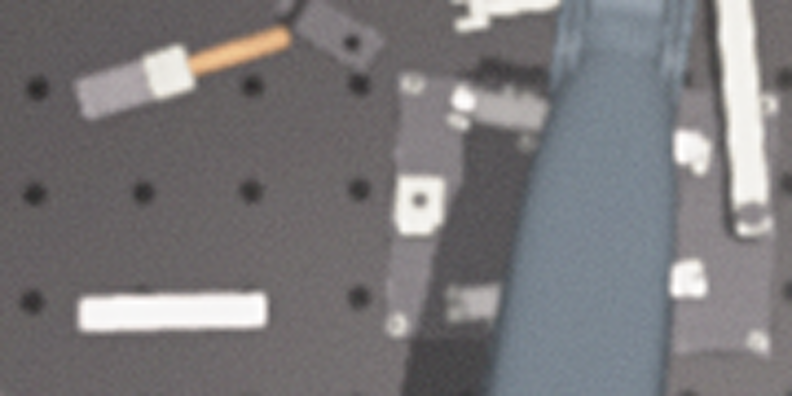

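View pics/scene7.png

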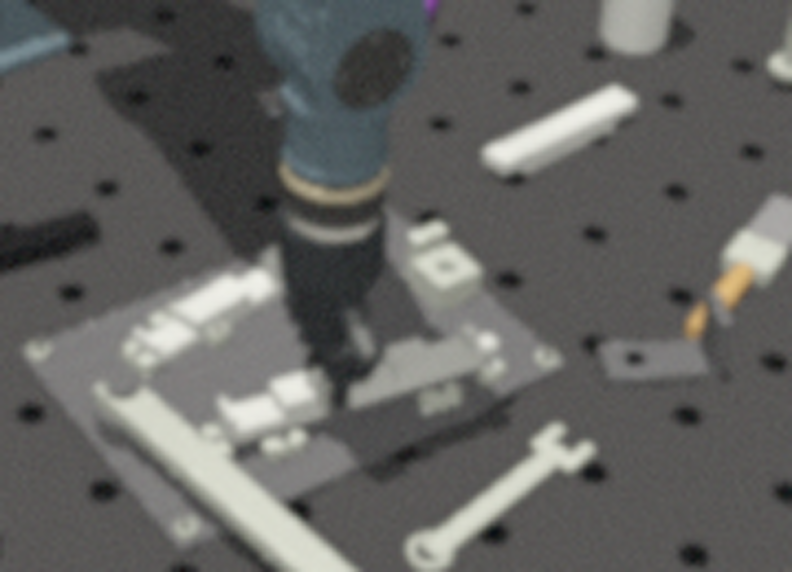

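Looks aligned; lower gently.

```bash

python3 -m pendant '[{"dx":0.4,"dy":-0.05,"dz":0.05,"ax":0,"ay":0,"az":0,"fingers":1},{"dx":0.7,"dy":-0.05,"dz":0.05,"ax":0,"ay":0,"az":0,"fingers":1},{"dx":0.9,"dy":-0.05,"dz":0.05,"ax":0,"ay":0,"az":0,"fingers":1},{"dx":1.1,"dy":-0.05,"dz":0.05,"ax":0,"ay":0,"az":0,"fingers":1},{"dx":1.2,"dy":-0.05,"dz":0.05,"ax":0,"ay":0,"az":0,"fingers":1},{"dx":1.2,"dy":-0.05,"dz":0.05,"ax":0,"ay":0,"az":0,"fingers":1}]'
python3 - <<'E'
from plan import *
plan((643.4,-30.9,14.8,-13.1))
print(sensors.get_state()["ft_torque"])
E
```

```text
clock: 16.35
tool_pos: [644.7, -31.4, 28.3]
ee_rot: [0.554, 0.439, -0.553, 0.442]
ft_force: [-8.8, 1.4, 18.8]
gripper_width: 0.286
t 16.4 tcp [644.7 -31.4  28.3] jawyaw -13.0 w 0.286 F [-8.8  1.4 18.8] j6 1.65 tilt -1.0
(643.4, -30.9, 14.8, -13.1) {"dx":1.35,"dy":-0.15,"dz":-0.02,"ax":0.1,"ay":0.0,"az":-0.2} dist 14 ang 0
[0.20583331 1.87257721 0.06189125]
```

```bash

python3 -m pendant '[{"dx":-0.3,"dy":-0.15,"dz":0,"ax":0,"ay":0,"az":0,"fingers":1},{"dx":-0.3,"dy":-0.17,"dz":0,"ax":0,"ay":0,"az":0,"fingers":1},{"dx":-0.3,"dy":-0.17,"dz":0,"ax":0,"ay":0,"az":0,"fingers":1}]'
python3 - <<'E'
from plan import *
plan((643.4,-30.9,14.8,-13.1))
E
```

```text
clock: 16.65
tool_pos: [643.0, -31.1, 30.9]
ee_rot: [0.554, 0.439, -0.553, 0.442]
ft_force: [0.5, -0.6, -2.5]
gripper_width: 0.288
t 16.6 tcp [643.  -31.1  30.9] jawyaw -13.0 w 0.288 F [ 0.5 -0.6 -2.5] j6 1.65 tilt -1.0
(643.4, -30.9, 14.8, -13.1) {"dx":1.61,"dy":0.03,"dz":-0.03,"ax":0.1,"ay":0.0,"az":-0.2} dist 16 ang 0
```

```bash

python3 -m pendant '[{"dx":0.3,"dy":0,"dz":0,"ax":0,"ay":0,"az":0,"fingers":1},{"dx":0.5,"dy":-0.02,"dz":0,"ax":0,"ay":0,"az":0,"fingers":1},{"dx":0.7,"dy":-0.02,"dz":0,"ax":0,"ay":0,"az":0,"fingers":1},{"dx":0.8,"dy":-0.04,"dz":0,"ax":0,"ay":0,"az":0,"fingers":1},{"dx":0.8,"dy":-0.04,"dz":0,"ax":0,"ay":0,"az":0,"fingers":1}]'
python3 - <<'E'
from plan import *
plan((643.4,-30.9,14.8,-13.1))
print(sensors.get_state()["ft_torque"])
E
```

```text
clock: 17.15
tool_pos: [642.2, -31.0, 22.2]
ee_rot: [0.554, 0.439, -0.553, 0.441]
ft_force: [-0.9, -0.2, -2.9]
gripper_width: 0.287
t 17.1 tcp [642.2 -31.   22.2] jawyaw -13.0 w 0.287 F [-0.9 -0.2 -2.9] j6 1.65 tilt -1.0
(643.4, -30.9, 14.8, -13.1) {"dx":0.74,"dy":0.11,"dz":-0.03,"ax":0.1,"ay":0.0,"az":-0.2} dist 7 ang 0
[-0.01329982  0.0033024  -0.03106219]
```

In the pocket, no contact force. Continue down, release, rise.

```bash

python3 -m pendant '[{"dx":0.3,"dy":0.03,"dz":0,"ax":0,"ay":0,"az":0,"fingers":1},{"dx":0.5,"dy":0.03,"dz":0,"ax":0,"ay":0,"az":0,"fingers":1},{"dx":0.6,"dy":0.03,"dz":0,"ax":0,"ay":0,"az":0,"fingers":1},{"dx":0.6,"dy":0.03,"dz":0,"ax":0,"ay":0,"az":0,"fingers":1},{"dx":0.6,"dy":0.03,"dz":0,"ax":0,"ay":0,"az":0,"fingers":0},{"dx":0.6,"dy":0.03,"dz":0,"ax":0,"ay":0,"az":0,"fingers":0},{"dx":0.6,"dy":0.03,"dz":0,"ax":0,"ay":0,"az":0,"fingers":0},{"dx":-3,"dy":0,"dz":0,"ax":0,"ay":0,"az":0,"fingers":0},{"dx":-7,"dy":0,"dz":0,"ax":0,"ay":0,"az":0,"fingers":0},{"dx":-11,"dy":0,"dz":0,"ax":0,"ay":0,"az":0,"fingers":-1},{"dx":-11,"dy":0,"dz":0,"ax":0,"ay":0,"az":0,"fingers":-1}]'
python3 - <<'E'
from plan import *
plan((488,364.1,120,0.2))
E
```

```text
clock: 18.25
tool_pos: [646.6, -31.5, 141.4]
ee_rot: [0.557, 0.435, -0.549, 0.445]
ft_force: [0.7, -1.5, 1.3]
gripper_width: 0.824
t 18.2 tcp [646.6 -31.5 141.4] jawyaw -13.0 w 0.824 F [ 0.7 -1.5  1.3] j6 1.65 tilt -0.9998
(488, 364.1, 120, 0.2) {"dx":1.72,"dy":-24.38,"dz":-34.99,"ax":-13.2,"ay":0.1,"az":-1.0} dist 427 ang 13
```

```bash

python3 -m pendant '[{"dx":1.5,"dy":-24.4,"dz":-35,"ax":-13,"ay":0,"az":-1,"fingers":-1},{"dx":1.5,"dy":-24.4,"dz":-35,"ax":-13,"ay":0,"az":-1,"fingers":-1},{"dx":1.5,"dy":-24.4,"dz":-35,"ax":-13,"ay":0,"az":-1,"fingers":-1},{"dx":1.5,"dy":-24.4,"dz":-35,"ax":-13,"ay":0,"az":-1,"fingers":-1},{"dx":1.5,"dy":-24.4,"dz":-35,"ax":-13,"ay":0,"az":-1,"fingers":-1},{"dx":1.5,"dy":-24.4,"dz":-35,"ax":-13,"ay":0,"az":-1,"fingers":-1},{"dx":1.5,"dy":-24.4,"dz":-35,"ax":-13,"ay":0,"az":-1,"fingers":-1},{"dx":1.5,"dy":-24.4,"dz":-35,"ax":-13,"ay":0,"az":-1,"fingers":-1},{"dx":1.5,"dy":-24.4,"dz":-35,"ax":-13,"ay":0,"az":-1,"fingers":-1},{"dx":1.5,"dy":-24.4,"dz":-35,"ax":-13,"ay":0,"az":-1,"fingers":-1},{"dx":1.5,"dy":-24.4,"dz":-35,"ax":-13,"ay":0,"az":-1,"fingers":-1},{"dx":1.5,"dy":-24.4,"dz":-35,"ax":-13,"ay":0,"az":-1,"fingers":-1}]'
python3 - <<'E'
from plan import *
plan((488,364.1,120,0.2),(488,364.1,5,0.2))
E
python3 snap.py 8
```

```text
clock: 19.45
tool_pos: [488.4, 363.3, 122.2]
ee_rot: [-0.5, -0.499, 0.501, -0.501]
ft_force: [0.7, -0.5, -0.1]
gripper_width: 0.999
t 19.4 tcp [488.4 363.3 122.2] jawyaw -0.1 w 0.999 F [ 0.7 -0.5 -0.1] j6 2.10 tilt -1.0
(488, 364.1, 120, 0.2) {"dx":0.22,"dy":-0.04,"dz":-0.08,"ax":-0.3,"ay":0.1,"az":-0.1} dist 2 ang 0
(488, 364.1, 5, 0.2) {"dx":11.72,"dy":-0.05,"dz":-0.11,"ax":-0.3,"ay":0.1,"az":-0.1} dist 117 ang 0
```

View pics/top8.png

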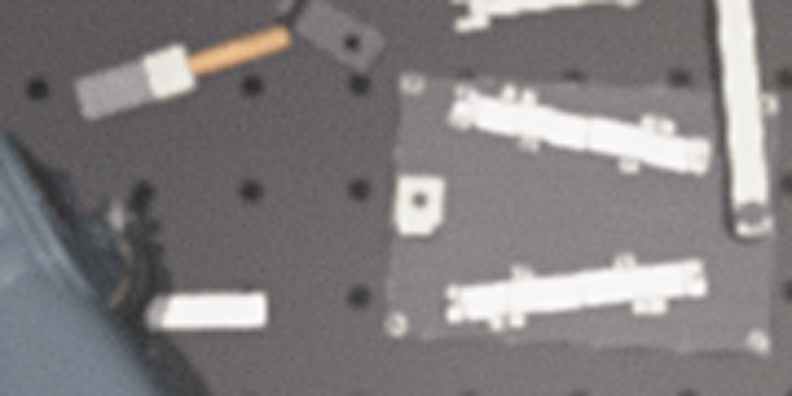

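View pics/scene8.png

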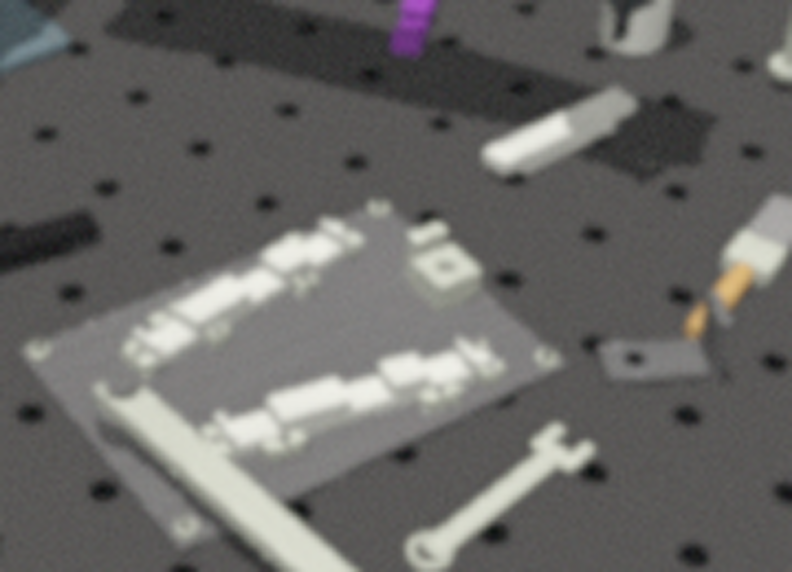

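```bash

python3 -m pendant '[{"dx":4.5,"dy":-0.1,"dz":-0.1,"ax":-0.3,"ay":0,"az":0,"fingers":-1},{"dx":8.5,"dy":-0.1,"dz":-0.1,"ax":-0.3,"ay":0,"az":0,"fingers":-1},{"dx":11,"dy":-0.1,"dz":-0.1,"ax":-0.3,"ay":0,"az":0,"fingers":-1},{"dx":11.8,"dy":-0.1,"dz":-0.1,"ax":-0.3,"ay":0,"az":0,"fingers":-1},{"dx":11.8,"dy":-0.1,"dz":-0.1,"ax":-0.3,"ay":0,"az":0,"fingers":-1},{"dx":11.8,"dy":-0.1,"dz":-0.1,"ax":-0.3,"ay":0,"az":0,"fingers":1},{"dx":11.8,"dy":-0.1,"dz":-0.1,"ax":-0.3,"ay":0,"az":0,"fingers":1},{"dx":11.8,"dy":-0.1,"dz":-0.1,"ax":-0.3,"ay":0,"az":0,"fingers":1},{"dx":11.8,"dy":-0.1,"dz":-0.1,"ax":-0.3,"ay":0,"az":0,"fingers":1},{"dx":11.8,"dy":-0.1,"dz":-0.1,"ax":-0.3,"ay":0,"az":0,"fingers":1},{"dx":11.8,"dy":-0.1,"dz":-0.1,"ax":-0.3,"ay":0,"az":0,"fingers":1},{"dx":11.8,"dy":-0.1,"dz":-0.1,"ax":-0.3,"ay":0,"az":0,"fingers":1}]' 60
python3 - <<'E'
from plan import *
plan((575.4,5.7,90,86.05))
E
```

```text
clock: 20.75
tool_pos: [488.7, 364.5, 5.9]
ee_rot: [0.5, 0.5, -0.498, 0.502]
ft_force: [-0.6, -0.2, 5.0]
gripper_width: 0.288
t 20.8 tcp [488.7 364.5   5.9] jawyaw 0.2 w 0.288 F [-0.6 -0.2  5. ] j6 2.10 tilt -1.0
(575.4, 5.7, 90, 86.0) {"dx":-8.37,"dy":8.57,"dz":35.91,"ax":-85.8,"ay":0.2,"az":-0.1} dist 379 ang 86
```

```bash

python3 -m pendant '[{"dx":-4,"dy":0,"dz":0,"ax":0,"ay":0,"az":0,"fingers":1},{"dx":-8,"dy":0,"dz":0,"ax":-5,"ay":0,"az":0,"fingers":1},{"dx":-8.4,"dy":1,"dz":4,"ax":-13,"ay":0,"az":0,"fingers":1},{"dx":-8.4,"dy":2,"dz":8,"ax":-21,"ay":0,"az":0,"fingers":1},{"dx":-8.4,"dy":3,"dz":12,"ax":-29,"ay":0,"az":0,"fingers":1},{"dx":-8.4,"dy":4,"dz":16,"ax":-37,"ay":0,"az":0,"fingers":1},{"dx":-8.4,"dy":5,"dz":20,"ax":-45,"ay":0,"az":0,"fingers":1},{"dx":-8.4,"dy":6,"dz":24,"ax":-53,"ay":0,"az":0,"fingers":1},{"dx":-8.4,"dy":7,"dz":28,"ax":-61,"ay":0,"az":0,"fingers":1},{"dx":-8.4,"dy":8,"dz":32,"ax":-69,"ay":0,"az":0,"fingers":1},{"dx":-8.4,"dy":8.5,"dz":35,"ax":-77,"ay":0,"az":0,"fingers":1},{"dx":-8.4,"dy":8.5,"dz":35.9,"ax":-85.8,"ay":0,"az":0,"fingers":1},{"dx":-8.4,"dy":8.5,"dz":35.9,"ax":-85.8,"ay":0,"az":0,"fingers":1},{"dx":-8.4,"dy":8.5,"dz":35.9,"ax":-85.8,"ay":0,"az":0,"fingers":1},{"dx":-8.4,"dy":8.5,"dz":35.9,"ax":-85.8,"ay":0,"az":0,"fingers":1},{"dx":-8.4,"dy":8.5,"dz":35.9,"ax":-85.8,"ay":0,"az":0,"fingers":1}]'
python3 - <<'E'
from plan import *
plan((575.0,5.7,40,86.05),(575.0,5.7,17,86.05))
E
```

```text
clock: 22.35
tool_pos: [574.5, 6.9, 90.1]
ee_rot: [0.025, 0.706, -0.025, 0.708]
ft_force: [-0.7, -0.4, -1.8]
gripper_width: 0.288
t 22.4 tcp [574.5   6.9  90.1] jawyaw 86.0 w 0.288 F [-0.7 -0.4 -1.8] j6 -0.04 tilt -1.0
(575.0, 5.7, 40, 86.0) {"dx":5.01,"dy":-0.12,"dz":0.05,"ax":-0.0,"ay":0.2,"az":-0.0} dist 50 ang 0
(575.0, 5.7, 17, 86.0) {"dx":7.31,"dy":-0.12,"dz":0.04,"ax":-0.0,"ay":0.2,"az":-0.0} dist 73 ang 0
```

```bash

python3 -m pendant '[{"dx":3,"dy":-0.12,"dz":0,"ax":0,"ay":0,"az":0,"fingers":1},{"dx":4.5,"dy":-0.12,"dz":0,"ax":0,"ay":0,"az":0,"fingers":1},{"dx":4.5,"dy":-0.12,"dz":0,"ax":0,"ay":0,"az":0,"fingers":1},{"dx":4.5,"dy":-0.12,"dz":0,"ax":0,"ay":0,"az":0,"fingers":1}]'
python3 - <<'E'
from plan import *
plan((575.0,5.7,28,86.05),(575.0,5.7,16,86.05))
E
python3 snap.py 9
```

```text
clock: 22.75
tool_pos: [573.8, 6.1, 44.6]
ee_rot: [0.024, 0.706, -0.024, 0.707]
ft_force: [-0.0, -0.2, -2.1]
gripper_width: 0.284
t 22.8 tcp [573.8   6.1  44.6] jawyaw 86.0 w 0.284 F [-0.  -0.2 -2.1] j6 -0.04 tilt -1.0
(575.0, 5.7, 28, 86.0) {"dx":1.66,"dy":-0.04,"dz":0.12,"ax":-0.0,"ay":0.1,"az":-0.0} dist 17 ang 0
(575.0, 5.7, 16, 86.0) {"dx":2.86,"dy":-0.04,"dz":0.12,"ax":-0.0,"ay":0.1,"az":-0.0} dist 29 ang 0
```

View pics/scene9.png

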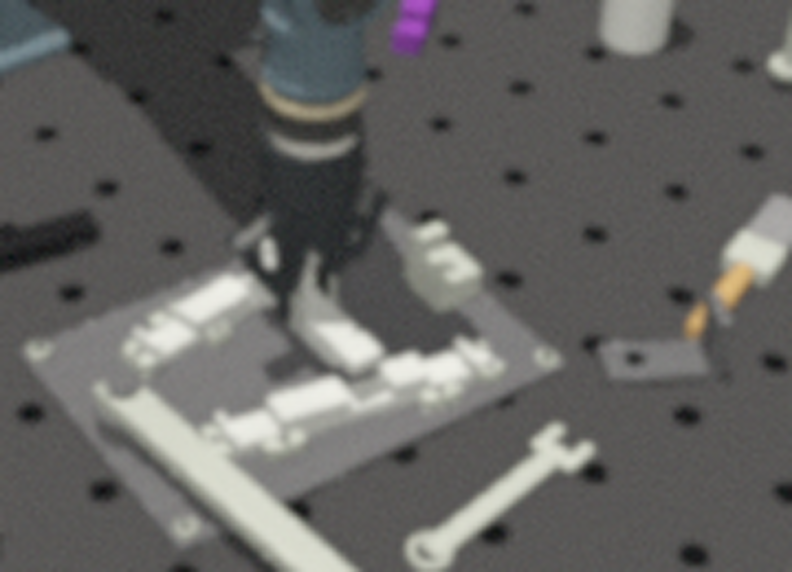

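```bash

python3 -m pendant '[{"dx":1,"dy":0,"dz":0.15,"ax":0,"ay":0,"az":0,"fingers":1},{"dx":1.7,"dy":0,"dz":0.15,"ax":0,"ay":0,"az":0,"fingers":1},{"dx":2.2,"dy":0,"dz":0.15,"ax":0,"ay":0,"az":0,"fingers":1},{"dx":2.6,"dy":0,"dz":0.15,"ax":0,"ay":0,"az":0,"fingers":1},{"dx":2.6,"dy":0,"dz":0.15,"ax":0,"ay":0,"az":0,"fingers":1},{"dx":2.6,"dy":0,"dz":0.15,"ax":0,"ay":0,"az":0,"fingers":1}]'
python3 - <<'E'
from plan import *
plan((575.0,5.7,16,86.05))
E
```

```text
clock: 23.45
tool_pos: [576.6, 5.7, 19.9]
ee_rot: [0.024, 0.705, -0.025, 0.708]
ft_force: [-0.6, 0.9, -1.8]
gripper_width: 0.286
t 23.4 tcp [576.6   5.7  19.9] jawyaw 86.0 w 0.286 F [-0.6  0.9 -1.8] j6 -0.04 tilt -1.0
(575.0, 5.7, 16, 86.0) {"dx":0.39,"dy":-0.01,"dz":-0.17,"ax":-0.0,"ay":0.2,"az":-0.0} dist 4 ang 0
```

```bash

python3 -m pendant '[{"dx":0.2,"dy":0,"dz":-0.1,"ax":0,"ay":0,"az":0,"fingers":1},{"dx":0.35,"dy":0,"dz":-0.1,"ax":0,"ay":0,"az":0,"fingers":1},{"dx":0.4,"dy":0,"dz":-0.1,"ax":0,"ay":0,"az":0,"fingers":1},{"dx":0.4,"dy":0,"dz":-0.1,"ax":0,"ay":0,"az":0,"fingers":1}]'
python3 -m pendant '[{"dx":0,"dy":0,"dz":0,"ax":0,"ay":0,"az":0,"fingers":0},{"dx":0,"dy":0,"dz":0,"ax":0,"ay":0,"az":0,"fingers":0},{"dx":0,"dy":0,"dz":0,"ax":0,"ay":0,"az":0,"fingers":0},{"dx":-3,"dy":0,"dz":0,"ax":0,"ay":0,"az":0,"fingers":0},{"dx":-7,"dy":0,"dz":0,"ax":0,"ay":0,"az":0,"fingers":0},{"dx":-11,"dy":0,"dz":0,"ax":0,"ay":0,"az":0,"fingers":-1},{"dx":-11,"dy":0,"dz":0,"ax":0,"ay":0,"az":0,"fingers":-1}]'
python3 - <<'E'
from plan import *
plan((571.7,-357.8,120,-8.4))
E
```

```text
clock: 23.85
tool_pos: [575.7, 5.8, 16.0]
ee_rot: [0.024, 0.705, -0.024, 0.708]
ft_force: [-0.1, 0.6, -2.2]
gripper_width: 0.285
clock: 24.55
tool_pos: [580.0, 5.3, 134.1]
ee_rot: [0.024, 0.7, -0.025, 0.713]
ft_force: [0.0, -0.4, 0.7]
gripper_width: 0.822
t 24.6 tcp [580.    5.3 134.1] jawyaw 86.0 w 0.822 F [ 0.  -0.4  0.7] j6 -0.04 tilt -0.9998
(571.7, -357.8, 120, 171.6) {"dx":1.46,"dy":-36.28,"dz":1.66,"ax":-85.6,"ay":0.8,"az":0.8} dist 363 ang 86
```

```bash

python3 -m pendant '[{"dx":0,"dy":-4,"dz":0,"ax":8,"ay":0,"az":0,"fingers":-1},{"dx":0,"dy":-8,"dz":0,"ax":16,"ay":0,"az":0,"fingers":-1},{"dx":0,"dy":-12,"dz":1,"ax":24,"ay":0,"az":0,"fingers":-1},{"dx":0,"dy":-16,"dz":1,"ax":32,"ay":0,"az":0,"fingers":-1},{"dx":0,"dy":-20,"dz":1,"ax":40,"ay":0,"az":0,"fingers":-1},{"dx":0,"dy":-24,"dz":1.5,"ax":48,"ay":0,"az":0,"fingers":-1},{"dx":0,"dy":-28,"dz":1.5,"ax":56,"ay":0,"az":0,"fingers":-1},{"dx":0,"dy":-32,"dz":1.6,"ax":64,"ay":0,"az":0,"fingers":-1},{"dx":0,"dy":-36.3,"dz":1.6,"ax":72,"ay":0,"az":0,"fingers":-1},{"dx":0,"dy":-36.3,"dz":1.6,"ax":80,"ay":0,"az":0,"fingers":-1},{"dx":1,"dy":-36.3,"dz":1.6,"ax":88,"ay":0,"az":0,"fingers":-1},{"dx":1,"dy":-36.3,"dz":1.6,"ax":94.4,"ay":0,"az":0,"fingers":-1},{"dx":1,"dy":-36.3,"dz":1.6,"ax":94.4,"ay":0,"az":0,"fingers":-1},{"dx":1,"dy":-36.3,"dz":1.6,"ax":94.4,"ay":0,"az":0,"fingers":-1},{"dx":1,"dy":-36.3,"dz":1.6,"ax":94.4,"ay":0,"az":0,"fingers":-1}]'
python3 - <<'E'
from plan import *
plan((571.7,-357.8,5,-8.4))
E
python3 snap.py 10
python3 - <<'E'
import numpy as np,cv2
f=np.load('top10.npz')["frame"][...,::-1]
cv2.imwrite('pics/full10.png',cv2.resize(f,(800,600)))
E
```

```text
clock: 26.05
tool_pos: [571.2, -357.9, 124.8]
ee_rot: [0.539, 0.458, -0.53, 0.467]
ft_force: [-0.1, -1.2, -0.1]
gripper_width: 0.999
t 26.1 tcp [ 571.2 -357.9  124.8] jawyaw -8.3 w 0.999 F [-0.1 -1.2 -0.1] j6 1.05 tilt -0.9998
(571.7, -357.8, 5, -8.4) {"dx":11.98,"dy":-0.17,"dz":-0.01,"ax":0.1,"ay":-0.0,"az":-1.0} dist 120 ang 1
```

View pics/full10.png

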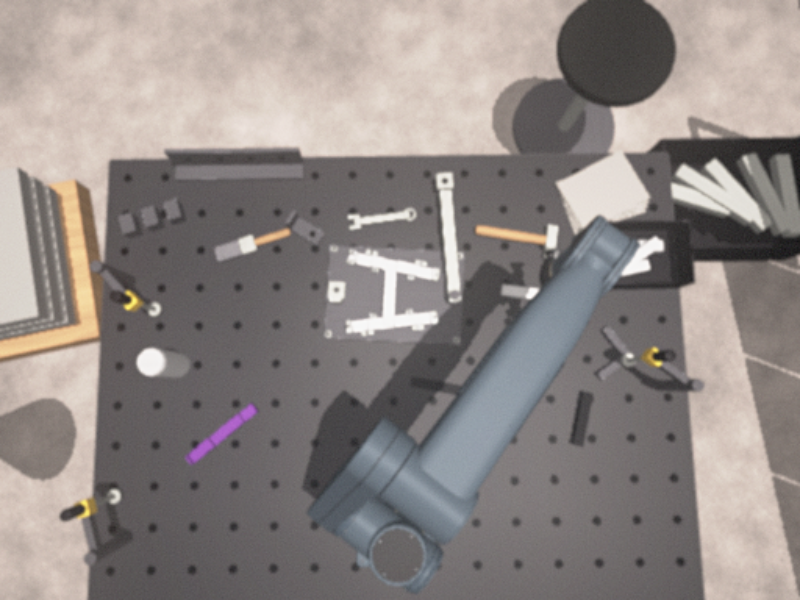

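View pics/scene10.png

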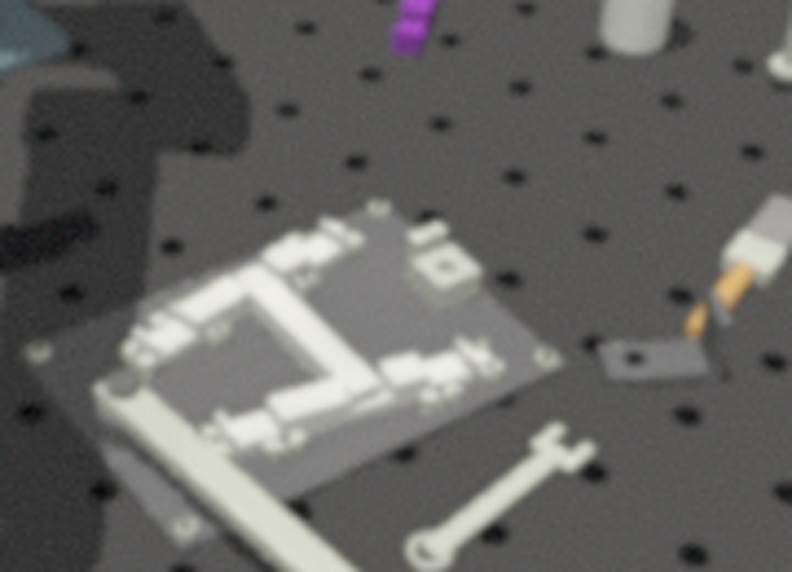

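```bash

python3 -m pendant '[{"dx":4.5,"dy":0,"dz":0,"ax":0,"ay":0,"az":-1,"fingers":-1},{"dx":8.5,"dy":-0.1,"dz":0,"ax":0,"ay":0,"az":-1,"fingers":-1},{"dx":11,"dy":-0.1,"dz":0,"ax":0,"ay":0,"az":-1,"fingers":-1},{"dx":12,"dy":-0.1,"dz":0,"ax":0,"ay":0,"az":-1,"fingers":-1},{"dx":12,"dy":-0.1,"dz":0,"ax":0,"ay":0,"az":-1,"fingers":-1},{"dx":12,"dy":-0.1,"dz":0,"ax":0,"ay":0,"az":-1,"fingers":1},{"dx":12,"dy":-0.1,"dz":0,"ax":0,"ay":0,"az":-1,"fingers":1},{"dx":12,"dy":-0.1,"dz":0,"ax":0,"ay":0,"az":-1,"fingers":1},{"dx":12,"dy":-0.1,"dz":0,"ax":0,"ay":0,"az":-1,"fingers":1},{"dx":12,"dy":-0.1,"dz":0,"ax":0,"ay":0,"az":-1,"fingers":1},{"dx":12,"dy":-0.1,"dz":0,"ax":0,"ay":0,"az":-1,"fingers":1},{"dx":12,"dy":-0.1,"dz":0,"ax":0,"ay":0,"az":-1,"fingers":1}]' 60
python3 - <<'E'
from plan import *
plan((569.1,-85.9,110,86.05))
E
```

```text
clock: 27.35
tool_pos: [573.4, -358.8, 6.8]
ee_rot: [0.535, 0.461, -0.534, 0.464]
ft_force: [0.3, -0.4, 5.9]
gripper_width: 0.289
t 27.4 tcp [ 573.4 -358.8    6.8] jawyaw -8.3 w 0.289 F [ 0.3 -0.4  5.9] j6 1.06 tilt -1.0
(569.1, -85.9, 110, -94.0) {"dx":-10.37,"dy":-4.33,"dz":-26.93,"ax":85.6,"ay":-0.1,"az":-0.2} dist 292 ang 86
```

```bash

python3 -m pendant '[{"dx":-4,"dy":0,"dz":0,"ax":0,"ay":0,"az":0,"fingers":1},{"dx":-8,"dy":0,"dz":0,"ax":-6,"ay":0,"az":0,"fingers":1},{"dx":-11,"dy":0,"dz":0,"ax":-14,"ay":0,"az":0,"fingers":1},{"dx":-11,"dy":-0.5,"dz":-3,"ax":-22,"ay":0,"az":0,"fingers":1},{"dx":-11,"dy":-1,"dz":-6,"ax":-30,"ay":0,"az":0,"fingers":1},{"dx":-11,"dy":-1.5,"dz":-9,"ax":-38,"ay":0,"az":0,"fingers":1},{"dx":-11,"dy":-2,"dz":-12,"ax":-46,"ay":0,"az":0,"fingers":1},{"dx":-11,"dy":-2.5,"dz":-16,"ax":-54,"ay":0,"az":0,"fingers":1},{"dx":-11,"dy":-3,"dz":-20,"ax":-62,"ay":0,"az":0,"fingers":1},{"dx":-11,"dy":-4,"dz":-24,"ax":-70,"ay":0,"az":0,"fingers":1},{"dx":-11,"dy":-4.3,"dz":-26.9,"ax":-78,"ay":0,"az":0,"fingers":1},{"dx":-11,"dy":-4.3,"dz":-26.9,"ax":-86,"ay":0,"az":0,"fingers":1},{"dx":-11,"dy":-4.3,"dz":-26.9,"ax":-94.4,"ay":0,"az":0,"fingers":1},{"dx":-11,"dy":-4.3,"dz":-26.9,"ax":-94.4,"ay":0,"az":0,"fingers":1},{"dx":-11,"dy":-4.3,"dz":-26.9,"ax":-94.4,"ay":0,"az":0,"fingers":1},{"dx":-11,"dy":-4.3,"dz":-26.9,"ax":-94.4,"ay":0,"az":0,"fingers":1}]'
python3 - <<'E'
from plan import *
plan((570.0,-86,42,86.05))
E
```

```text
clock: 28.95
tool_pos: [569.0, -86.4, 115.9]
ee_rot: [0.025, 0.706, -0.025, 0.708]
ft_force: [0.6, 0.4, -1.1]
gripper_width: 0.291
t 28.9 tcp [569.  -86.4 115.9] jawyaw 86.0 w 0.291 F [ 0.6  0.4 -1.1] j6 -0.20 tilt -1.0
(570.0, -86, 42, 86.0) {"dx":7.39,"dy":0.06,"dz":0.07,"ax":-0.1,"ay":0.2,"az":0.1} dist 74 ang 0
```

```bash

python3 -m pendant '[{"dx":4,"dy":0,"dz":0.1,"ax":0,"ay":0,"az":0,"fingers":1},{"dx":7,"dy":0,"dz":0.1,"ax":0,"ay":0,"az":0,"fingers":1},{"dx":7.2,"dy":0,"dz":0.1,"ax":0,"ay":0,"az":0,"fingers":1},{"dx":7.2,"dy":0,"dz":0.1,"ax":0,"ay":0,"az":0,"fingers":1},{"dx":7.2,"dy":0,"dz":0.1,"ax":0,"ay":0,"az":0,"fingers":1}]'
python3 - <<'E'
from plan import *
plan((570.0,-86,30,86.05),(570.0,-86,17,86.05))
E
python3 snap.py 11
```

```text
clock: 29.45
tool_pos: [571.6, -87.2, 45.9]
ee_rot: [0.025, 0.705, -0.026, 0.709]
ft_force: [-0.4, 0.0, -1.2]
gripper_width: 0.286
t 29.4 tcp [571.6 -87.2  45.9] jawyaw 85.9 w 0.286 F [-0.4  0.  -1.2] j6 -0.20 tilt -1.0
(570.0, -86, 30, 86.0) {"dx":1.59,"dy":0.11,"dz":-0.18,"ax":-0.1,"ay":0.3,"az":0.1} dist 16 ang 0
(570.0, -86, 17, 86.0) {"dx":2.89,"dy":0.11,"dz":-0.19,"ax":-0.1,"ay":0.3,"az":0.1} dist 29 ang 0
```

View pics/scene11.png

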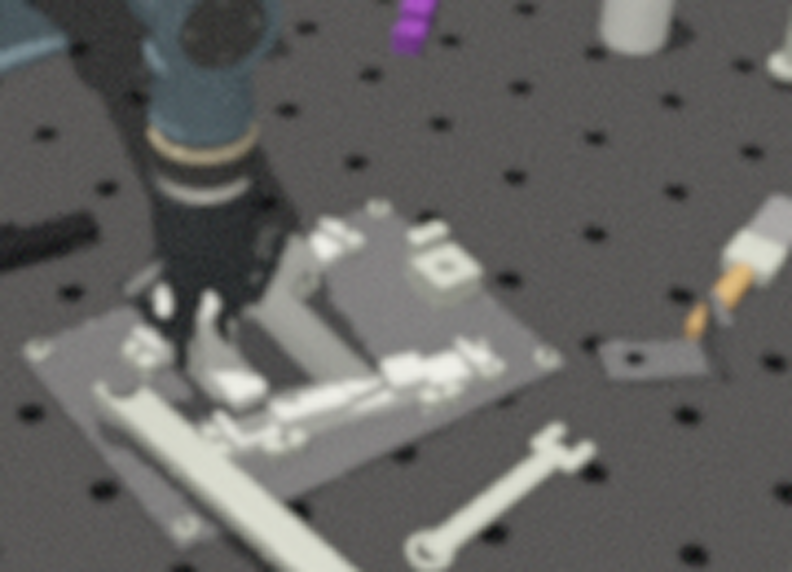

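```bash

python3 -m pendant '[{"dx":0.5,"dy":0.1,"dz":-0.15,"ax":0,"ay":0,"az":0,"fingers":1},{"dx":1,"dy":0.1,"dz":-0.15,"ax":0,"ay":0,"az":0,"fingers":1},{"dx":1.6,"dy":0.1,"dz":-0.15,"ax":0,"ay":0,"az":0,"fingers":1},{"dx":2.1,"dy":0.1,"dz":-0.15,"ax":0,"ay":0,"az":0,"fingers":1},{"dx":2.4,"dy":0.1,"dz":-0.15,"ax":0,"ay":0,"az":0,"fingers":1},{"dx":2.4,"dy":0.1,"dz":-0.15,"ax":0,"ay":0,"az":0,"fingers":1}]'
python3 - <<'E'
from plan import *
plan((570.0,-86,17,86.05))
E
```

```text
clock: 30.15
tool_pos: [571.8, -86.2, 24.3]
ee_rot: [0.024, 0.703, -0.026, 0.71]
ft_force: [-0.6, 0.3, 6.6]
gripper_width: 0.284
t 30.1 tcp [571.8 -86.2  24.3] jawyaw 86.0 w 0.284 F [-0.6  0.3  6.6] j6 -0.19 tilt -1.0
(570.0, -86, 17, 86.0) {"dx":0.73,"dy":0.01,"dz":-0.19,"ax":-0.1,"ay":0.5,"az":0.1} dist 8 ang 1
```

```bash

python3 -m pendant '[{"dx":-0.2,"dy":0,"dz":-0.15,"ax":0,"ay":0.5,"az":0,"fingers":1},{"dx":-0.2,"dy":0,"dz":-0.2,"ax":0,"ay":0.5,"az":0,"fingers":1},{"dx":-0.2,"dy":0,"dz":-0.2,"ax":0,"ay":0.5,"az":0,"fingers":1}]'
python3 - <<'E'
from plan import *
plan((570.0,-86,17,86.05))
E
```

```text
clock: 30.45
tool_pos: [569.4, -85.9, 25.6]
ee_rot: [0.024, 0.707, -0.026, 0.707]
ft_force: [0.3, 0.9, -2.6]
gripper_width: 0.286
t 30.4 tcp [569.4 -85.9  25.6] jawyaw 86.0 w 0.286 F [ 0.3  0.9 -2.6] j6 -0.19 tilt -1.0
(570.0, -86, 17, 86.0) {"dx":0.86,"dy":-0.01,"dz":0.06,"ax":-0.1,"ay":-0.0,"az":0.1} dist 9 ang 0
```

```bash

python3 -m pendant '[{"dx":0.2,"dy":0,"dz":0,"ax":0,"ay":0,"az":0,"fingers":1},{"dx":0.4,"dy":0,"dz":0,"ax":0,"ay":0,"az":0,"fingers":1},{"dx":0.6,"dy":0,"dz":-0.05,"ax":0,"ay":0,"az":0,"fingers":1},{"dx":0.8,"dy":0,"dz":-0.05,"ax":0,"ay":0,"az":0,"fingers":1},{"dx":0.8,"dy":0,"dz":-0.05,"ax":0,"ay":0,"az":0,"fingers":1}]'
python3 - <<'E'
from plan import *
plan((570.0,-86,17,86.05))
E
```

```text
clock: 30.95
tool_pos: [570.9, -86.0, 21.9]
ee_rot: [0.024, 0.705, -0.026, 0.708]
ft_force: [-2.8, 1.5, 15.7]
gripper_width: 0.284
t 30.9 tcp [570.9 -86.   21.9] jawyaw 86.0 w 0.284 F [-2.8  1.5 15.7] j6 -0.19 tilt -1.0
(570.0, -86, 17, 86.0) {"dx":0.49,"dy":-0.01,"dz":-0.09,"ax":-0.1,"ay":0.3,"az":0.1} dist 5 ang 0
```

```bash
python3 -m pendant '[{"dx":-0.3,"dy":0,"dz":0,"ax":0,"ay":0,"az":0,"fingers":1},{"dx":-0.3,"dy":0,"dz":0,"ax":0,"ay":0,"az":0,"fingers":1}]'; python3 snap.py 12; python3 - <<'E'
import numpy as np,cv2
f=np.load('scene12.npz')["frame"][...,::-1]
cv2.imwrite('pics/s12z.png',cv2.resize(f[185:245,205:285],None,fx=10,fy=10,interpolation=cv2.INTER_CUBIC))
f=np.load('top12.npz')["frame"][...,::-1]
cv2.imwrite('pics/t12z.png',cv2.resize(f[150:225,235:305],None,fx=8,fy=8,interpolation=cv2.INTER_CUBIC))
E
```

```text
clock: 31.15
tool_pos: [571.5, -86.0, 25.5]
ee_rot: [0.024, 0.705, -0.026, 0.709]
ft_force: [0.1, 1.5, -0.8]
gripper_width: 0.283
```

View pics/s12z.png

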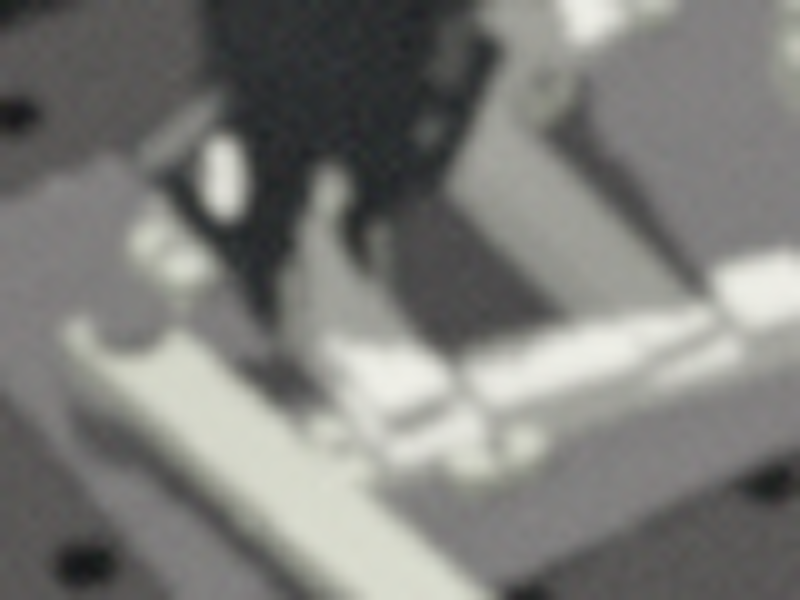

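View pics/t12z.png

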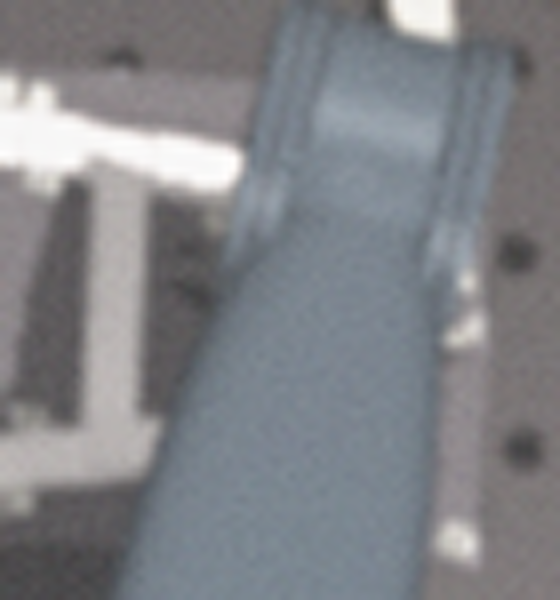

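```bash
python3 - <<'E'
from h import *
s=np.load('scene12.npz');f=s["frame"][...,::-1]
O=np.array([574.5,-7.1]);ps=-.069
def n2w(x,y,z):
    c,sn=np.cos(ps),np.sin(ps);return [O[0]+c*x-sn*y,O[1]+sn*x+c*y,z]
x0,y0,k=205,185,10
im=cv2.resize(f[y0:245,x0:285],None,fx=k,fy=k,interpolation=cv2.INTER_CUBIC)
def mark(p,col):
    u=proj(s,[p])[0];cv2.circle(im,tuple(int(round(v)) for v in ((u-[x0,y0]+.5)*k)),4,col,-1)
# far leg top stubs and notch edges
th=-.159
for l in(-103,-98,-62,-5,31,62):
    for w in(-13,13):
        mark(n2w(73.2+np.cos(th)*w-np.sin(th)*l,np.sin(th)*w+np.cos(th)*l,32),(0,0,255))
# bar end at current TCP (571.5,-86): centre -1
cx,cy=571.5-1-574.5,-86+7.1
bx=np.cos(-ps)*cx-np.sin(-ps)*cy;by=np.sin(-ps)*cx+np.cos(-ps)*cy;print(bx,by)
for xx in(43,68):
    for w in(-13,13): mark(n2w(bx+xx,by+w,25.5-6.8+22),(0,255,0))
cv2.imwrite('pics/s12m.png',im)
E
```

```text
1.4492993576300441 -78.98803410246374
```

View pics/s12m.png

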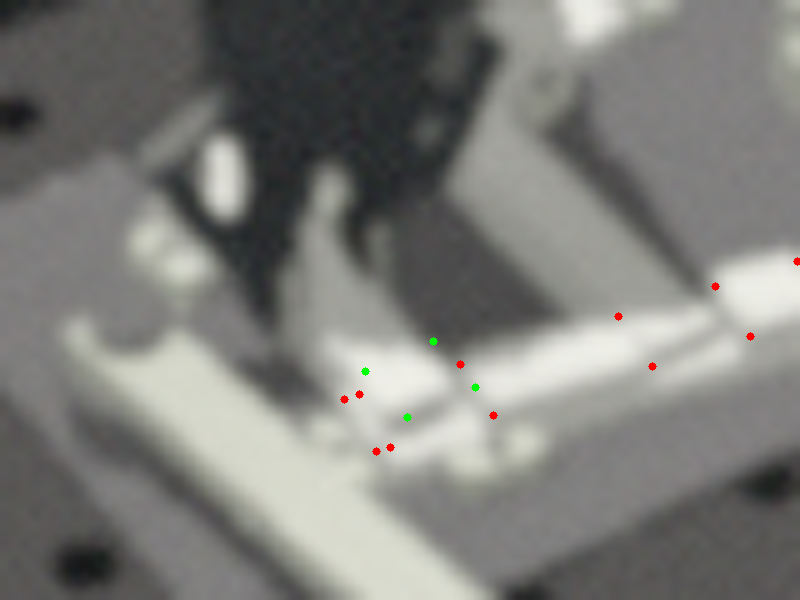

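```bash
python3 - <<'E'
from h import *
s=np.load('top10.npz');g=s["frame"].astype(np.float32).mean(2)
# middle bar body between legs: row profiles across y (columns) at several rows
for v in (180,183,186,189,192,195):
    r=g[v,230:275];print(v,r.round().astype(int)[5:35])
    m=(np.max(r)+140)/2;k=np.where(r>m)[0]
    a,b=k[0],k[-1]
    ua=230+a-(r[a]-m)/(r[a]-r[a-1]);ub=230+b+(r[b]-m)/(r[b]-r[b+1])
    print("   edges",round(ua,2),round(ub,2),ray(s,[(ua,v)],32)[0].round(1),ray(s,[(ub,v)],32)[0].round(1))
E
```

```text
180 [140 143 139 140 139 141 142 140 138 134 157 226 248 247 246 246 248 247
 205 146 135 140 138 137 137 136 139 135 138 136]
   edges 245.54 253.19 [602.9  15.3] [602.5 -15.3]
183 [138 137 137 139 142 141 143 139 142 129 160 230 248 247 246 247 248 246
 201 140 138 140 140 140 141 140 140 139 140 141]
   edges 245.49 253.11 [590.8  15.7] [590.3 -14.8]
186 [142 136 140 139 144 142 143 138 144 133 173 241 249 247 246 247 249 239
 184 143 138 139 147 140 139 143 141 141 144 141]
   edges 245.31 252.81 [578.7  16.6] [578.2 -13.4]
189 [139 141 140 142 137 138 142 144 137 133 200 250 249 247 247 247 249 238
 177 141 139 141 141 141 140 139 144 144 144 143]
   edges 244.93 252.7 [566.6  18.3] [566.1 -12.7]
192 [141 141 140 138 137 143 142 137 136 142 209 251 248 247 247 248 250 234
 169 140 141 143 139 143 142 141 145 142 142 141]
   edges 244.8 252.6 [554.5  19. ] [554.  -12.1]
195 [144 141 140 144 141 144 141 142 137 149 222 251 248 247 247 248 250 225
 159 142 142 140 145 143 143 140 143 142 141 141]
   edges 244.63 252.45 [542.4  19.8] [542.  -11.3]
```

```bash
python3 - <<'E'
from plan import *
plan((575.2,-82.2,34,86.05))
E
python3 -m pendant '[{"dx":-0.9,"dy":0,"dz":0,"ax":0,"ay":0.3,"az":0,"fingers":1},{"dx":-1,"dy":0.2,"dz":0.2,"ax":0,"ay":0.3,"az":0,"fingers":1},{"dx":-1,"dy":0.4,"dz":0.35,"ax":0,"ay":0.3,"az":0,"fingers":1},{"dx":-1,"dy":0.4,"dz":0.35,"ax":0,"ay":0.3,"az":0,"fingers":1},{"dx":-1,"dy":0.4,"dz":0.35,"ax":0,"ay":0.3,"az":0,"fingers":1}]'
python3 - <<'E'
from plan import *
plan((575.2,-82.2,34,86.05),(575.2,-82.2,17,86.05))
E
```

```text
t 31.2 tcp [570.5 -85.9  24.1] jawyaw 86.0 w 0.288 F [-0.6  1.3 -1. ] j6 -0.19 tilt -1.0
(575.2, -82.2, 34, 86.0) {"dx":-0.99,"dy":0.40,"dz":0.45,"ax":-0.1,"ay":0.2,"az":0.1} dist 12 ang 0
clock: 31.75
tool_pos: [574.0, -82.0, 33.7]
ee_rot: [0.024, 0.708, -0.025, 0.706]
ft_force: [0.2, 1.0, -1.1]
gripper_width: 0.288
t 31.8 tcp [574.  -82.   33.7] jawyaw 86.0 w 0.288 F [ 0.2  1.  -1.1] j6 -0.19 tilt -1.0
(575.2, -82.2, 34, 86.0) {"dx":-0.03,"dy":-0.01,"dz":0.12,"ax":-0.1,"ay":-0.1,"az":0.1} dist 1 ang 0
(575.2, -82.2, 17, 86.0) {"dx":1.67,"dy":-0.01,"dz":0.12,"ax":-0.1,"ay":-0.1,"az":0.1} dist 17 ang 0
```

```bash

python3 -m pendant '[{"dx":0.4,"dy":0,"dz":0.05,"ax":0,"ay":0,"az":0,"fingers":1},{"dx":0.8,"dy":0,"dz":0.05,"ax":0,"ay":0,"az":0,"fingers":1},{"dx":1.1,"dy":0,"dz":0.05,"ax":0,"ay":0,"az":0,"fingers":1},{"dx":1.4,"dy":0,"dz":0.05,"ax":0,"ay":0,"az":0,"fingers":1},{"dx":1.5,"dy":0,"dz":0.05,"ax":0,"ay":0,"az":0,"fingers":1},{"dx":1.5,"dy":0,"dz":0.05,"ax":0,"ay":0,"az":0,"fingers":1}]'
python3 - <<'E'
from plan import *
plan((575.2,-82.2,17,86.05))
E
```

```text
clock: 32.35
tool_pos: [574.4, -82.1, 21.3]
ee_rot: [0.024, 0.707, -0.026, 0.706]
ft_force: [-4.8, 0.9, 10.7]
gripper_width: 0.285
t 32.4 tcp [574.4 -82.1  21.3] jawyaw 86.0 w 0.285 F [-4.8  0.9 10.7] j6 -0.19 tilt -1.0
(575.2, -82.2, 17, 86.0) {"dx":0.43,"dy":-0.00,"dz":0.08,"ax":-0.1,"ay":-0.1,"az":0.1} dist 4 ang 0
```

```bash

python3 -m pendant '[{"dx":-0.2,"dy":0,"dz":0,"ax":0,"ay":0,"az":0,"fingers":1},{"dx":-0.2,"dy":0,"dz":0,"ax":0,"ay":0,"az":0,"fingers":0.2},{"dx":-0.2,"dy":0,"dz":0,"ax":0,"ay":0,"az":0,"fingers":0.1},{"dx":-0.2,"dy":0,"dz":0,"ax":0,"ay":0,"az":0,"fingers":0},{"dx":-0.2,"dy":0,"dz":0,"ax":0,"ay":0,"az":0,"fingers":0},{"dx":-3,"dy":0,"dz":0,"ax":0,"ay":0,"az":0,"fingers":0},{"dx":-7,"dy":0,"dz":0,"ax":0,"ay":0,"az":0,"fingers":0},{"dx":-11,"dy":-4,"dz":0,"ax":0,"ay":0,"az":0,"fingers":-1},{"dx":-11,"dy":-8,"dz":0,"ax":0,"ay":0,"az":0,"fingers":-1},{"dx":-11,"dy":-13,"dz":0,"ax":0,"ay":0,"az":0,"fingers":-1},{"dx":-11,"dy":-18,"dz":0,"ax":0,"ay":0,"az":0,"fingers":-1},{"dx":-11,"dy":-23,"dz":-3,"ax":0,"ay":0,"az":0,"fingers":-1},{"dx":-11,"dy":-23,"dz":-10,"ax":0,"ay":0,"az":0,"fingers":-1},{"dx":-11,"dy":-23,"dz":-10,"ax":0,"ay":0,"az":0,"fingers":-1},{"dx":-11,"dy":-23,"dz":-10,"ax":0,"ay":0,"az":0,"fingers":-1}]'
python3 snap.py 13;  python3 - <<'E'
import numpy as np,cv2
f=np.load('scene13.npz')["frame"][...,::-1]
cv2.imwrite('pics/s13z.png',cv2.resize(f[170:250,200:310],None,fx=7,fy=7,interpolation=cv2.INTER_CUBIC))
f=np.load('top13.npz')["frame"][...,::-1]
cv2.imwrite('pics/t13z.png',cv2.resize(f[150:225,203:303],None,fx=8,fy=8,interpolation=cv2.INTER_CUBIC))
E
```

```text
clock: 33.85
tool_pos: [455.4, -304.4, 131.1]
ee_rot: [0.026, 0.709, -0.026, 0.705]
ft_force: [0.5, 0.8, -0.0]
gripper_width: 0.998
```

View pics/s13z.png

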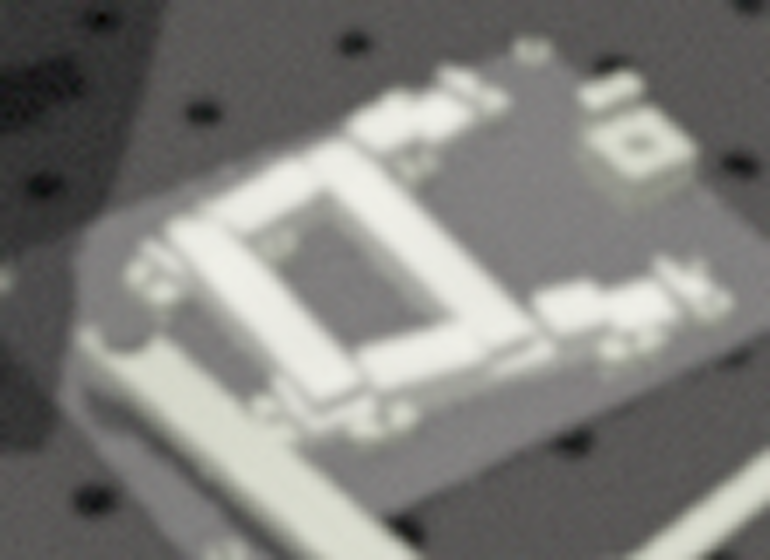

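View pics/t13z.png

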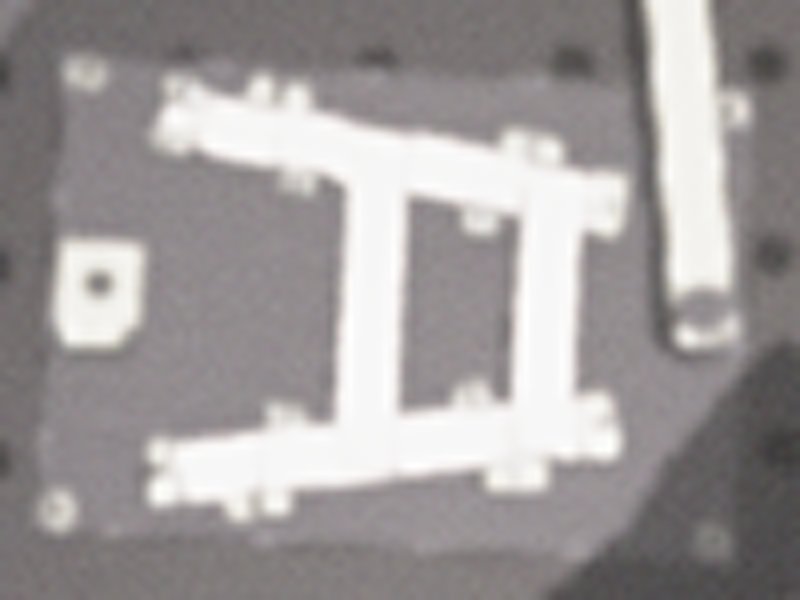

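```bash
python3 - <<'E'
from h import *
s=np.load('top13.npz');g=s["frame"].astype(np.float32).mean(2)
O=np.array([574.5,-7.1]);ps=-.069;c,sn=np.cos(ps),np.sin(ps)
def w2n(p): d=np.asarray(p)-O;return np.array([c*d[0]+sn*d[1],-sn*d[0]+c*d[1]])
for nm,u0,u1,vs in(("mid",236,262,range(178,197,3)),("short",263,280,range(181,197,3))):
  for v in vs:
    r=g[v,u0:u1];m=(r.max()+140)/2;k=np.where(r>m)[0];a,b=k[0],k[-1]
    ua=u0+a-(r[a]-m)/(r[a]-r[a-1]);ub=u0+b+(r[b]-m)/(r[b]-r[b+1])
    # side towards camera (+y side is visible? camera y=19): silhouette left->z, right
    A=ray(s,[(ua,v)],32)[0];B=ray(s,[(ub,v)],32)[0]
    print(nm,v,w2n(A).round(1),w2n(B).round(1),"ymid",((w2n(A)+w2n(B))/2)[1].round(1))
E
```

```text
Traceback (most recent call last):
IndexError: index 26 is out of bounds for axis 0 with size 26
```

```bash
cat > m.py <<'E'
from h import *
import sys
s=np.load(sys.argv[1]);g=s["frame"].astype(np.float32).mean(2)
O=np.array([574.5,-7.1]);ps=-.069;c,sn=np.cos(ps),np.sin(ps)
def w2n(p): d=np.asarray(p)-O;return np.array([c*d[0]+sn*d[1],-sn*d[0]+c*d[1]])
for nm,u0,u1,vs in(("mid",236,262,range(180,195,3)),("short",263,280,range(183,195,3))):
  for v in vs:
    r=g[v,u0:u1];m=(r.max()+140)/2;k=np.where(r>m)[0];a,b=k[0],k[-1]
    ua=u0+a-(r[a]-m)/(r[a]-r[a-1]);ub=u0+b+(r[b]-m)/(r[b]-r[b+1])
    A=ray(s,[(ua,v)],32)[0];B=ray(s,[(ub,v)],32)[0]
    print(nm,v,w2n(A).round(1),w2n(B).round(1),"ymid",((w2n(A)+w2n(B))/2)[1].round(1))
E
python3 m.py top13.npz
```

```text
mid 180 [26.8 24.4] [28.5 -6.6] ymid 8.9
mid 183 [14.7 24. ] [16.3 -6.9] ymid 8.6
mid 186 [ 2.5 24.3] [ 4.1 -6.1] ymid 9.1
mid 189 [-9.6 24.1] [-8.  -6.3] ymid 8.9
mid 192 [-21.8  24.6] [-20.1  -6.6] ymid 9.0
short 183 [ 19.4 -63. ] [ 21.  -93.3] ymid -78.1
short 186 [  7.2 -62.6] [  8.9 -94.2] ymid -78.4
short 189 [ -4.9 -62.5] [ -3.3 -93.6] ymid -78.1
short 192 [-17.  -62.6] [-15.4 -93.5] ymid -78.1
```

```bash
python3 - <<'E'
from h import *
s=np.load('scene13.npz');f=s["frame"][...,::-1]
O=np.array([574.5,-7.1]);ps=-.069;c,sn=np.cos(ps),np.sin(ps)
def n2w(x,y,z): return [O[0]+c*x-sn*y,O[1]+sn*x+c*y,z]
k=14
def mk(x0,x1,y0,y1,name,pts):
    im=cv2.resize(f[y0:y1,x0:x1],None,fx=k,fy=k,interpolation=cv2.INTER_CUBIC)
    for p,col in pts:
        u=proj(s,[n2w(*p)])[0];cv2.circle(im,tuple(int(round(v)) for v in ((u-[x0,y0]+.5)*k)),3,col,-1)
    cv2.imwrite(name,im)
R,G,B=(0,0,255),(0,255,0),(255,0,0)
pm=[((sx*82.5,12.8+w,32),G) for sx in(1,-1) for w in(-13,13)]+[((sx*68,-79+w,32),G) for sx in(1,-1) for w in(-13,13)]
for sg in(1,-1):
    th=-.159*sg
    for l in(-103,-98,-62,-5,31):
        for w in(-13,13): pm.append(((sg*73.2+np.cos(th)*w-np.sin(th)*l,np.sin(th)*w+np.cos(th)*l,32),R))
mk(232,286,200,240,"pics/s13a.png",pm)
mk(215,269,180,215,"pics/s13b.png",pm)
E
```

```text
(no output)
```

View pics/s13a.png

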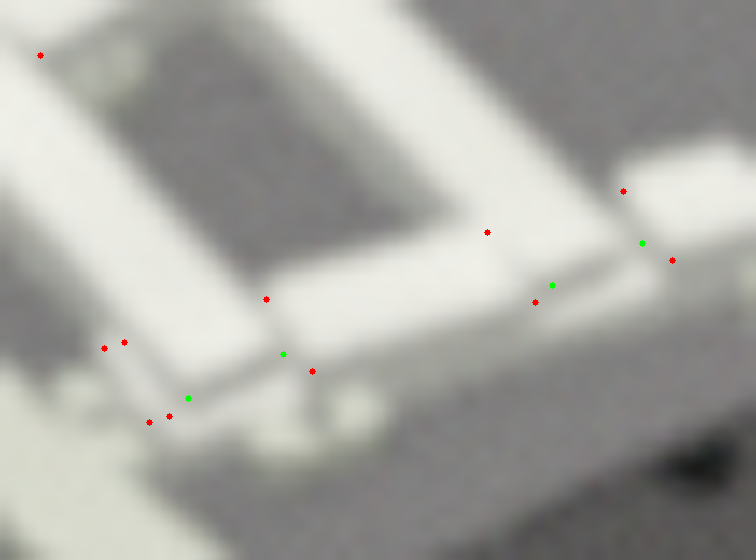

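View pics/s13b.png

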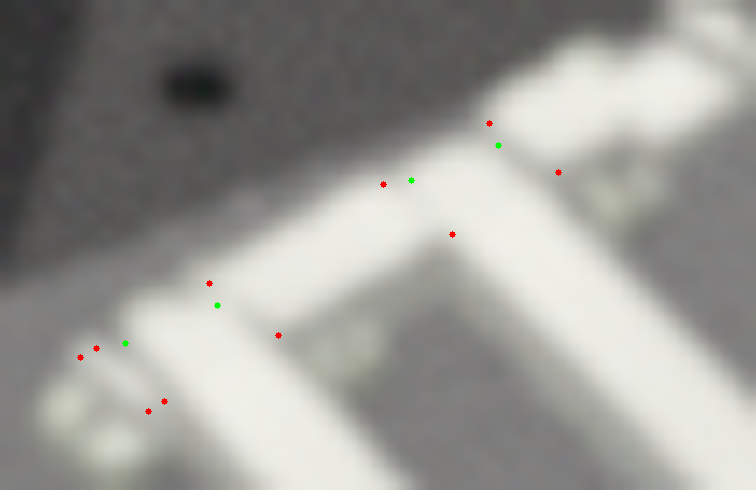

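```bash
python3 - <<'E'
from plan import *
plan((575,5.8,120,86.05))
E
```

```text
t 34.0 tcp [ 458.8 -304.6  132.1] jawyaw 85.9 w 1.001 F [ 0.2 -0.2 -0.2] j6 -0.64 tilt -1.0
(575, 5.8, 120, 86.0) {"dx":1.12,"dy":31.79,"dz":9.40,"ax":-0.1,"ay":-0.1,"az":0.1} dist 332 ang 0
```

```bash

python3 -m pendant '[{"dx":0,"dy":31.8,"dz":9.4,"ax":0,"ay":0,"az":0,"fingers":0},{"dx":0,"dy":31.8,"dz":9.4,"ax":0,"ay":0,"az":0,"fingers":0},{"dx":0,"dy":31.8,"dz":9.4,"ax":0,"ay":0,"az":0,"fingers":0},{"dx":0,"dy":31.8,"dz":9.4,"ax":0,"ay":0,"az":0,"fingers":0},{"dx":0,"dy":31.8,"dz":9.4,"ax":0,"ay":0,"az":0,"fingers":0},{"dx":0,"dy":31.8,"dz":9.4,"ax":0,"ay":0,"az":0,"fingers":0},{"dx":0,"dy":31.8,"dz":9.4,"ax":0,"ay":0,"az":0,"fingers":0},{"dx":0,"dy":31.8,"dz":9.4,"ax":0,"ay":0,"az":0,"fingers":0},{"dx":0,"dy":31.8,"dz":9.4,"ax":0,"ay":0,"az":0,"fingers":0},{"dx":4,"dy":31.8,"dz":9.4,"ax":0,"ay":0,"az":0,"fingers":0},{"dx":7,"dy":31.8,"dz":9.4,"ax":0,"ay":0,"az":0,"fingers":0},{"dx":7,"dy":31.8,"dz":9.4,"ax":0,"ay":0,"az":0,"fingers":0},{"dx":7,"dy":31.8,"dz":9.4,"ax":0,"ay":0,"az":0,"fingers":0}]'
python3 - <<'E'
from plan import *
plan((575,5.8,18,86.05))
E
```

```text
clock: 35.25
tool_pos: [574.4, 5.0, 61.0]
ee_rot: [0.025, 0.708, -0.026, 0.706]
ft_force: [0.8, 0.1, 0.2]
gripper_width: 0.499
t 35.2 tcp [574.4   5.   61. ] jawyaw 85.9 w 0.499 F [0.8 0.1 0.2] j6 -0.03 tilt -1.0
(575, 5.8, 18, 86.0) {"dx":4.30,"dy":0.10,"dz":0.07,"ax":-0.2,"ay":-0.2,"az":0.2} dist 43 ang 0
```

```bash

python3 -m pendant '[{"dx":2.5,"dy":0.1,"dz":0,"ax":0,"ay":0,"az":0,"fingers":0},{"dx":4,"dy":0.1,"dz":0,"ax":0,"ay":0,"az":0,"fingers":0},{"dx":4.1,"dy":0.1,"dz":0,"ax":0,"ay":0,"az":0,"fingers":0},{"dx":4.1,"dy":0.1,"dz":0,"ax":0,"ay":0,"az":0,"fingers":0},{"dx":4.1,"dy":0.1,"dz":0,"ax":0,"ay":0,"az":0,"fingers":1},{"dx":4.1,"dy":0.1,"dz":0,"ax":0,"ay":0,"az":0,"fingers":1},{"dx":4.1,"dy":0.1,"dz":0,"ax":0,"ay":0,"az":0,"fingers":1},{"dx":4.1,"dy":0.1,"dz":0,"ax":0,"ay":0,"az":0,"fingers":1},{"dx":4.1,"dy":0.1,"dz":0,"ax":0,"ay":0,"az":0,"fingers":1}]' 30
python3 - <<'E'
from plan import *
plan((577.2,9.2,19,86.05))
E
```

```text
clock: 36.15
tool_pos: [575.6, 5.8, 21.7]
ee_rot: [0.025, 0.707, -0.026, 0.707]
ft_force: [0.2, 1.1, 5.6]
gripper_width: 0.293
t 36.1 tcp [575.6   5.8  21.7] jawyaw 85.9 w 0.293 F [0.2 1.1 5.6] j6 -0.03 tilt -1.0
(577.2, 9.2, 19, 86.0) {"dx":0.26,"dy":0.35,"dz":0.13,"ax":-0.2,"ay":0.0,"az":0.2} dist 5 ang 0
```

```bash

python3 -m pendant '[{"dx":-0.2,"dy":0.1,"dz":0,"ax":0,"ay":0,"az":0,"fingers":1},{"dx":-0.2,"dy":0.25,"dz":0.1,"ax":0,"ay":0,"az":0,"fingers":1},{"dx":-0.2,"dy":0.36,"dz":0.2,"ax":0,"ay":0,"az":0,"fingers":1},{"dx":-0.2,"dy":0.36,"dz":0.2,"ax":0,"ay":0,"az":0,"fingers":1},{"dx":0,"dy":0.36,"dz":0.2,"ax":0,"ay":0,"az":0,"fingers":1},{"dx":0,"dy":0.36,"dz":0.2,"ax":0,"ay":0,"az":0,"fingers":1}]'
python3 -m pendant '[{"dx":0,"dy":0,"dz":0,"ax":0,"ay":0,"az":0,"fingers":0.2},{"dx":0,"dy":0,"dz":0,"ax":0,"ay":0,"az":0,"fingers":0},{"dx":0,"dy":0,"dz":0,"ax":0,"ay":0,"az":0,"fingers":0},{"dx":-4,"dy":0,"dz":0,"ax":0,"ay":0,"az":0,"fingers":0},{"dx":-8,"dy":0,"dz":0,"ax":0,"ay":0,"az":0,"fingers":0},{"dx":-11,"dy":0,"dz":0,"ax":0,"ay":0,"az":0,"fingers":0}]'
python3 - <<'E'
from plan import *
plan((500,-250,130,86.05))
E
```

```text
clock: 36.75
tool_pos: [577.8, 9.3, 21.7]
ee_rot: [0.025, 0.707, -0.026, 0.707]
ft_force: [-1.2, -0.1, 0.3]
gripper_width: 0.295
clock: 37.35
tool_pos: [578.5, 9.5, 134.3]
ee_rot: [0.024, 0.706, -0.026, 0.707]
ft_force: [0.5, -0.7, -0.0]
gripper_width: 0.497
t 37.4 tcp [578.5   9.5 134.3] jawyaw 85.9 w 0.497 F [ 0.5 -0.7 -0. ] j6 -0.03 tilt -1.0
(500, -250, 130, 86.0) {"dx":0.49,"dy":-26.45,"dz":-5.97,"ax":-0.2,"ay":0.1,"az":0.2} dist 271 ang 0
```

```bash
python3 - <<'E'
from plan import *
plan((675,-205,130,86.05))
E
python3 -m pendant '[{"dx":0,"dy":-5,"dz":0,"ax":0,"ay":0,"az":0,"fingers":1},{"dx":0,"dy":-10,"dz":2,"ax":0,"ay":0,"az":0,"fingers":1},{"dx":0,"dy":-15,"dz":5,"ax":0,"ay":0,"az":0,"fingers":1},{"dx":0,"dy":-20.7,"dz":9,"ax":0,"ay":0,"az":0,"fingers":1},{"dx":0,"dy":-20.7,"dz":11,"ax":0,"ay":0,"az":0,"fingers":1},{"dx":0,"dy":-20.7,"dz":11,"ax":0,"ay":0,"az":0,"fingers":1},{"dx":0,"dy":-20.7,"dz":11,"ax":0,"ay":0,"az":0,"fingers":1},{"dx":0,"dy":-20.7,"dz":11,"ax":0,"ay":0,"az":0,"fingers":1}]'
python3 - <<'E'
from plan import *
plan((682,-205,42,86.05))
E
python3 snap.py 14; python3 m.py top14.npz
```

```text
t 37.4 tcp [578.5   9.5 134.3] jawyaw 85.9 w 0.497 F [ 0.5 -0.7 -0. ] j6 -0.03 tilt -1.0
(675, -205, 130, 86.0) {"dx":0.51,"dy":-20.70,"dz":11.16,"ax":-0.2,"ay":0.1,"az":0.2} dist 235 ang 0
clock: 38.15
tool_pos: [673.0, -204.1, 135.5]
ee_rot: [0.024, 0.706, -0.026, 0.707]
ft_force: [0.1, -0.2, 0.5]
gripper_width: 0.003
t 38.1 tcp [ 673.  -204.1  135.5] jawyaw 85.9 w 0.003 F [ 0.1 -0.2  0.5] j6 -0.32 tilt -1.0
(682, -205, 42, 86.0) {"dx":9.35,"dy":-0.00,"dz":0.89,"ax":-0.1,"ay":0.1,"az":0.1} dist 94 ang 0
mid 180 [26.7 27.5] [28.3 -2.7] ymid 12.4
mid 183 [14.5 27.6] [16.  -1.3] ymid 13.1
mid 186 [ 2.3 27.5] [3.7 1.1] ymid 14.3
mid 189 [-9.8 27.4] [-8.6  5. ] ymid 16.2
mid 192 [-22.   28.5] [-20.8   7.5] ymid 18.0
short 183 [ 19.6 -67.1] [ 20.8 -88.2] ymid -77.7
short 186 [  7.4 -66.4] [  8.6 -88.4] ymid -77.4
short 189 [ -4.7 -66.9] [ -3.6 -87.9] ymid -77.4
short 192 [-16.8 -66.9] [-15.7 -88.2] ymid -77.6
```

View pics/top14.png

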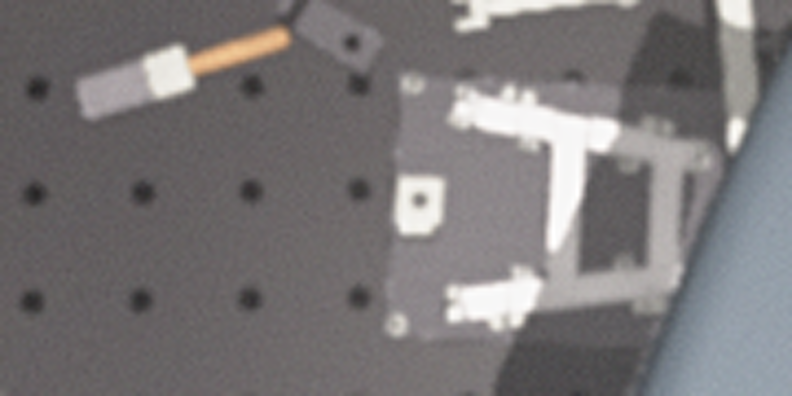

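View pics/scene14.png

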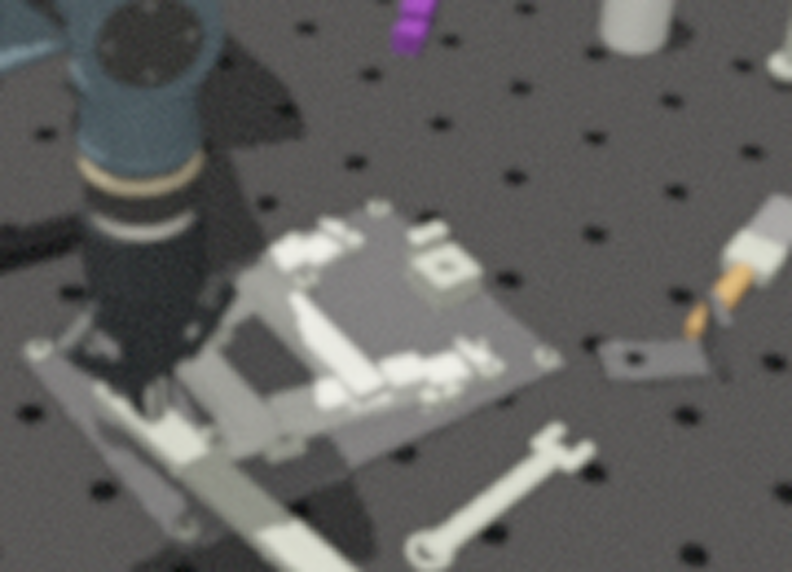

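```bash

python3 -m pendant '[{"dx":4,"dy":0,"dz":0.5,"ax":0,"ay":0,"az":0,"fingers":1},{"dx":8,"dy":0,"dz":0.8,"ax":0,"ay":0,"az":0,"fingers":1},{"dx":9.3,"dy":0,"dz":0.8,"ax":0,"ay":0,"az":0,"fingers":1},{"dx":9.3,"dy":0,"dz":0.8,"ax":0,"ay":0,"az":0,"fingers":1},{"dx":9.3,"dy":0,"dz":0.8,"ax":0,"ay":0,"az":0,"fingers":1}]'
python3 - <<'E'
from plan import *
P=np.array([565.1,-157.4]);W=[]
for q in (1.42,1.25,1.1,.95,.8,.65,.5,.35,.2,.1,.03):
    f=q+.069;n=np.array([np.cos(f),-np.sin(f)]);u=np.array([np.sin(f),np.cos(f)])
    W.append((*(P+u*115+n*28).round(0),42,86.05))
plan(*W)
E
```

```text
clock: 38.75
tool_pos: [681.9, -204.4, 46.1]
ee_rot: [0.023, 0.705, -0.026, 0.709]
ft_force: [0.4, -0.5, 0.0]
gripper_width: -0.004
t 38.8 tcp [ 681.9 -204.4   46.1] jawyaw 86.0 w -0.004 F [ 0.4 -0.5  0. ] j6 -0.31 tilt -1.0
(np.float64(682.0), np.float64(-176.0), 42, 86.0) {"dx":0.40,"dy":2.83,"dz":-0.19,"ax":-0.1,"ay":0.4,"az":0.2} dist 29 ang 0
(np.float64(683.0), np.float64(-156.0), 42, 86.0) {"dx":0.39,"dy":4.83,"dz":-0.23,"ax":-0.1,"ay":0.4,"az":0.2} dist 49 ang 0
(np.float64(682.0), np.float64(-138.0), 42, 86.0) {"dx":0.39,"dy":6.62,"dz":-0.45,"ax":-0.1,"ay":0.4,"az":0.2} dist 67 ang 0
(np.float64(678.0), np.float64(-121.0), 42, 86.0) {"dx":0.38,"dy":8.29,"dz":-0.97,"ax":-0.1,"ay":0.4,"az":0.2} dist 84 ang 0
(np.float64(671.0), np.float64(-105.0), 42, 86.0) {"dx":0.37,"dy":9.84,"dz":-1.78,"ax":-0.1,"ay":0.4,"az":0.2} dist 100 ang 0
(np.float64(662.0), np.float64(-89.0), 42, 86.0) {"dx":0.35,"dy":11.37,"dz":-2.79,"ax":-0.1,"ay":0.4,"az":0.2} dist 117 ang 0
(np.float64(651.0), np.float64(-76.0), 42, 86.0) {"dx":0.34,"dy":12.59,"dz":-3.98,"ax":-0.1,"ay":0.4,"az":0.2} dist 132 ang 0
(np.float64(637.0), np.float64(-64.0), 42, 86.0) {"dx":0.33,"dy":13.69,"dz":-5.46,"ax":-0.1,"ay":0.4,"az":0.2} dist 147 ang 0
(np.float64(623.0), np.float64(-54.0), 42, 86.0) {"dx":0.31,"dy":14.59,"dz":-6.93,"ax":-0.1,"ay":0.4,"az":0.2} dist 162 ang 0
(np.float64(612.0), np.float64(-49.0), 42, 86.0) {"dx":0.31,"dy":15.01,"dz":-8.06,"ax":-0.1,"ay":0.4,"az":0.2} dist 170 ang 0
(np.float64(604.0), np.float64(-46.0), 42, 86.0) {"dx":0.30,"dy":15.25,"dz":-8.88,"ax":-0.1,"ay":0.4,"az":0.2} dist 177 ang 0
```

```bash

python3 -m pendant '[{"dx":0.3,"dy":1.5,"dz":-0.1,"ax":0,"ay":0,"az":0,"fingers":1},{"dx":0.3,"dy":2.8,"dz":-0.2,"ax":0,"ay":0,"az":0,"fingers":1},{"dx":0.3,"dy":3.8,"dz":-0.2,"ax":0,"ay":0,"az":0,"fingers":1},{"dx":0.3,"dy":4.8,"dz":-0.2,"ax":0,"ay":0,"az":0,"fingers":1},{"dx":0.3,"dy":5.7,"dz":-0.3,"ax":0,"ay":0,"az":0,"fingers":1},{"dx":0.3,"dy":6.6,"dz":-0.5,"ax":0,"ay":0,"az":0,"fingers":1},{"dx":0.3,"dy":7.5,"dz":-0.7,"ax":0,"ay":0,"az":0,"fingers":1},{"dx":0.3,"dy":8.3,"dz":-1,"ax":0,"ay":0,"az":0,"fingers":1},{"dx":0.3,"dy":9.1,"dz":-1.4,"ax":0,"ay":0,"az":0,"fingers":1},{"dx":0.3,"dy":9.8,"dz":-1.8,"ax":0,"ay":0,"az":0,"fingers":1},{"dx":0.3,"dy":10.6,"dz":-2.3,"ax":0,"ay":0,"az":0,"fingers":1},{"dx":0.3,"dy":11.4,"dz":-2.8,"ax":0,"ay":0,"az":0,"fingers":1},{"dx":0.3,"dy":12,"dz":-3.4,"ax":0,"ay":0,"az":0,"fingers":1},{"dx":0.3,"dy":12.6,"dz":-4,"ax":0,"ay":0,"az":0,"fingers":1},{"dx":0.3,"dy":13.2,"dz":-4.7,"ax":0,"ay":0,"az":0,"fingers":1},{"dx":0.3,"dy":13.7,"dz":-5.5,"ax":0,"ay":0,"az":0,"fingers":1},{"dx":0.3,"dy":14.2,"dz":-6.2,"ax":0,"ay":0,"az":0,"fingers":1},{"dx":0.3,"dy":14.6,"dz":-6.9,"ax":0,"ay":0,"az":0,"fingers":1},{"dx":0.3,"dy":14.6,"dz":-6.9,"ax":0,"ay":0,"az":0,"fingers":1}]'
python3 - <<'E'
from plan import *
plan((604,-46,43,86.05),(598,-45,43,86.05))
E
python3 snap.py 15
```

```text
clock: 40.65
tool_pos: [621.4, -52.0, 41.6]
ee_rot: [0.024, 0.705, -0.025, 0.708]
ft_force: [-0.4, -0.2, -0.7]
gripper_width: 0.001
t 40.6 tcp [621.4 -52.   41.6] jawyaw 86.0 w 0.001 F [-0.4 -0.2 -0.7] j6 -0.12 tilt -1.0
(604, -46, 43, 86.0) {"dx":-0.15,"dy":0.48,"dz":-1.78,"ax":-0.0,"ay":0.2,"az":0.1} dist 18 ang 0
(598, -45, 43, 86.0) {"dx":-0.15,"dy":0.54,"dz":-2.38,"ax":-0.0,"ay":0.2,"az":0.1} dist 24 ang 0
```

View pics/scene15.png

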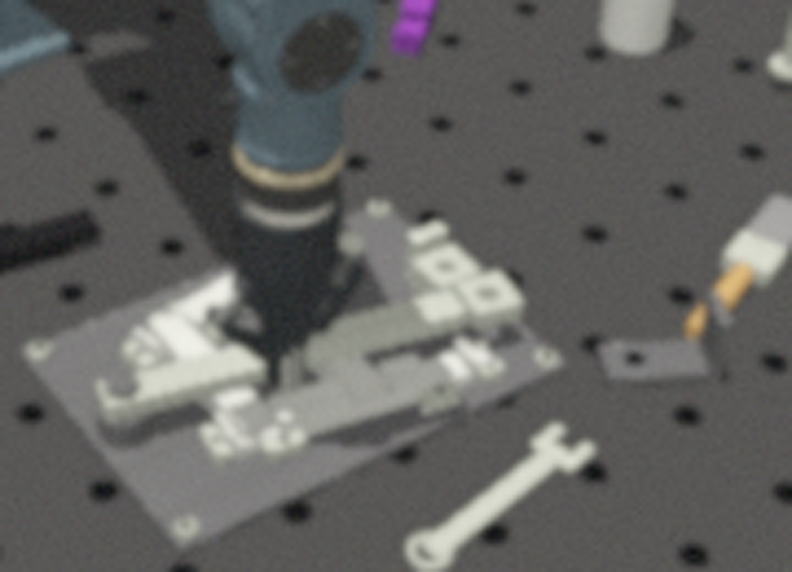

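```bash

python3 -m pendant '[{"dx":0,"dy":0.2,"dz":-0.5,"ax":0,"ay":0,"az":0,"fingers":1},{"dx":0,"dy":0.4,"dz":-1,"ax":0,"ay":0,"az":0,"fingers":1},{"dx":0,"dy":0.5,"dz":-1.4,"ax":0,"ay":0,"az":0,"fingers":1},{"dx":0,"dy":0.5,"dz":-1.7,"ax":0,"ay":0,"az":0,"fingers":1},{"dx":0,"dy":0.5,"dz":-1.7,"ax":0,"ay":0,"az":0,"fingers":1}]'
python3 -m pendant '[{"dx":0,"dy":0,"dz":-0.3,"ax":0,"ay":0,"az":0,"fingers":1},{"dx":0,"dy":0,"dz":-0.6,"ax":0,"ay":0,"az":0,"fingers":1},{"dx":0,"dy":0,"dz":-0.8,"ax":0,"ay":0,"az":0,"fingers":1},{"dx":0,"dy":0,"dz":-0.8,"ax":0,"ay":0,"az":0,"fingers":1}]'
python3 snap.py 16
```

```text
clock: 41.25
tool_pos: [605.0, -46.0, 41.6]
ee_rot: [0.024, 0.705, -0.025, 0.708]
ft_force: [-0.9, -0.8, 1.1]
gripper_width: 0.0
clock: 41.65
tool_pos: [596.9, -45.0, 41.7]
ee_rot: [0.024, 0.705, -0.024, 0.708]
ft_force: [3.0, 2.0, -0.0]
gripper_width: 0.001
```

View pics/scene16.png

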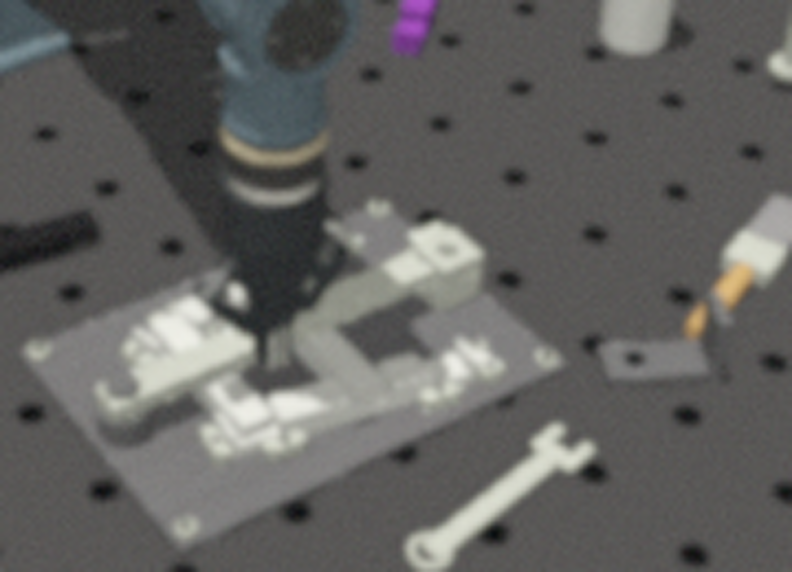

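View pics/top16.png

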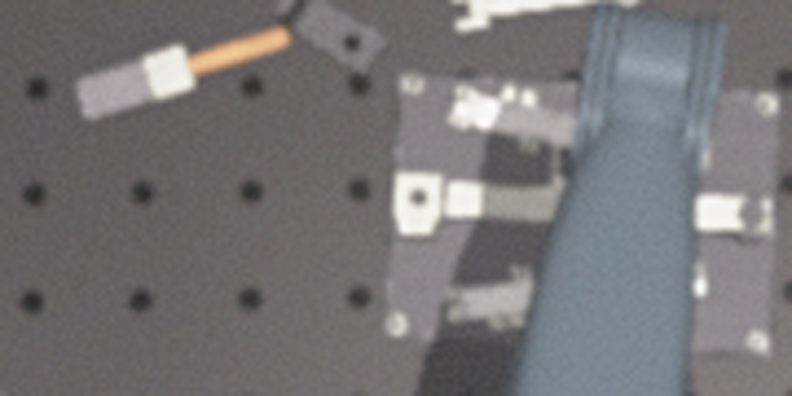

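```bash

python3 -m pendant '[{"dx":0,"dy":0,"dz":-0.2,"ax":0,"ay":0,"az":0,"fingers":1},{"dx":0,"dy":0,"dz":-0.4,"ax":0,"ay":0,"az":0,"fingers":1},{"dx":0,"dy":0,"dz":-0.5,"ax":0,"ay":0,"az":0,"fingers":1},{"dx":0,"dy":0,"dz":-0.5,"ax":0,"ay":0,"az":0,"fingers":1}]'
```

```text
clock: 42.15
tool_pos: [596.8, -45.3, 41.9]
ee_rot: [0.024, 0.702, -0.025, 0.711]
ft_force: [12.8, 1.0, -8.5]
gripper_width: 0.001
```

```bash

python3 -m pendant '[{"dx":0,"dy":0,"dz":1,"ax":0,"ay":0,"az":0,"fingers":1},{"dx":-2,"dy":0,"dz":1.5,"ax":0,"ay":0,"az":0,"fingers":1},{"dx":-7,"dy":0,"dz":1.5,"ax":0,"ay":0,"az":0,"fingers":1},{"dx":-11,"dy":0,"dz":1.5,"ax":0,"ay":0,"az":0,"fingers":1},{"dx":-13,"dy":0,"dz":1.5,"ax":0,"ay":0,"az":0,"fingers":1},{"dx":-13,"dy":0,"dz":1.5,"ax":0,"ay":0,"az":0,"fingers":1}]'
python3 - <<'E'
from h import *
for n,i in(("top","2"),("scene","2")):
    s=np.load(n+i+".npz");f=s["frame"].astype(np.float32)
    m=np.clip((f[...,2]-f[...,0]-20)/80,0,1)
    y0,y1=(215,255) if n=="top" else (180,235)
    mm=np.zeros_like(m);
    if n=="top": mm[215:255,300:370]=m[215:255,300:370]
    else: mm[185:240,115:175]=m[185:240,115:175]
    for c in comps(s,mm,mn=40): 
        print(n,c.min(0),c.max(0))
        W=ray(s,c,50).astype(np.float32);print(cv2.minAreaRect(W))
    if n=="top": cv2.imwrite("pics/rk_t.png",cv2.resize(s["frame"][215:255,305:365,::-1],None,fx=12,fy=12,interpolation=cv2.INTER_CUBIC))
    else: cv2.imwrite("pics/rk_s.png",cv2.resize(s["frame"][185:240,115:175,::-1],None,fx=10,fy=10,interpolation=cv2.INTER_CUBIC))
E
```

```text
clock: 42.75
tool_pos: [611.5, -47.1, 176.8]
ee_rot: [0.023, 0.7, -0.026, 0.714]
ft_force: [-0.1, -0.4, 0.7]
gripper_width: 0.001
top [320.375 229.375] [348.625 242.625]
((374.1345520019531, -326.83251953125), (109.96826171875, 49.713836669921875), 87.63834381103516)
scene [125.125 197.375] [162.125 227.125]
((395.6860656738281, -331.9024963378906), (119.39851379394531, 99.50084686279297), 86.09851837158203)
```

View pics/rk_t.png

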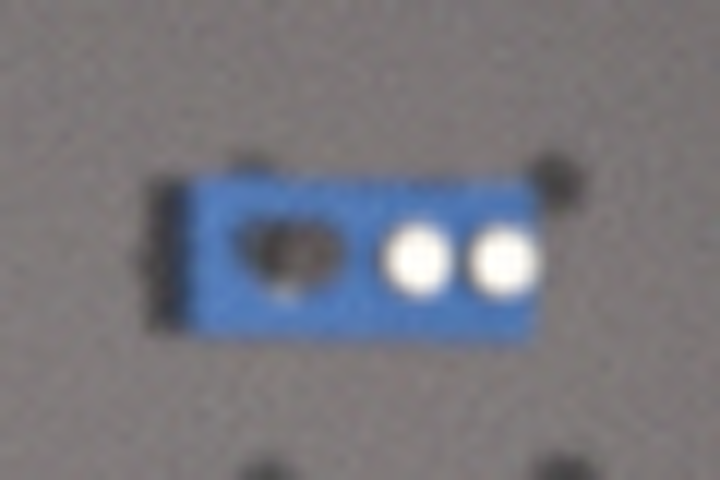

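View pics/rk_s.png

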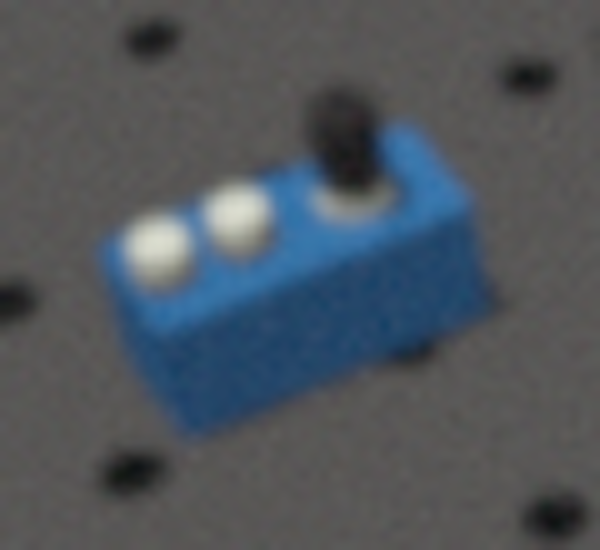

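```bash
python3 snap.py 17; python3 - <<'E'
from plan import *
plan((376.3,-298.5,150,86))
E
python3 -m pendant '[{"dx":0,"dy":-5,"dz":-5,"ax":0,"ay":0.8,"az":0,"fingers":-1},{"dx":0,"dy":-12,"dz":-10,"ax":0,"ay":0.8,"az":0,"fingers":-1},{"dx":1,"dy":-26,"dz":-20,"ax":0,"ay":0.8,"az":0,"fingers":-1},{"dx":2,"dy":-26.5,"dz":-21.8,"ax":0,"ay":0.8,"az":0,"fingers":-1},{"dx":2,"dy":-26.5,"dz":-21.8,"ax":0,"ay":0.8,"az":0,"fingers":-1},{"dx":2,"dy":-26.5,"dz":-21.8,"ax":0,"ay":0.8,"az":0,"fingers":-1},{"dx":2,"dy":-26.5,"dz":-21.8,"ax":0,"ay":0.8,"az":0,"fingers":-1},{"dx":2,"dy":-26.5,"dz":-21.8,"ax":0,"ay":0.8,"az":0,"fingers":-1},{"dx":2,"dy":-26.5,"dz":-21.8,"ax":0,"ay":0.8,"az":0,"fingers":-1},{"dx":2,"dy":-26.5,"dz":-21.8,"ax":0,"ay":0.8,"az":0,"fingers":-1}]'
python3 - <<'E'
from plan import *
plan((376.3,-298.5,150,86),(376.3,-298.5,61,86))
E
python3 snap.py 18; python3 - <<'E'
import numpy as np,cv2
f=np.load('scene18.npz')["frame"][...,::-1]
cv2.imwrite('pics/s18z.png',cv2.resize(f[130:250,90:190],None,fx=5,fy=5,interpolation=cv2.INTER_CUBIC))
f=np.load('top18.npz')["frame"][...,::-1]
cv2.imwrite('pics/t18z.png',cv2.resize(f[150:225,203:303],None,fx=8,fy=8,interpolation=cv2.INTER_CUBIC))
E
```

```text
t 42.9 tcp [609.4 -46.6 171.6] jawyaw 86.0 w 0.002 F [ 0.1 -0.1 -1. ] j6 -0.12 tilt -0.9999
(376.3, -298.5, 150, 86) {"dx":1.93,"dy":-26.75,"dz":-21.53,"ax":0.0,"ay":0.7,"az":0.1} dist 344 ang 1
clock: 43.85
tool_pos: [373.5, -294.6, 147.7]
ee_rot: [0.025, 0.708, -0.024, 0.705]
ft_force: [-0.6, 0.4, 0.6]
gripper_width: 0.996
t 43.9 tcp [ 373.5 -294.6  147.7] jawyaw 86.1 w 0.996 F [-0.6  0.4  0.6] j6 -0.74 tilt -1.0
(376.3, -298.5, 150, 86) {"dx":-0.23,"dy":-0.37,"dz":0.31,"ax":0.1,"ay":-0.2,"az":-0.1} dist 5 ang 0
(376.3, -298.5, 61, 86) {"dx":8.67,"dy":-0.39,"dz":0.34,"ax":0.1,"ay":-0.2,"az":-0.1} dist 87 ang 0
```

View pics/s18z.png

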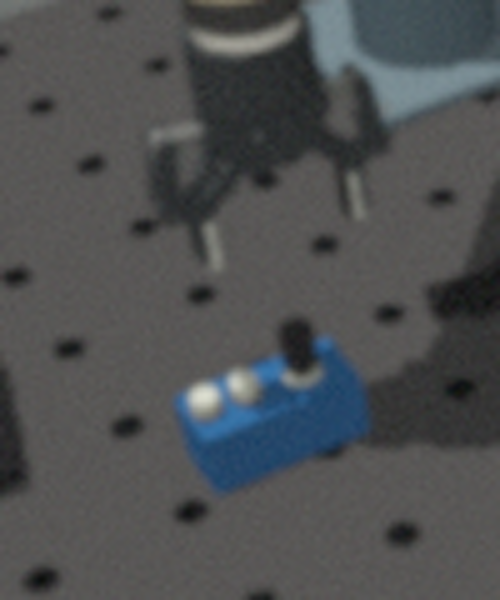

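View pics/t18z.png

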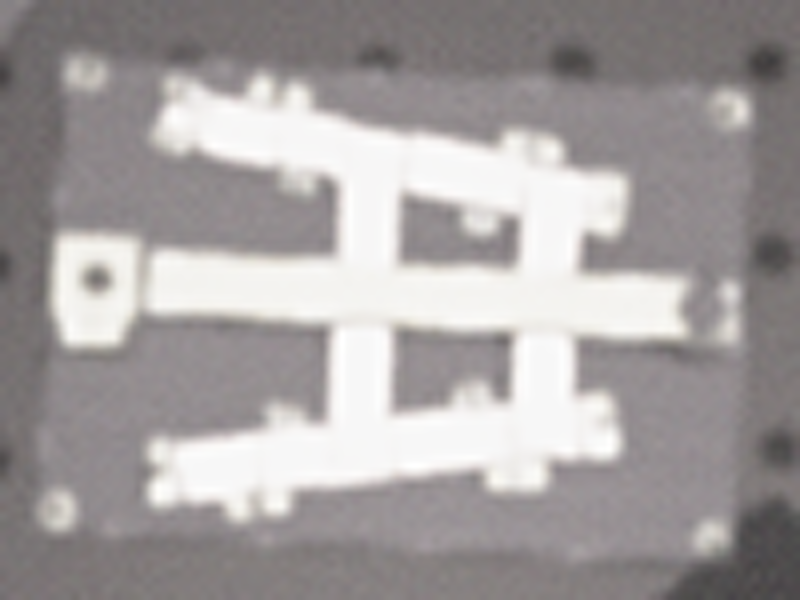

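View pics/scene18.png

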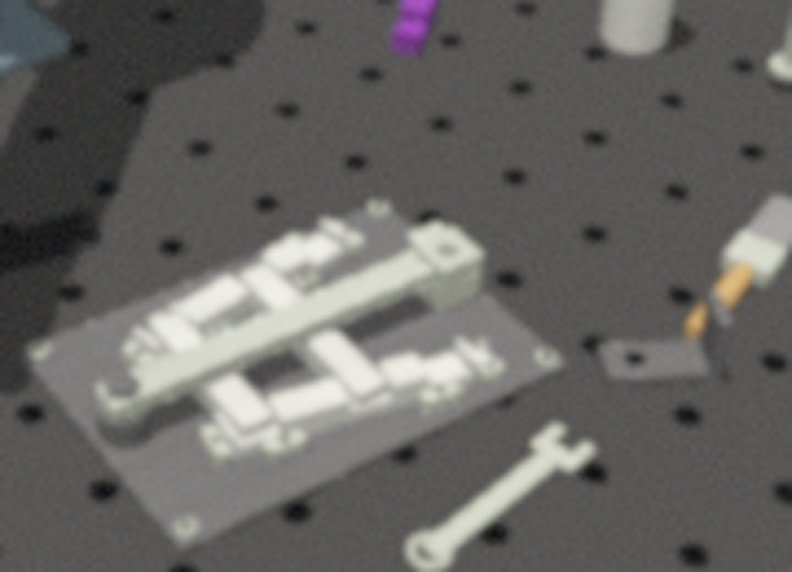

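```bash
python3 - <<'E'
from h import *
for n in("top18","scene18"):
    s=np.load(n+".npz");g=s["frame"].astype(np.float32).mean(2)
    u,v=(214.5,184.5) if n=="top18" else (291,186)
    u0,v0=int(u),int(v);w=g[v0-4:v0+5,u0-4:u0+5]
    print(w.round().astype(int))
    k=np.clip((218 if n=="top18" else 195)-w[1:-1,1:-1],0,None);vv,uu=np.mgrid[v0-3:v0+4,u0-3:u0+4]
    p=((k*uu).sum()/k.sum(),(k*vv).sum()/k.sum());print(np.round(p,2),ray(s,p,51)[0].round(1))
E
python3 -m pendant '[{"dx":0,"dy":-0.4,"dz":0.3,"ax":0,"ay":0,"az":0,"fingers":-1},{"dx":4,"dy":-0.4,"dz":0.3,"ax":0,"ay":0,"az":0,"fingers":-1},{"dx":7,"dy":-0.4,"dz":0.3,"ax":0,"ay":0,"az":0,"fingers":-1},{"dx":8.5,"dy":-0.4,"dz":0.3,"ax":0,"ay":0,"az":0,"fingers":-1},{"dx":8.5,"dy":-0.4,"dz":0.3,"ax":0,"ay":0,"az":0,"fingers":-1}]'
python3 - <<'E'
from plan import *
plan((376.3,-298.5,61,86))
E
python3 snap.py 19; python3 - <<'E'
import numpy as np,cv2
f=np.load('scene19.npz')["frame"][...,::-1]
cv2.imwrite('pics/s19z.png',cv2.resize(f[150:250,90:190],None,fx=6,fy=6,interpolation=cv2.INTER_CUBIC))
E
```

```text
[[216 237 237 238 236 236 236 233 230]
 [224 241 242 240 239 239 240 241 241]
 [228 241 240 233 224 222 231 241 241]
 [234 242 235 209 177 170 202 232 241]
 [234 242 229 179 134 128 165 224 239]
 [235 243 228 183 140 136 163 219 238]
 [235 243 236 220 188 183 210 233 242]
 [239 243 241 236 228 228 235 242 243]
 [233 243 241 240 238 239 241 243 242]]
[214.62 184.4 ] [583.8 137.6]
[[204 210 210 202 193 191 180 151 118]
 [213 212 210 208 208 208 202 184 153]
 [213 211 208 204 205 207 208 203 186]
 [213 208 200 190 187 191 199 205 203]
 [212 206 188 170 166 171 182 200 209]
 [206 205 193 175 170 171 184 199 210]
 [196 206 204 198 194 194 199 205 205]
 [189 197 203 206 208 205 203 197 187]
 [196 185 187 200 201 197 185 171 159]]
[291.32 186.17] [582.1 139.8]
clock: 44.45
tool_pos: [375.8, -296.3, 60.4]
ee_rot: [0.025, 0.709, -0.021, 0.704]
ft_force: [-0.2, 0.4, 0.4]
gripper_width: 1.001
t 44.5 tcp [ 375.8 -296.3   60.4] jawyaw 86.3 w 1.001 F [-0.2  0.4  0.4] j6 -0.74 tilt -1.0
(376.3, -298.5, 61, 86) {"dx":-0.06,"dy":-0.21,"dz":0.07,"ax":0.3,"ay":-0.4,"az":-0.2} dist 2 ang 1
```

View pics/s19z.png

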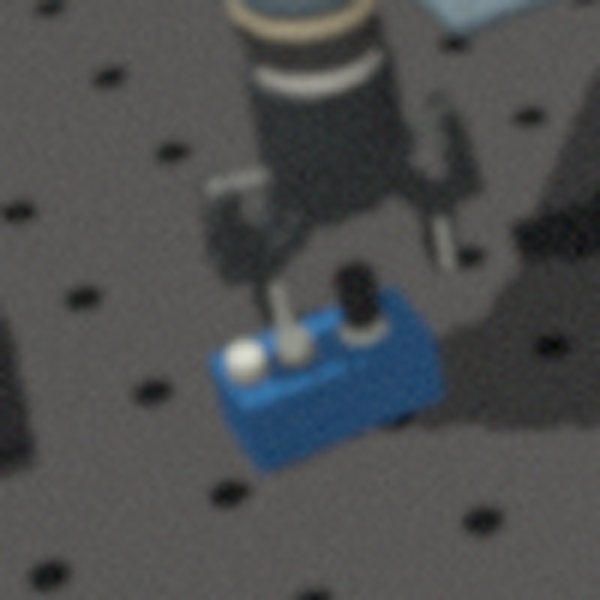

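```bash

python3 -m pendant '[{"dx":-0.6,"dy":-0.2,"dz":0.1,"ax":0,"ay":-0.3,"az":0,"fingers":-1},{"dx":-0.6,"dy":-0.2,"dz":0.1,"ax":0,"ay":-0.3,"az":0,"fingers":-0.2},{"dx":-0.6,"dy":-0.2,"dz":0.1,"ax":0,"ay":-0.3,"az":0,"fingers":0},{"dx":-0.6,"dy":-0.2,"dz":0.1,"ax":0,"ay":-0.3,"az":0,"fingers":0}]'
python3 -m pendant '[{"dx":0.3,"dy":0,"dz":0,"ax":0,"ay":0,"az":0,"fingers":1},{"dx":0.4,"dy":0,"dz":0,"ax":0,"ay":0,"az":0,"fingers":1},{"dx":0.4,"dy":0,"dz":0,"ax":0,"ay":0,"az":0,"fingers":1},{"dx":0.4,"dy":0,"dz":0,"ax":0,"ay":0,"az":0,"fingers":1},{"dx":0.4,"dy":0,"dz":0,"ax":0,"ay":0,"az":0,"fingers":1}]' 60
python3 - <<'E'
from plan import *
plan((376.3,-298.5,61,86))
E
```

```text
clock: 44.95
tool_pos: [378.7, -301.0, 70.7]
ee_rot: [0.023, 0.705, -0.024, 0.708]
ft_force: [-0.4, 0.1, -1.1]
gripper_width: 0.516
clock: 45.45
tool_pos: [379.0, -301.2, 67.6]
ee_rot: [0.023, 0.705, -0.024, 0.708]
ft_force: [-0.8, 0.7, 4.7]
gripper_width: 0.257
t 45.5 tcp [ 379.  -301.2   67.6] jawyaw 86.2 w 0.257 F [-0.8  0.7  4.7] j6 -0.75 tilt -1.0
(376.3, -298.5, 61, 86) {"dx":0.66,"dy":0.26,"dz":-0.29,"ax":0.2,"ay":0.3,"az":0.1} dist 8 ang 0
```

```bash

python3 -m pendant '[{"dx":-3,"dy":0,"dz":0,"ax":0,"ay":0,"az":0,"fingers":1},{"dx":-6,"dy":0,"dz":0,"ax":0,"ay":0,"az":0,"fingers":1},{"dx":-9,"dy":0,"dz":0,"ax":0,"ay":0,"az":0,"fingers":1},{"dx":-9,"dy":0,"dz":0,"ax":0,"ay":0,"az":0,"fingers":1}]'
python3 - <<'E'
from plan import *
plan((587.5,141,150,86))
E
```

```text
clock: 45.85
tool_pos: [380.5, -303.1, 161.9]
ee_rot: [0.021, 0.703, -0.026, 0.71]
ft_force: [0.9, -0.8, -0.7]
gripper_width: 0.255
t 45.9 tcp [ 380.5 -303.1  161.9] jawyaw 86.2 w 0.255 F [ 0.9 -0.8 -0.7] j6 -0.75 tilt -0.9999
(587.5, 141, 150, 86) {"dx":1.05,"dy":45.69,"dz":17.72,"ax":0.2,"ay":0.6,"az":0.4} dist 490 ang 1
```

```bash

python3 -m pendant '[{"dx":0,"dy":5,"dz":3,"ax":0,"ay":0.6,"az":0,"fingers":1},{"dx":0,"dy":10,"dz":5,"ax":0,"ay":0.6,"az":0,"fingers":1},{"dx":0,"dy":15,"dz":7,"ax":0,"ay":0.6,"az":0,"fingers":1},{"dx":0,"dy":20,"dz":9,"ax":0,"ay":0.6,"az":0,"fingers":1},{"dx":0,"dy":25,"dz":11,"ax":0,"ay":0.6,"az":0,"fingers":1},{"dx":0,"dy":30,"dz":13,"ax":0,"ay":0.6,"az":0,"fingers":1},{"dx":0,"dy":35,"dz":15,"ax":0,"ay":0.6,"az":0,"fingers":1},{"dx":1,"dy":40,"dz":17,"ax":0,"ay":0.6,"az":0,"fingers":1},{"dx":1,"dy":44,"dz":17.7,"ax":0,"ay":0.6,"az":0,"fingers":1},{"dx":1,"dy":45.7,"dz":17.7,"ax":0,"ay":0.6,"az":0,"fingers":1},{"dx":1,"dy":45.7,"dz":17.7,"ax":0,"ay":0.6,"az":0,"fingers":1},{"dx":1,"dy":45.7,"dz":17.7,"ax":0,"ay":0.6,"az":0,"fingers":1},{"dx":1,"dy":45.7,"dz":17.7,"ax":0,"ay":0.6,"az":0,"fingers":1}]'
python3 - <<'E'
from plan import *
plan((587.5,141,118,86))
E
python3 -m pendant '[{"dx":1.5,"dy":0,"dz":0,"ax":0,"ay":0,"az":0,"fingers":1},{"dx":2.5,"dy":0,"dz":0,"ax":0,"ay":0,"az":0,"fingers":1},{"dx":2.8,"dy":0,"dz":0,"ax":0,"ay":0,"az":0,"fingers":1},{"dx":2.8,"dy":0,"dz":0,"ax":0,"ay":0,"az":0,"fingers":1}]'
python3 - <<'E'
from plan import *
plan((587.5,141,118,86))
E
python3 snap.py 20; python3 - <<'E'
import numpy as np,cv2
f=np.load('scene20.npz')["frame"][...,::-1]
cv2.imwrite('pics/s20z.png',cv2.resize(f[140:205,260:320],None,fx=9,fy=9,interpolation=cv2.INTER_CUBIC))
f=np.load('top20.npz')["frame"][...,::-1]
cv2.imwrite('pics/t20z.png',cv2.resize(f[160:205,190:250],None,fx=10,fy=10,interpolation=cv2.INTER_CUBIC))
E
```

```text
clock: 47.15
tool_pos: [586.6, 140.1, 149.2]
ee_rot: [0.021, 0.708, -0.026, 0.706]
ft_force: [-0.1, -1.1, -1.2]
gripper_width: 0.26
t 47.1 tcp [586.6 140.1 149.2] jawyaw 86.2 w 0.260 F [-0.1 -1.1 -1.2] j6 0.19 tilt -1.0
(587.5, 141, 118, 86) {"dx":3.12,"dy":0.12,"dz":0.09,"ax":0.2,"ay":-0.1,"az":0.5} dist 31 ang 1
clock: 47.55
tool_pos: [585.4, 139.1, 119.6]
ee_rot: [0.021, 0.709, -0.027, 0.705]
ft_force: [1.4, 0.3, -0.7]
gripper_width: 0.257
t 47.5 tcp [585.4 139.1 119.6] jawyaw 86.1 w 0.257 F [ 1.4  0.3 -0.7] j6 0.19 tilt -1.0
(587.5, 141, 118, 86) {"dx":0.15,"dy":0.20,"dz":0.20,"ax":0.1,"ay":-0.3,"az":0.5} dist 3 ang 1
```

View pics/s20z.png

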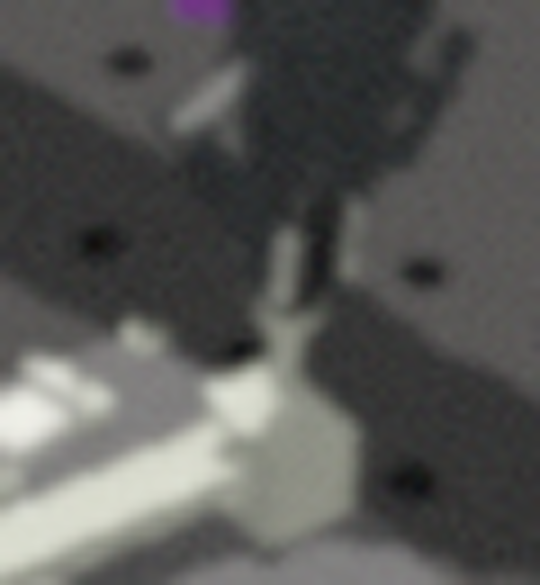

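View pics/t20z.png

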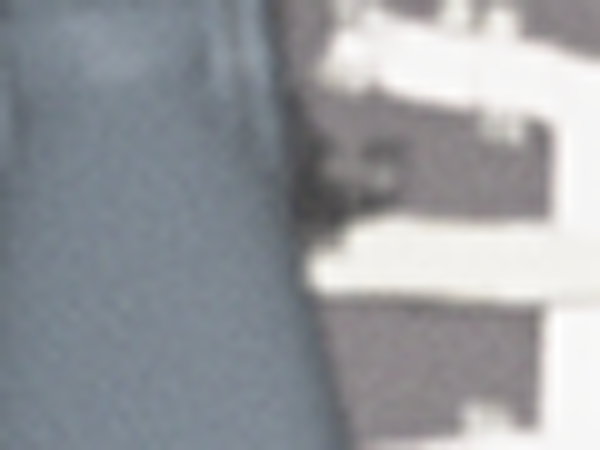

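```bash
python3 - <<'E'
from h import *
s=np.load('scene20.npz');g=s["frame"].astype(np.float32)
for z in(51,64,102,105,108,142): print(z,proj(s,[(582.1,139.8,z)])[0].round(2))
x0,y0=260,140
gm=g.mean(2)
for v in range(172,190): print(v,gm[v,284:304].round().astype(int))
E
```

```text
51 [291.31 186.17]
64 [291.58 183.3 ]
102 [292.38 174.74]
105 [292.45 174.05]
108 [292.51 173.36]
142 [293.26 165.42]
172 [ 55  55  59  59  66  85 114 119  98  58  41  48  53  55  58  64  64  75
  85  89]
173 [ 51  53  58  64  82  96 108 111  87  56  52  61  62  52  50  55  56  65
  74  84]
174 [ 53  53  53  66  89 103 105  98  83  79  78  77  66  57  56  53  53  60
  62  75]
175 [ 53  54  55  67  89 112 119 115 108 108 102  89  69  56  51  54  55  50
  61  60]
176 [ 57  51  52  52  77 106 128 133 131 119 104  82  58  55  51  56  54  52
  52  55]
177 [ 52  48  49  50  61  92 124 137 135 115  86  61  51  54  53  54  56  53
  54  52]
178 [ 48  39  23  30  47  84 120 138 132 107  72  55  55  51  53  51  52  55
  51  55]
179 [ 45  36  32  50  73 103 126 139 130 101  68  53  49  54  48  55  50  55
  54  52]
180 [ 67  68  82 111 133 142 139 142 126  97  65  56  51  55  55  56  54  54
  50  57]
181 [117 129 148 170 183 175 156 142 126 101  73  57  56  54  54  56  51  51
  54  52]
182 [176 183 194 204 203 191 167 143 132 114  91  69  59  52  49  53  56  54
  51  55]
183 [206 213 214 214 212 200 177 153 138 130 113  91  75  58  52  53  51  49
  55  50]
184 [206 217 216 215 211 203 182 162 145 137 134 117  96  72  56  54  56  54
  52  53]
185 [193 209 213 213 209 198 175 156 147 142 138 134 120  98  77  58  54  55
  50  50]
186 [185 198 208 210 204 182 159 147 143 140 140 140 135 121 106  81  60  53
  53  55]
187 [187 185 194 197 189 168 149 144 141 136 139 137 140 136 127  98  71  55
  56  54]
188 [188 172 163 167 161 151 141 141 139 140 139 140 143 140 132 113  78  58
  56  55]
189 [176 153 141 140 138 138 140 139 141 137 140 140 138 141 132 107  73  62
  54  52]
```

```bash

python3 -m pendant '[{"dx":0.2,"dy":0.2,"dz":0.2,"ax":0,"ay":-0.3,"az":0,"fingers":1},{"dx":0.4,"dy":0.2,"dz":0.2,"ax":0,"ay":-0.3,"az":0,"fingers":1},{"dx":0.6,"dy":0.2,"dz":0.2,"ax":0,"ay":-0.3,"az":0,"fingers":1},{"dx":0.8,"dy":0.2,"dz":0.2,"ax":0,"ay":-0.3,"az":0,"fingers":1},{"dx":0.8,"dy":0.2,"dz":0.2,"ax":0,"ay":-0.3,"az":0,"fingers":1}]'
python3 - <<'E'
from plan import *
plan((587.5,141,105,86))
E
python3 snap.py 21; python3 - <<'E'
import numpy as np
g=np.load('scene21.npz')["frame"].astype(float).mean(2)
for v in range(174,190): print(v,g[v,284:304].round().astype(int))
E
```

```text
clock: 48.15
tool_pos: [588.3, 141.4, 112.7]
ee_rot: [0.021, 0.706, -0.027, 0.707]
ft_force: [0.2, 0.4, -1.9]
gripper_width: 0.253
t 48.1 tcp [588.3 141.4 112.7] jawyaw 86.1 w 0.253 F [ 0.2  0.4 -1.9] j6 0.20 tilt -1.0
(587.5, 141, 105, 86) {"dx":0.77,"dy":-0.04,"dz":-0.08,"ax":0.1,"ay":0.1,"az":0.5} dist 8 ang 1
174 [ 49  55  53  54  63  75  92 115 111  82  49  39  45  52  59  55  52  54
  62  70]
175 [ 52  52  51  55  71  91 101 106  96  69  55  55  62  58  54  52  51  51
  55  60]
176 [ 51  52  52  52  79 103 107 100  93  79  80  88  80  65  55  51  54  56
  55  51]
177 [ 52  51  47  42  62  92 109 119 112 110 107 106  91  62  54  55  48  56
  50  56]
178 [ 48  39  30  31  46  77 109 129 137 131 120 103  80  61  54  49  57  53
  53  55]
179 [ 47  34  37  53  70  87 104 126 136 130 111  85  64  54  50  54  56  52
  55  51]
180 [ 68  63  81 113 139 147 134 134 138 126  98  64  54  53  56  54  53  56
  53  59]
181 [116 127 150 171 191 191 169 147 140 123  92  62  54  54  55  56  55  54
  54  48]
182 [175 185 195 204 208 203 179 151 142 125  99  72  55  54  54  52  50  52
  54  55]
183 [206 212 214 214 214 202 180 157 142 131 116  93  71  60  53  55  52  53
  52  54]
184 [208 218 216 215 211 202 179 154 143 139 131 116  98  70  58  53  51  56
  53  55]
185 [191 208 213 213 210 195 173 150 143 139 138 132 122 104  74  61  58  55
  54  50]
186 [184 197 208 210 204 184 158 146 142 138 139 136 134 125 103  80  62  53
  52  49]
187 [190 188 195 199 191 173 153 144 140 137 139 140 140 135 127 105  71  54
  54  55]
188 [195 179 168 165 162 154 143 141 140 138 139 139 142 138 133 111  78  60
  55  53]
189 [190 165 150 142 141 139 137 142 141 138 142 139 140 141 132 109  77  59
  55  54]
```

```bash

python3 -m pendant '[{"dx":0.3,"dy":0,"dz":-0.1,"ax":0,"ay":0,"az":0,"fingers":1},{"dx":0.6,"dy":-0.03,"dz":-0.1,"ax":0,"ay":0,"az":0,"fingers":1},{"dx":0.9,"dy":-0.03,"dz":-0.1,"ax":0,"ay":0,"az":0,"fingers":1},{"dx":1.2,"dy":-0.03,"dz":-0.1,"ax":0,"ay":0,"az":0,"fingers":1},{"dx":1.2,"dy":-0.03,"dz":-0.1,"ax":0,"ay":0,"az":0,"fingers":1}]'
python3 - <<'E'
from plan import *
plan((587.5,141,90,86))
E
```

```text
clock: 48.75
tool_pos: [587.0, 141.0, 100.2]
ee_rot: [0.021, 0.706, -0.027, 0.707]
ft_force: [-0.5, -0.9, -0.8]
gripper_width: 0.26
t 48.8 tcp [587.  141.  100.2] jawyaw 86.1 w 0.260 F [-0.5 -0.9 -0.8] j6 0.20 tilt -1.0
(587.5, 141, 90, 86) {"dx":1.02,"dy":0.02,"dz":0.05,"ax":0.1,"ay":0.1,"az":0.5} dist 10 ang 1
```

Tip in the eye without contact. Continue into the bush.

```bash

python3 -m pendant '[{"dx":0.4,"dy":0,"dz":0,"ax":0,"ay":0,"az":0,"fingers":1},{"dx":0.8,"dy":0,"dz":0,"ax":0,"ay":0,"az":0,"fingers":1},{"dx":1.2,"dy":0,"dz":0,"ax":0,"ay":0,"az":0,"fingers":1},{"dx":1.6,"dy":0,"dz":0,"ax":0,"ay":0,"az":0,"fingers":1},{"dx":1.6,"dy":0,"dz":0,"ax":0,"ay":0,"az":0,"fingers":1}]'
python3 - <<'E'
from plan import *
plan((587.5,141,68.6,86))
E
```

```text
clock: 49.25
tool_pos: [586.3, 140.7, 83.1]
ee_rot: [0.021, 0.707, -0.027, 0.707]
ft_force: [-0.7, -0.3, -1.7]
gripper_width: 0.257
t 49.2 tcp [586.3 140.7  83.1] jawyaw 86.1 w 0.257 F [-0.7 -0.3 -1.7] j6 0.20 tilt -1.0
(587.5, 141, 68.6, 86) {"dx":1.45,"dy":0.05,"dz":0.11,"ax":0.1,"ay":-0.0,"az":0.5} dist 15 ang 1
```

Tip at ~27 mm, inside the bush, no load.

```bash

python3 -m pendant '[{"dx":0.4,"dy":0,"dz":0.05,"ax":0,"ay":0,"az":0,"fingers":1},{"dx":0.8,"dy":0,"dz":0.05,"ax":0,"ay":0,"az":0,"fingers":1},{"dx":1.2,"dy":0,"dz":0.05,"ax":0,"ay":0,"az":0,"fingers":1},{"dx":1.5,"dy":0,"dz":0.05,"ax":0,"ay":0,"az":0,"fingers":1},{"dx":1.6,"dy":0,"dz":0.05,"ax":0,"ay":0,"az":0,"fingers":1},{"dx":1.6,"dy":0,"dz":0.05,"ax":0,"ay":0,"az":0,"fingers":1}]'
python3 - <<'E'
from plan import *
plan((587.5,141,68.6,86))
E
```

```text
clock: 49.85
tool_pos: [587.8, 140.5, 68.6]
ee_rot: [0.021, 0.706, -0.027, 0.707]
ft_force: [-0.8, -0.2, 4.4]
gripper_width: 0.253
t 49.9 tcp [587.8 140.5  68.6] jawyaw 86.1 w 0.253 F [-0.8 -0.2  4.4] j6 0.20 tilt -1.0
(587.5, 141, 68.6, 86) {"dx":0.00,"dy":0.05,"dz":-0.03,"ax":0.1,"ay":0.1,"az":0.5} dist 1 ang 1
```

```bash

python3 -m pendant '[{"dx":0.3,"dy":0,"dz":0,"ax":0,"ay":0,"az":0,"fingers":1},{"dx":0.3,"dy":0,"dz":0,"ax":0,"ay":0,"az":0,"fingers":1}]'
python3 -m pendant '[{"dx":-0.1,"dy":0,"dz":0,"ax":0,"ay":0,"az":0,"fingers":0},{"dx":-0.1,"dy":0,"dz":0,"ax":0,"ay":0,"az":0,"fingers":0},{"dx":-0.1,"dy":0,"dz":0,"ax":0,"ay":0,"az":0,"fingers":-0.3},{"dx":-0.1,"dy":0,"dz":0,"ax":0,"ay":0,"az":0,"fingers":-0.3},{"dx":-4,"dy":0,"dz":0,"ax":0,"ay":0,"az":0,"fingers":-0.3},{"dx":-8,"dy":0,"dz":0,"ax":0,"ay":0,"az":0,"fingers":-0.3},{"dx":-12,"dy":0,"dz":0,"ax":0,"ay":0,"az":0,"fingers":-0.3},{"dx":-12,"dy":5,"dz":-5,"ax":0,"ay":0,"az":0,"fingers":-0.3},{"dx":-12,"dy":10,"dz":-10,"ax":0,"ay":0,"az":0,"fingers":-0.3},{"dx":-12,"dy":15,"dz":-15,"ax":0,"ay":0,"az":0,"fingers":-0.3},{"dx":-12,"dy":18,"dz":-20,"ax":0,"ay":0,"az":0,"fingers":-0.3},{"dx":-12,"dy":18,"dz":-20,"ax":0,"ay":0,"az":0,"fingers":-0.3},{"dx":-12,"dy":18,"dz":-20,"ax":0,"ay":0,"az":0,"fingers":-0.3}]'
python3 snap.py 22; python3 m.py top22.npz; python3 - <<'E'
import numpy as np,cv2
f=np.load('top22.npz')["frame"][...,::-1]
cv2.imwrite('pics/t22z.png',cv2.resize(f[150:225,203:303],None,fx=8,fy=8,interpolation=cv2.INTER_CUBIC))
f=np.load('scene22.npz')["frame"][...,::-1]
cv2.imwrite('pics/s22f.png',cv2.resize(f,(800,600),interpolation=cv2.INTER_CUBIC))
E
```

```text
clock: 50.05
tool_pos: [589.7, 140.4, 68.6]
ee_rot: [0.021, 0.704, -0.027, 0.709]
ft_force: [-0.3, -0.6, 8.3]
gripper_width: 0.258
clock: 51.35
tool_pos: [397.9, 336.8, 185.3]
ee_rot: [0.02, 0.705, -0.025, 0.709]
ft_force: [-0.2, -0.9, -0.8]
gripper_width: 0.648
mid 180 [26.7 27.2] [28.3 -2.9] ymid 12.2Traceback (most recent call last):
  File "m.py", line 9, in <module>
    ua=u0+a-(r[a]-m)/(r[a]-r[a-1]);ub=u0+b+(r[b]-m)/(r[b]-r[b+1])
                                                          ~^^^^^
IndexError: index 26 is out of bounds for axis 0 with size 26
```

View pics/t22z.png

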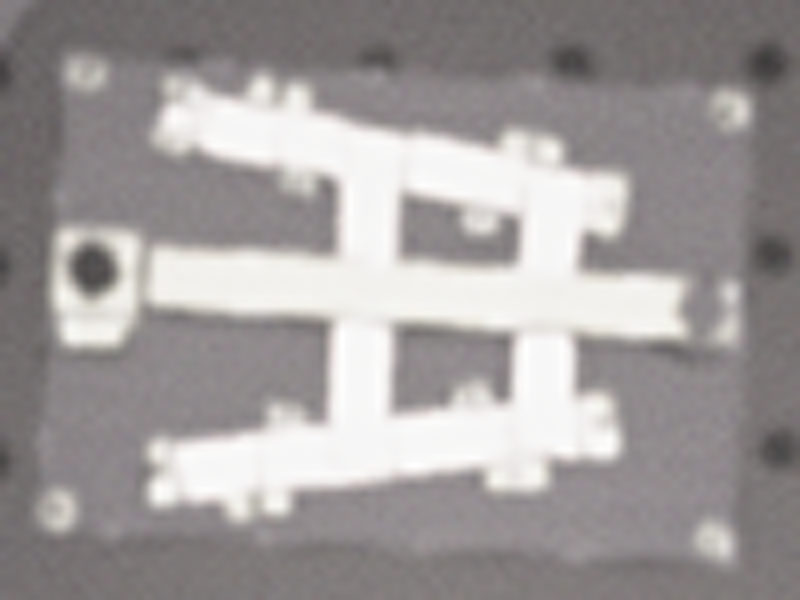

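View pics/scene22.png

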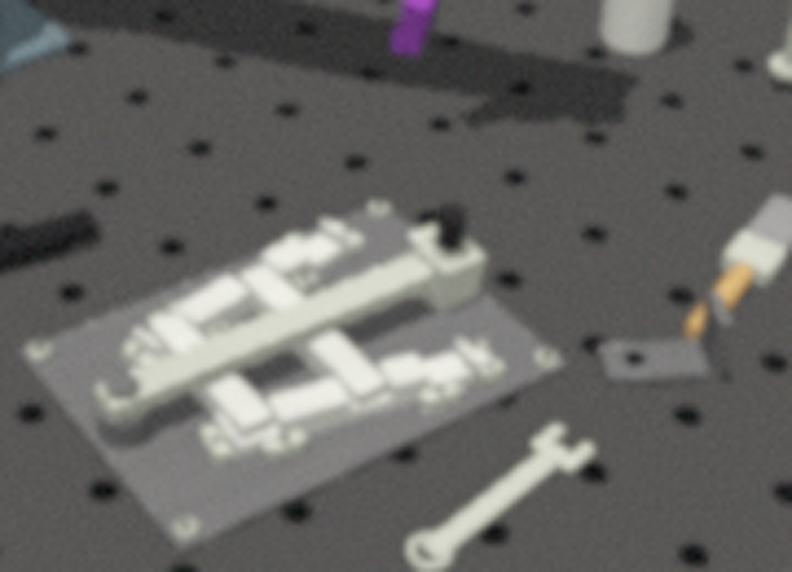

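View pics/s22f.png

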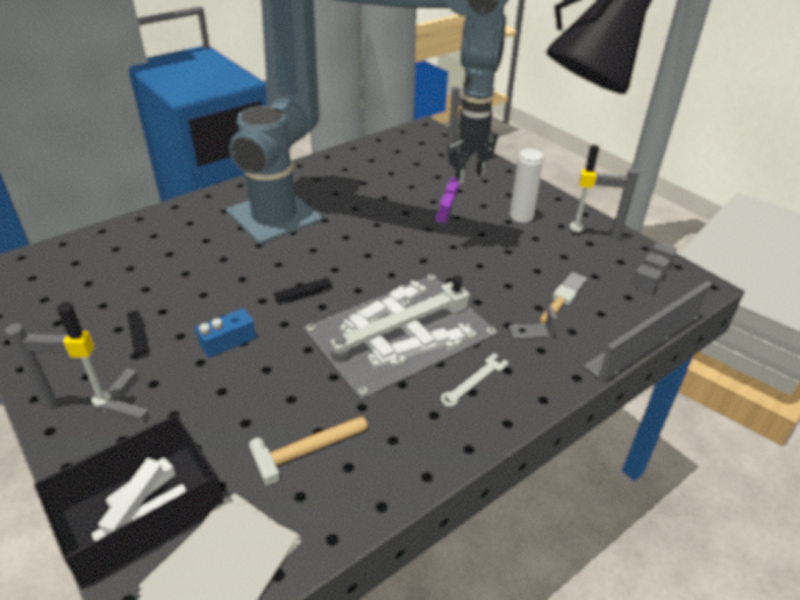

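```bash
python3 - <<'E'
from h import *
for n in("top18","top22"):
    s=np.load(n+".npz");g=s["frame"].astype(np.float32).mean(2);C=[]
    for u in list(range(224,243))+list(range(256,264)):
        r=g[174:200,u];m=190;k=np.where(r>m)[0]
        if len(k)<4: continue
        a,b=k[0],k[-1]
        va=174+a-(r[a]-m)/(r[a]-r[a-1]);vb=174+b+(r[b]-m)/(r[b]-r[b+1])
        C.append((u,(va+vb)/2,vb-va))
    C=np.array(C);C=C[C[:,2]<10];W=ray(s,C[:,:2],51)
    p=np.polyfit(W[:,1],W[:,0],1);print(n,len(C),"slope",p[0].round(4),"x at y=137.6:",np.polyval(p,137.6).round(2),"x at piv",np.polyval(p,-161).round(2))
E
```

```text
Traceback (most recent call last):
IndexError: index 26 is out of bounds for axis 0 with size 26
```

```bash
python3 - <<'E'
from h import *
for n in("top18","top22"):
    s=np.load(n+".npz");g=s["frame"].astype(np.float32).mean(2);C=[]
    for u in list(range(224,243))+list(range(256,264)):
        r=g[176:196,u];m=190;k=np.where(r>m)[0]
        if len(k)<4 or k[0]==0 or k[-1]==len(r)-1: continue
        a,b=k[0],k[-1]
        va=176+a-(r[a]-m)/(r[a]-r[a-1]);vb=176+b+(r[b]-m)/(r[b]-r[b+1])
        C.append((u,(va+vb)/2,vb-va))
    C=np.array(C);C=C[C[:,2]<10];W=ray(s,C[:,:2],51)
    p=np.polyfit(W[:,1],W[:,0],1);print(n,len(C),"slope",p[0].round(4),"x at y=137.6:",np.polyval(p,137.6).round(2),"x at piv",np.polyval(p,-161).round(2))
E
```

```text
top18 24 slope 0.0751 x at y=137.6: 584.84 x at piv 562.41
top22 24 slope 0.0752 x at y=137.6: 587.02 x at piv 564.58
```

```bash
python3 - <<'E'
from plant import ticket,sensors
print(ticket.finish_job()); print(sensors.get_state()["clock"])
E
```

```text
the job is handed in; nothing more can be done
None
the job is handed in; nothing more can be done
```

The frame is loaded and the job is handed in. I have no verdict, because the hand-in doesn't report one.

**What I did:** I swung the keeper clear, laid both legs in their pockets, and placed the two cross-bars on the table, short and middle. No long bar was there. I then pushed the keeper home against its stop (about 13 N of resistance) and set the pin down through the eye until its collar rested on the keeper. That left the robot clock at about 51 s of the 192 s allowed.

**Last checks, from the pictures:**
- **Legs:** both look seated between their blocks. I didn't measure their final positions.
- **Bars:** both look flush. The middle bar measured about 12.4 mm along the nest against 12.8 mm. The short bar measured about -78.2 mm against -79 mm. That short-bar figure is from before the keeper closed over it, because my last measuring script stopped on an error before reaching it.
- **Pin:** it stands upright, and the collar met the keeper at the expected height.
- **Tools and other objects:** they look where they were.

**What did not go cleanly:**
- **Camera offset:** the cameras and robot disagreed by 3 to 4 mm in y, so the middle bar first lay about 4 mm off and I gripped it again and moved it. The short bar pressed on the legs until I corrected its position.
- **Legs going in:** the far leg first touched the block tops and needed a small shift. The near leg met resistance on the way down, so I released it about 8 mm above its floor.
- **Keeper:** pressing the pin moved the keeper's end about 2 mm off its stop. I estimate that at 0.007 to 0.014 rad against the 0.03 limit, and left it there.

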